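Load the slide scanner's magazine and start the run

TASK

Start the next scanning run: put the scanned cassette from the outfeed tray flat into the white return tray, and press every fresh slide cassette lying on the bench down into the scanner's sprung loading column, one on another, until the catches hold it. Then swing the hatch over and press it down until its tongue snaps in. Last, with the hatch latched and the outfeed cleared, press the start button; leave the other things on the bench alone.

Things in the scene. Friction and masses are not known exactly. Their poses are not given: they have to be found in the camera images.
- scanner: White slide scanner fixed to the bench; origin on the bench under the middle of its loading column; at yaw 0 its front faces the robot (-x), z up. Its flat deck, 92 mm above the bench, reaches 90 mm to front and back of the column, 95 mm to +y, 205 mm to -y; behind it (90 to 200 mm in +x) is a hump 137 mm high.
- column (a point): Centre of the column's mouth at deck height, axes as the scanner's. The column is a shaft 45 mm (x) by 100 mm (y) for cassettes lying flat, length along y. A funnel stands 12 mm above the deck round it. Beside the middle of each long wall is a finger well 54 mm wide (y), reaching 60 mm from the centre, 45 mm deep.
- follower (a joint): How far the sprung plate that carries the stack is pushed down: 0 empty (its top 19 mm below the deck), 0.063 m at most. It pushes up with about 3 N at 0, rising by 170 N/m; each cassette takes it 15 mm down.
- catch_l (a joint): How far the left (+y) catch is pushed back: 0 out, 0.009 m at most. A sprung black catch at each short end juts 6.5 mm into the column 8 to 17 mm below the deck, sloped on top, flat beneath. A cassette let go in the mouth rests on the two slopes, its underside about 11 mm below the deck and its top 4 mm above it.
- catch_r (a joint): The same for the right (-y) catch. A cassette pushed down at its middle (3 to 12 N, more with each) forces both catches aside; once its top is more than 17 mm below the deck they snap over it and hold it. Push its top to about 21 mm below the deck to be sure. The next cassette is pressed in on top of it in the same way.
- outfeed (a point): Middle of the floor of the outfeed tray, 45 mm above the bench: a grey shelf jutting from the scanner's front, 115 mm long (x), 64 mm wide inside, rims 4 mm high. Axes as the scanner's.
- hatch (a joint): Angle of the grey hatch with a window, hinged at the column's left (+y) end: 0 shut, 1.7 to 1.9 at the start (a little past upright, leaning to +y), 1.95 at most. 136 mm wide (scanner's x), 152 mm long from the hinge, outer face 18 mm off the hinge line. It stays where left above about 1.0; below, it sinks by itself onto the keeper (about 0.1, not latched).
- hatch_hinge (a point): Middle of the hatch's hinge line, 80 mm to +y of the column's centre, 102 mm above the bench; the line runs along the scanner's x. Axes as the scanner's.
- hatch_press (a point): Middle of the hatch's outer face near its free edge, 130 mm from the hinge line; 120 mm above the bench when shut. Pressing here with 5 to 12 N drives the sloped tongue past the keeper.
- tongue (a joint): Travel of the sprung steel tongue in the hatch's free edge: 0 out, 0.011 m fully in. It is pushed in as it rides over the steel keeper bar on the deck and springs out under the bar when the hatch is latched.
- start_top (a point): Top of the white start button on the deck, 30 mm across, 155 mm to -y and 45 mm to -x of the column's centre, 110 mm above the bench.
- start (a joint): Travel of the start button downwards: 0 up, 0.006 m fully down (5 N); pressed beyond 0.004. It springs back.
- return_tray: Shallow white tray fixed to the bench, 170 mm (x) by 130 mm (y), origin under its middle, floor 4 mm thick, rim 4 mm thick and 14 mm high.
- scanned_center (a point): Centre of the slide cassette that has been scanned and lies in the outfeed tray, lengthwise out from the scanner's front. Same shape and axes as the fresh ones.
- cassette1_center (a point): Centre of a fresh slide cassette, a grey plastic case 96 mm long (its x), 40 mm wide (its y), 15 mm high (its z up), about 70 g, glass window and paper label on top, lying on the bench at the start. May be absent.
- cassette2_center (a point): Centre of a fresh slide cassette, a grey plastic case 96 mm long (its x), 40 mm wide (its y), 15 mm high (its z up), about 70 g, glass window and paper label on top, lying on the bench at the start. May be absent.
- cassette3_center (a point): Centre of a fresh slide cassette, a grey plastic case 96 mm long (its x), 40 mm wide (its y), 15 mm high (its z up), about 70 g, glass window and paper label on top, lying on the bench at the start. May be absent.
- cassette4_center (a point): Centre of a fresh slide cassette, a grey plastic case 96 mm long (its x), 40 mm wide (its y), 15 mm high (its z up), about 70 g, glass window and paper label on top, lying on the bench at the start. May be absent.
- oil_bottle: Bystander, to be left alone: amber bottle, 30 mm across, 60 mm high; origin at the middle of its underside.
- objective_case: Bystander, to be left alone: black round objective case, 38 mm across, 46 mm high; origin at the middle of its underside.
- petri_dish: Bystander, to be left alone: glass dish, 90 mm across, 15 mm high; origin at the middle of its underside.
- tweezers: Bystander, to be left alone: steel tweezers lying along x, 120 mm long; origin at the middle of its underside.
- marker: Bystander, to be left alone: pen lying along x, 130 mm long; origin at the middle of its underside.
There are look-alikes about, which are no part of the job. Leave any blue or red look-alike of the part that bears cassette1_center alone.

How it is judged:
On the way, in this order (a step that is already met when the one before it is completed fails the run):
1. every fresh cassette lies in the column under the catches (x of cassette1_center in the frame of scanner between -0.006 and 0.006 m and y of cassette1_center in the frame of scanner between -0.006 and 0.006 m and z of cassette1_center in the frame of scanner between 0.005 and 0.069 m and angle between the z axis of each of cassette1_center, cassette2_center, cassette3_center, cassette4_center and the z axis of scanner, either way round below 0.06 rad and x of cassette2_center in the frame of scanner between -0.006 and 0.006 m and y of cassette2_center in the frame of scanner between -0.006 and 0.006 m and z of cassette2_center in the frame of scanner between 0.005 and 0.069 m and x of cassette3_center in the frame of scanner between -0.006 and 0.006 m and y of cassette3_center in the frame of scanner between -0.006 and 0.006 m and z of cassette3_center in the frame of scanner between 0.005 and 0.069 m and x of cassette4_center in the frame of scanner between -0.006 and 0.006 m and y of cassette4_center in the frame of scanner between -0.006 and 0.006 m and z of cassette4_center in the frame of scanner between 0.005 and 0.069 m and value of joint each of catch_l, catch_r below 0.003 m), for 0.3 s.
2. the hatch is shut and its tongue has snapped under the keeper (value of joint hatch below 0.02 rad and value of joint tongue below 0.003 m), for 0.2 s.
3. the start button is pressed with the scanned cassette in the return tray (value of joint start above 0.004 m and x of scanned_center in the frame of return_tray between -0.075 and 0.075 m and y of scanned_center in the frame of return_tray between -0.055 and 0.055 m and z of scanned_center in the frame of return_tray below 0.0145 m and angle between the z axis of scanned_center and the z axis of return_tray, either way round below 0.08 rad).
At the end, for the whole second after the job is handed in: Every fresh cassette is in the column, flat, within 6 mm of its axis and its top 15 mm or more below the deck; hatch below 0.02 rad, tongue out (below 3 mm); the scanned cassette lies flat in the return tray; the start button is up again (all of step 2 and x of cassette1_center in the frame of scanner between -0.006 and 0.006 m and y of cassette1_center in the frame of scanner between -0.006 and 0.006 m and z of cassette1_center in the frame of scanner between 0.005 and 0.069 m and angle between the z axis of each of cassette1_center, cassette2_center, cassette3_center, cassette4_center and the z axis of scanner, either way round below 0.06 rad and x of cassette2_center in the frame of scanner between -0.006 and 0.006 m and y of cassette2_center in the frame of scanner between -0.006 and 0.006 m and z of cassette2_center in the frame of scanner between 0.005 and 0.069 m and x of cassette3_center in the frame of scanner between -0.006 and 0.006 m and y of cassette3_center in the frame of scanner between -0.006 and 0.006 m and z of cassette3_center in the frame of scanner between 0.005 and 0.069 m and x of cassette4_center in the frame of scanner between -0.006 and 0.006 m and y of cassette4_center in the frame of scanner between -0.006 and 0.006 m and z of cassette4_center in the frame of scanner between 0.005 and 0.069 m and x of scanned_center in the frame of return_tray between -0.075 and 0.075 m and y of scanned_center in the frame of return_tray between -0.055 and 0.055 m and z of scanned_center in the frame of return_tray below 0.0145 m and angle between the z axis of scanned_center and the z axis of return_tray, either way round below 0.08 rad and value of joint start below 0.002 m); the robot touches nothing.
It fails at once if a bystander is shifted by more than 60 mm (distance of any of oil_bottle, objective_case, petri_dish, tweezers, marker from where it was at the start of the episode above 0.06 m).
Of cassette1, cassette2, cassette3, cassette4 only 3 to 4 are there at a start; the rules pass over those that are not, and their reading is None.
At some moment in a run one of cassette1, cassette2, cassette3, cassette4 may be knocked a few centimetres aside while the robot is not near it.
Once in a run the grip may slacken for a moment while it holds something.
It also fails if it takes over 210 s, if anything falls off the work surface, if the arm or the gripper's body presses on something with over 40 N, if the wrist force passes 120 N, or if a joint passes its speed limit or range.

ROBOT

A 6-joint arm with a two-finger parallel gripper is mounted at the origin on the work surface. World frame = base frame: x ahead of the robot, y to its left, z up, the work surface at z = 0. Lengths are in m, angles in rad, forces in N, time in s.
With the tool pointing down it reaches from about 0.275 to 0.85 m from the base axis. Payload 5.2 kg.
Tool frame: the origin (TCP) lies midway between the tips of the shut fingers; the grasp point (between the pads) lies 19 mm behind it; z points along the fingers, y is the direction in which the jaws open and shut (so a half turn about z gives the same grasp; the last joint's range is limited). The gripper opens to 85 mm and grips with 20 to 120 N. Pads are 22 mm wide; open, the fingers measure 114 mm over their backs; the gripper's body (76 mm by 85 mm) begins 54 mm behind the grasp point. The pads swing forward as they close: fully open they stand 13 mm farther back than shut.
Start: joints at [-1.496, 0.259, 1.535, -0, 1.348, -0.203], TCP at [0.151, -0.529, 0.231] pointing down, gripper open.
Joint ranges: [-3.14, 3.14], [-0.91, 2.08], [0.19, 2.58], [-1.22, 4.36], [0.22, 2.71], [-3.12, 3.12]. Speed limits (rad/s): [2.57, 2.57, 3.14, 3.14, 3.14, 3.14].

INTERFACE

Orientations are given as [roll, pitch, yaw] about the fixed x, y, z axes, in that order (R = Rz(yaw) Ry(pitch) Rx(roll)).
In Python, from station import manip gives the robot as it stands.
- The arm moves only by the tool step_arm, never from a script. Its argument "rows" is a list of rows, each an object with "delta_pos": the shift along the tool's x, y, z in mm, a list of three; "rot": the turn, a rotation vector about the tool's x, y, z in rad, a list of three; "gripper": the opening in per cent of the stroke, from 0 (shut) to 100 (fully open). A call has exactly 8 rows; each row shifts and turns the commanded pose from where the row before left it, along the tool's axes as they then stand; what a row does not reach is not made up. A row lasts 1/10 s, in which the tool goes at most 50 mm and 8.59 degrees, less where a joint would pass 70% of its speed; a pose out of reach is approached as far as the arm can. A call with a gripper value outside its range is refused whole. The fingers move at their own pace and stop on an object; the grip force is fixed at half the most. Time passes only in rows, so rows that do not move let the fingers close, or fill a call up. It gives the time, the measured TCP pose, the force and the opening at its end, in the units of the state.
- manip.sense(): the state, without advancing time (a new reading comes with each control period).
- manip.get_image(name): name is "side" or "top" or "wrist"; returns a dict with "color" (400x640x3 uint8, red, green, blue), "z_map" (400x640 float32, m along the optical axis (not along the pixel's ray), 0 where there is no reading), "vertical_fov" (degrees; the focal length in pixels is half the picture's height over the tangent of half this angle, whatever the lens; pixels are square), "cx", "cy" (the principal point, pixels), "origin" and "attitude" of the camera in the world; the wrist camera has in their place "tool_from_camera" (4x4, takes a point from camera to tool coordinates, whose origin is the TCP and whose axes are the flange's). Camera axes: x right, y up, looking along -z (the intrinsics and any distortion apply to the point x, -y, -z); pixel columns grow to the right and rows downward; lengths in m; the calibration is good to about 2 mm. A picture is of the moment at which its call begins: read the wrist's pose just before it.
- manip.close_job(): hands the job in, once; it reports no verdict.
Trained networks look in the newest picture that a camera, given by its name, has taken for a name from the list of things; names that differ only in an ending like _2 or _b are one class to them, and where a whole thing is asked for, a point or a joint stands for the part that bears it (a point fixed in the world has none). Each returns a list of dicts, best first, with "conf" (0 to 1); they miss things now and then, are a little off and sometimes report something else, mostly with a low value. They report only what shows in the picture. A call takes as long as a camera call. They do not tell look-alikes from the thing itself.
- manip.search_frame(query, camera): "extent" ([left, top, width, height] in pixels, round what is visible of it).
- manip.spot_point(query, camera): "location" ([column, row] in pixels: a listed point, or the origin of a listed thing).
The state is a dict: "t": time; "qpos": joint angles; "joint_velocities": joint speeds; "joint_efforts": joint torques, N m; "position": TCP position; "ee_rot": TCP orientation; "contact_force": force on the tool from outside, world axes, zero at the start; "moment": the same for the moment, N m; "gripper_width": finger opening in m.
Only numpy, scipy, OpenCV 4.12 (cv2) and the standard library are available. Lean on these libraries where they do the work, as an engineer would, in place of code of your own. Each camera call takes 0.05 s, during which the arm holds its last target.

## Working session

There is one attempt and no reset: what is moved stays moved. The work goes in short steps, Python scripts to look and compute and a tool call to move; the robot and the scene stay as the last step left them, time stands still between calls to the robot, and variables do not carry over. Pictures are saved under pics/ and viewed, and the job is handed in when it is done.

Besides the shell and the picture viewer there is one more tool, called after "Emit:" in YAML: its name, and indented under it one key for each argument. step_arm: Moves the arm, as the interface text tells. Its arguments: {"type":"object","properties":{"rows":{"type":"array"}},"required":["rows"]}

```bash
ls; mkdir -p pics
python3 - <<'E'
from station import manip
import cv2
print(manip.sense())
for n in ["side","top","wrist"]:
    im=manip.get_image(n)
    print(n,im["vertical_fov"],im["cx"],im["cy"],im.get("origin"),im.get("attitude"),im.get("tool_from_camera"),[k for k in im])
    cv2.imwrite(f"pics/{n}0.png",im["color"][:,:,::-1])
E
```

```text
pics
{'t': 0.0, 'qpos': array([-1.49578176e+00,  2.59356845e-01,  1.53609615e+00,  9.14825834e-06,
        1.34804287e+00, -2.02789297e-01]), 'joint_velocities': array([ 6.37375189e-06, -1.28936328e-03,  7.53788579e-04, -7.92907938e-04,
       -1.35397075e-03,  2.88437593e-04]), 'joint_efforts': array([ 6.20543983e-05, -4.46033263e+01, -2.90569925e+01, -2.78945126e-04,
        1.17617214e-02, -1.68049553e-05]), 'position': array([ 0.15082385, -0.52834658,  0.23046203]), 'ee_rot': array([-3.13973023e+00, -3.92047037e-04,  2.77801472e-01]), 'contact_force': array([0.51790396, 0.20127459, 0.20260383]), 'moment': array([-0.00450279,  0.03954031, -0.03667842]), 'gripper_width': 0.08518712533473005}
side 55.04727954488192 321.1300622379643 188.50885334659998 [0.12443466 0.86916764 0.70660973] [ 0.98509153  0.00480426 -2.68060663] None ['color', 'z_map', 'vertical_fov', 'cx', 'cy', 'origin', 'attitude']
top 52.18439912505227 316.1904875329655 197.28560782029894 [0.44451121 0.07116734 1.1722605 ] [ 0.07473067 -0.00975943 -1.55604128] None ['color', 'z_map', 'vertical_fov', 'cx', 'cy', 'origin', 'attitude']
wrist 58.7402807316573 319.57236315983334 189.72598228704962 None None [[-1.55150585e-04  9.50179357e-01  3.11703650e-01  8.05853640e-02]
 [ 9.99999870e-01  2.98545766e-04 -4.12319389e-04  5.36769244e-04]
 [-4.84835177e-04  3.11703546e-01 -9.50179280e-01 -1.40679008e-01]
 [ 0.00000000e+00  0.00000000e+00  0.00000000e+00  1.00000000e+00]] ['color', 'z_map', 'vertical_fov', 'cx', 'cy', 'tool_from_camera']
```

View pics/top0.png

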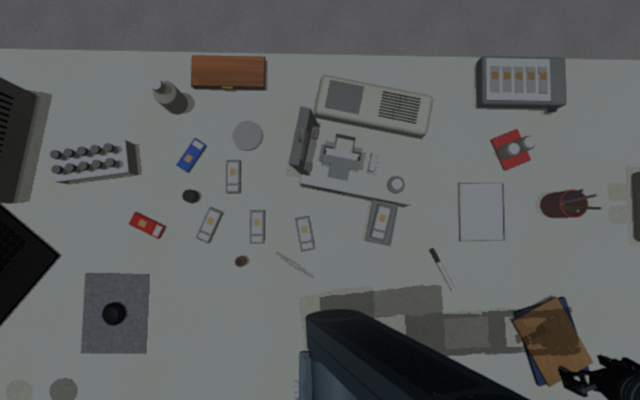

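View pics/side0.png

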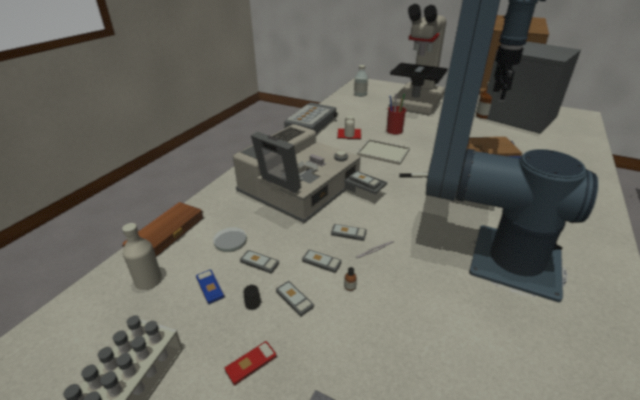

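```bash
cat > h.py <<'E'
from station import manip
import numpy as np, cv2
from scipy.spatial.transform import Rotation as R
def cam(n):
    s=manip.sense(); im=manip.get_image(n)
    T=np.eye(4)
    if n=="wrist":
        W=np.eye(4); W[:3,:3]=R.from_euler("xyz",s["ee_rot"]).as_matrix(); W[:3,3]=s["position"]
        T=W@np.array(im["tool_from_camera"])
    else:
        T[:3,:3]=R.from_euler("xyz",im["attitude"]).as_matrix(); T[:3,3]=im["origin"]
    f=200/np.tan(np.radians(im["vertical_fov"])/2)
    return im,T,f
def cloud(im,T,f):
    z=im["z_map"]; v,u=np.mgrid[0:400,0:640]
    P=np.stack([(u-im["cx"])/f*z,-(v-im["cy"])/f*z,-z],-1)
    W=P@T[:3,:3].T+T[:3,3]; W[z==0]=np.nan
    return W
def ray(im,T,f,u,v,zw):
    d=T[:3,:3]@np.array([(u-im["cx"])/f,-(v-im["cy"])/f,-1]); o=T[:3,3]
    return o+d*(zw-o[2])/d[2]
def proj(im,T,f,p):
    q=np.linalg.inv(T)@np.append(p,1); return im["cx"]+f*q[0]/-q[2], im["cy"]+f*q[1]/q[2]
def rpy(): 
    s=manip.sense(); return s["t"],s["position"].round(4),s["ee_rot"].round(4),s["contact_force"].round(1),s["gripper_width"]
def delta(pos,yaw):
    """tool-frame delta in mm to world pos; and rot about tool z to reach yaw"""
    s=manip.sense(); Rm=R.from_euler("xyz",s["ee_rot"])
    d=Rm.inv().apply(np.array(pos)-s["position"])*1000
    rt=(Rm.inv()*R.from_euler("xyz",[np.pi,0,yaw])).as_rotvec()
    return d.round(1),rt.round(4)
def save(n,c): cv2.imwrite(f"pics/{n}.png",c[:,:,::-1])
E
python3 - <<'E'
from h import *
im,T,f=cam("top")
W=cloud(im,T,f)
for c in [(233,176),(209,224),(257,226),(305,233),(381,222),(481,211),(395,183),(380,165),(257,260),(350,100)]:
    print(c,W[c[1],c[0]].round(4))
Z=W[:,:,2]
m=((Z>0.006)&(Z<0.03)).astype(np.uint8)
n,l,st,ce=cv2.connectedComponentsWithStats(m)
for i in range(1,n):
    if 150<st[i,4]<2000:
        ys,xs=np.where(l==i); p=W[ys,xs]; r=cv2.minAreaRect((p[:,:2]*1000).astype(np.float32))
        print(ce[i].round(0),st[i,4],np.round(r[0],1),np.round(r[1],1),round(r[2],1),np.median(p[:,2]).round(4))
for q in ["cassette1_center","scanned_center","scanner","column","outfeed","hatch_hinge","hatch_press","start_top","return_tray"]:
    for r in manip.spot_point(q,"top")[:6]:
        u,v=r["location"]; print(q,round(r["conf"],2),np.round([u,v],1),W[int(round(v)),int(round(u))].round(4))
big=cv2.resize(im["color"][60:270,170:530],None,fx=2.2,fy=2.2,interpolation=cv2.INTER_CUBIC); save("topz",big)
E
```

```text
(233, 176) [0.5881 0.2984 0.0173]
(209, 224) [0.4511 0.3617 0.0178]
(257, 226) [0.4475 0.2274 0.0126]
(305, 233) [0.4297 0.0912 0.0147]
(381, 222) [ 0.4632 -0.1156  0.062 ]
(481, 211) [ 0.5    -0.4128  0.0044]
(395, 183) [ 0.5643 -0.1428  0.1156]
(380, 165) [ 0.615  -0.1078  0.0898]
(257, 260) [ 0.351   0.2269 -0.002 ]
(350, 100) [ 0.7753 -0.0214  0.1399]
[234.  86.] 220 [850.9 303.4] [ 82.9 227.8] 23.1 0.022
[498.  97.] 212 [ 820.9 -470.1] [240.7 110.8] 55.6 0.0225
[ 23. 150.] 430 [657.  891.6] [  9.1 316.8] 81.1 0.0227
[246. 135.] 770 [708.8 264.5] [89.8 87.2] 27.5 0.0156
[510. 150.] 674 [ 678.7 -498.4] [99.8 87.9] 22.6 0.0121
[191. 155.] 488 [647.  420.6] [42.4 96.6] 58.9 0.0149
[110. 171.] 335 [585.5 658.2] [ 82.4 219.3] 31.2 0.0104
[233. 176.] 489 [587.6 299.3] [94.6 41.3] 0.8 0.0148
[636. 205.] 374 [ 519.1 -851.8] [197.1  16.3] 1.7 0.019
[482. 212.] 529 [ 498.8 -412.7] [168.9 132.3] 0.7 0.0119
[209. 225.] 499 [449.6 363.4] [42.6 97.3] 67.8 0.0148
[257. 227.] 487 [446.2 227.2] [93.5 40.3] 1.4 0.0147
[147. 225.] 496 [445.8 538. ] [97.7 39.6] 64.7 0.0147
[305. 233.] 479 [429.9  91
[... 425 characters left out ...]
11]
scanned_center 0.21 [191.3 198.3] [0.5217 0.4067 0.0454]
scanner 0.62 [337.2 164.1] [0.6165 0.0072 0.0861]
scanner 0.42 [242.6 261.4] [0.3509 0.2599 0.0377]
scanner 0.25 [232.9 176.7] [0.5854 0.2986 0.0163]
column 0.81 [344.5 160.2] [ 0.6277 -0.0115  0.0854]
outfeed 0.77 [382.9 228.3] [ 0.447  -0.121   0.0626]
hatch_hinge 0.72 [310.7 150.7] [0.6485 0.0775 0.0971]
hatch_hinge 0.63 [396.4 182.5] [ 0.5669 -0.1453  0.1164]
hatch_press 0.73 [299.  135.3] [0.6562 0.1047 0.2497]
hatch_press 0.68 [292.6 263. ] [0.3443 0.1241 0.0026]
start_top 0.41 [399.5 185.1] [ 0.5595 -0.1564  0.1133]
return_tray 0.64 [480.7 208.6] [ 0.5057 -0.4126  0.0051]
return_tray 0.59 [235.1 177.8] [0.5828 0.2931 0.0148]
```

View pics/topz.png

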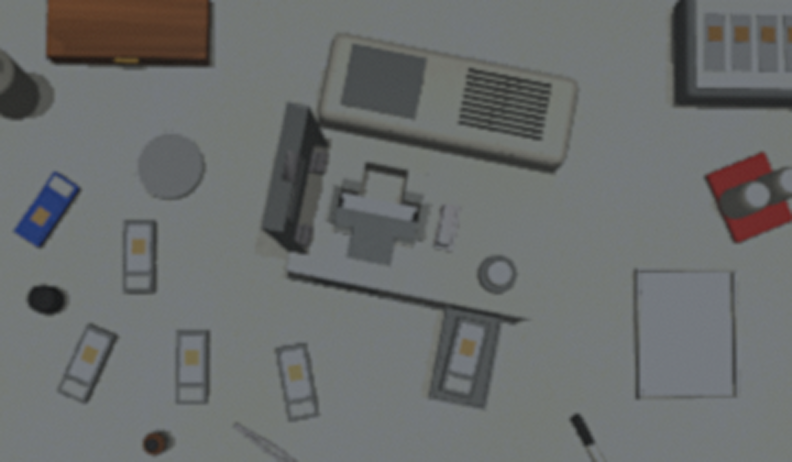

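```bash
cat >> h.py <<'E'
def plan(pos,yaw):
    s=manip.sense(); Rm=R.from_euler("xyz",s["ee_rot"]); Rt=R.from_euler("xyz",[np.pi,0,yaw])
    rt=(Rm.inv()*Rt).as_rotvec(); w=np.array(pos)-s["position"]
    print("now",s["position"].round(4),s["ee_rot"].round(3),"t",round(s["t"],2))
    print("rot first",rt.round(3),"then delta mm",(Rt.inv().apply(w)*1000).round(1),"| delta without rot",(Rm.inv().apply(w)*1000).round(1))
E
python3 - <<'E'
from h import *
im,T,f=cam("top")
W=cloud(im,T,f);Z=W[...,2]
# deck front edge : points of deck, per y-bin min x
m=(abs(Z-0.092)<0.006)&(W[...,0]>0.5)&(W[...,0]<0.75)&(W[...,1]<0.12)&(W[...,1]>-0.25)
p=W[m]
pts=[]
for y in np.arange(-0.2,0.08,0.01):
    q=p[(p[:,1]>y)&(p[:,1]<y+0.01)]
    if len(q)>3: pts.append((q[:,0].min(),y+.005))
pts=np.array(pts);print(pts.round(3).tolist())
h=(abs(Z-0.137)<0.006)&(W[...,0]>0.6)&(W[...,1]<0.15)&(W[...,1]>-0.3)
r=cv2.minAreaRect((W[h][:,:2]*1000).astype(np.float32));print(r)
plan([0.42,-0.11,0.30],-0.19)
E
```

```text
[[0.517, -0.195], [0.509, -0.185], [0.511, -0.175], [0.514, -0.165], [0.514, -0.155], [0.516, -0.145], [0.519, -0.135], [0.521, -0.125], [0.521, -0.115], [0.526, -0.105], [0.526, -0.095], [0.528, -0.085], [0.529, -0.075], [0.531, -0.065], [0.534, -0.055], [0.536, -0.045], [0.538, -0.035], [0.539, -0.025], [0.541, -0.015], [0.543, -0.005], [0.545, 0.005], [0.546, 0.015], [0.548, 0.025], [0.551, 0.035], [0.551, 0.045], [0.553, 0.055], [0.556, 0.065], [0.558, 0.075], [0.56, 0.085]]
((698.8129272460938, -68.46226501464844), (303.3221130371094, 244.8592071533203), 79.61369323730469)
now [ 0.1509 -0.5289  0.2314] [3.141 0.    0.278] t 0.7
rot first [ 0.    -0.     0.468] then delta mm [ 185.2 -462.2  -68.6] | delta without rot [ 373.7 -329.   -68.7]
```

Emit:
step_arm:
  rows:
    - {"delta_pos":[0,0,-40],"rot":[0,0,0.14],"gripper":100}
    - {"delta_pos":[0,0,-30],"rot":[0,0,0.14],"gripper":100}
    - {"delta_pos":[0,0,0],"rot":[0,0,0.14],"gripper":100}
    - {"delta_pos":[18,-42,0],"rot":[0,0,0.05],"gripper":100}
    - {"delta_pos":[18,-42,0],"rot":[0,0,0],"gripper":100}
    - {"delta_pos":[18,-42,0],"rot":[0,0,0],"gripper":100}
    - {"delta_pos":[18,-42,0],"rot":[0,0,0],"gripper":100}
    - {"delta_pos":[18,-42,0],"rot":[0,0,0],"gripper":100}

```text
t: 1.5
position: [0.278, -0.3372, 0.3015]
ee_rot: [3.141, -0.001, -0.193]
contact_force: [1.4, -0.4, 0.4]
gripper_width: 0.0858
```

Emit:
step_arm:
  rows:
    - {"delta_pos":[18,-42,0],"rot":[0,0,0],"gripper":100}
    - {"delta_pos":[18,-42,0],"rot":[0,0,0],"gripper":100}
    - {"delta_pos":[18,-42,0],"rot":[0,0,0],"gripper":100}
    - {"delta_pos":[18,-42,0],"rot":[0,0,0],"gripper":100}
    - {"delta_pos":[18,-42,0],"rot":[0,0,0],"gripper":100}
    - {"delta_pos":[5,-42,0],"rot":[0,0,0],"gripper":100}
    - {"delta_pos":[0,0,0],"rot":[0,0,0],"gripper":100}
    - {"delta_pos":[0,0,0],"rot":[0,0,0],"gripper":100}

```text
t: 2.3
position: [0.4189, -0.1087, 0.3014]
ee_rot: [3.141, -0.0, -0.189]
contact_force: [0.3, 0.7, 0.5]
gripper_width: 0.0853
```

Run:
```python
from h import *
print(rpy())
im,T,f=cam("wrist"); save("w1",im["color"])
W=cloud(im,T,f); np.save("w1.npy",W)
for q in ["scanned_center","outfeed","column","start_top","scanner"]:
    for r in manip.spot_point(q,"wrist")[:3]:
        u,v=r["location"]; print(q,round(r["conf"],2),np.round([u,v],1),W[int(round(v)),int(round(u))].round(4))
```

```text
(2.3, array([ 0.4189, -0.1087,  0.3014]), array([ 3.141e+00, -2.000e-04, -1.890e-01]), array([0.3, 0.7, 0.5]), 0.08534181768290755)
scanned_center 0.97 [319.5 108.6] [ 0.4628 -0.1181  0.0583]
scanned_center 0.3 [ 61.2 240.8] [0.3543 0.254  0.013 ]
outfeed 0.39 [160.5 163. ] [0.4314 0.09   0.0124]
start_top 0.67 [569.3  23.5] [ 0.4971 -0.4113  0.0023]
```

View pics/w1.png

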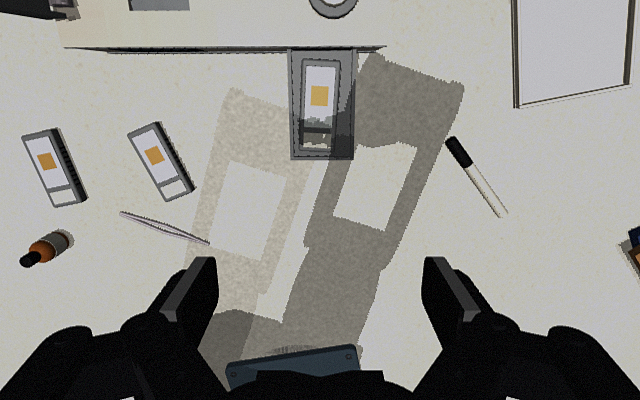

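Run:
```python
from h import *
W=np.load("w1.npy"); Z=W[...,2]
m=(abs(Z-0.060)<0.006)&(abs(W[...,0]-0.46)<0.08)&(abs(W[...,1]+0.118)<0.06)
m=cv2.morphologyEx(m.astype(np.uint8),cv2.MORPH_OPEN,np.ones((3,3)))
p=W[m>0]; print(len(p),cv2.minAreaRect((p[:,:2]*1000).astype(np.float32)),np.median(p[:,2]))
# front deck edge
m=(abs(Z-0.092)<0.006)&(W[...,0]>0.45)
p=W[m]; pts=[]
for y in np.arange(-0.19,0.08,0.01):
    q=p[(p[:,1]>y)&(p[:,1]<y+0.01)]
    if len(q)>3: pts.append((np.percentile(q[:,0],1),y+.005))
pts=np.array(pts);k=np.polyfit(pts[:,1],pts[:,0],1);print(k,np.arctan(k[0]),(pts[:,0]-np.polyval(k,pts[:,1])).round(4))
print("deck y range",p[:,1].min(),p[:,1].max())
# outfeed rims
m=(Z>0.035)&(Z<0.07)&(abs(W[...,0]-0.46)<0.1)&(abs(W[...,1]+0.118)<0.08)
p=W[m];print(cv2.minAreaRect((p[:,:2]*1000).astype(np.float32)))
```

```text
3440 ((465.0768737792969, -116.6224136352539), (40.0588493347168, 95.80622863769531), 76.09039306640625) 0.057378524575464884
[0.18711454 0.54615885] 0.1849755527213072 [ 0.0001 -0.0002 -0.0003 -0.0001 -0.0001 -0.      0.0003  0.0003  0.0001
  0.0002  0.0006  0.0005  0.0002 -0.0003 -0.0003 -0.0003 -0.0004 -0.0003
 -0.0005 -0.0003 -0.0005  0.0001  0.      0.0005  0.0003  0.0002  0.0001]
deck y range -0.19594439234621341 0.10490169438897584
((467.37158203125, -102.76457977294922), (153.5328826904297, 117.59886932373047), 79.41145324707031)
```

Run:
```python
from h import *
plan([0.465,-0.1166,0.10],-0.243)
```

```text
now [ 0.4185 -0.1107  0.3013] [ 3.141 -0.    -0.195] t 2.6
rot first [ 0.    -0.     0.048] then delta mm [ 46.6  -5.5 201.3] | delta without rot [ 46.8  -3.2 201.3]
```

Emit:
step_arm:
  rows:
    - {"delta_pos":[8,-2,30],"rot":[0,0,0.048],"gripper":100}
    - {"delta_pos":[10,-1,30],"rot":[0,0,0],"gripper":100}
    - {"delta_pos":[10,-1,30],"rot":[0,0,0],"gripper":100}
    - {"delta_pos":[10,-1,30],"rot":[0,0,0],"gripper":90}
    - {"delta_pos":[9,-0.5,30],"rot":[0,0,0],"gripper":90}
    - {"delta_pos":[0,0,30],"rot":[0,0,0],"gripper":90}
    - {"delta_pos":[0,0,0],"rot":[0,0,0],"gripper":90}
    - {"delta_pos":[0,0,0],"rot":[0,0,0],"gripper":90}

```text
t: 3.4
position: [0.4654, -0.1155, 0.1215]
ee_rot: [-3.141, 0.001, -0.241]
contact_force: [-0.4, 0.3, 0.9]
gripper_width: 0.0766
```

Run:
```python
from h import *
print(rpy())
im,T,f=cam("wrist"); save("w2",im["color"])
W=cloud(im,T,f); Z=W[...,2]
m=(abs(Z-0.060)<0.007)&(abs(W[...,0]-0.46)<0.08)&(abs(W[...,1]+0.118)<0.06)
m=cv2.morphologyEx(m.astype(np.uint8),cv2.MORPH_OPEN,np.ones((3,3)))
p=W[m>0]; print(len(p),cv2.minAreaRect((p[:,:2]*1000).astype(np.float32)),np.median(p[:,2]))
plan([0.465,-0.1166,0.10],-0.243)
```

```text
(3.4, array([ 0.4654, -0.1155,  0.1215]), array([-3.1413e+00,  1.3000e-03, -2.4150e-01]), array([-0.4,  0.3,  0.9]), 0.07663925134914418)
9201 ((465.27783203125, -116.59161376953125), (40.372215270996094, 95.46768188476562), 76.04488372802734) 0.05741886617074399
now [ 0.4662 -0.1158  0.1224] [ 3.141e+00 -1.000e-03 -2.410e-01] t 3.45
rot first [ 0.    -0.001  0.002] then delta mm [-1.   1.1 22.4] | delta without rot [-1.   1.1 22.4]
```

View pics/w2.png

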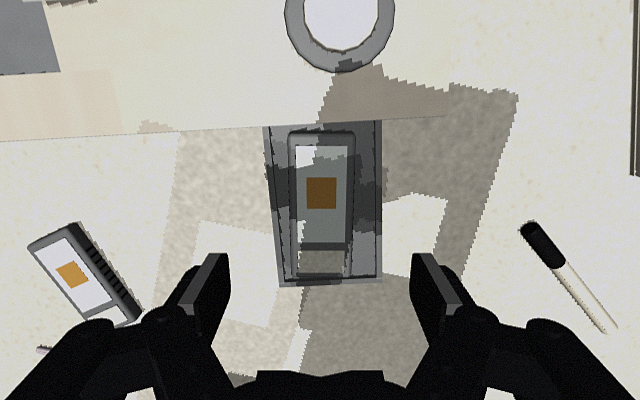

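Emit:
step_arm:
  rows:
    - {"delta_pos":[-1,1,30],"rot":[0,0,0],"gripper":85}
    - {"delta_pos":[0,0,30],"rot":[0,0,0],"gripper":85}
    - {"delta_pos":[0,0,14],"rot":[0,0,0],"gripper":85}
    - {"delta_pos":[0,0,0],"rot":[0,0,0],"gripper":85}
    - {"delta_pos":[0,0,0],"rot":[0,0,0],"gripper":20}
    - {"delta_pos":[0,0,0],"rot":[0,0,0],"gripper":20}
    - {"delta_pos":[0,0,0],"rot":[0,0,0],"gripper":20}
    - {"delta_pos":[0,0,0],"rot":[0,0,0],"gripper":20}

```text
t: 4.25
position: [0.466, -0.1165, 0.0494]
ee_rot: [3.14, -0.004, -0.24]
contact_force: [-1.2, -0.2, 7.1]
gripper_width: 0.0383
```

Emit:
step_arm:
  rows:
    - {"delta_pos":[0,0,0],"rot":[0,0,0],"gripper":20}
    - {"delta_pos":[0,0,0],"rot":[0,0,0],"gripper":20}
    - {"delta_pos":[0,0,-10],"rot":[0,0,0],"gripper":20}
    - {"delta_pos":[0,0,-20],"rot":[0,0,0],"gripper":20}
    - {"delta_pos":[0,0,-30],"rot":[0,0,0],"gripper":20}
    - {"delta_pos":[0,0,-40],"rot":[0,0,0],"gripper":20}
    - {"delta_pos":[0,0,0],"rot":[0,0,0],"gripper":20}
    - {"delta_pos":[0,0,0],"rot":[0,0,0],"gripper":20}

```text
t: 5.05
position: [0.4653, -0.116, 0.1491]
ee_rot: [3.141, -0.004, -0.24]
contact_force: [-0.3, -0.2, -1.1]
gripper_width: 0.038
```

Run:
```python
from h import *
print(rpy())
im,T,f=cam("wrist"); save("w3",im["color"])
im,T,f=cam("top"); W=cloud(im,T,f); Z=W[...,2]
m=((W[...,0]>0.35)&(W[...,0]<0.65)&(abs(W[...,1]+0.41)<0.15)&(Z>0.007)&(Z<0.03))
p=W[m]; print(cv2.minAreaRect((p[:,:2]*1000).astype(np.float32)))
plan([0.498,-0.4127,0.15],0.0)
```

```text
(5.05, array([ 0.4653, -0.116 ,  0.1491]), array([ 3.1407, -0.0037, -0.24  ]), array([-0.3, -0.2, -1.1]), 0.037958956093120395)
((512.6927490234375, -407.1996154785156), (276.3990783691406, 291.0107727050781), 86.46981811523438)
now [ 0.4639 -0.1154  0.147 ] [-3.141e+00  1.000e-03 -2.400e-01] t 5.15
rot first [-0.     0.001 -0.24 ] then delta mm [ 34.1 297.3  -3. ] | delta without rot [103.9 280.7  -3.2]
```

View pics/w3.png

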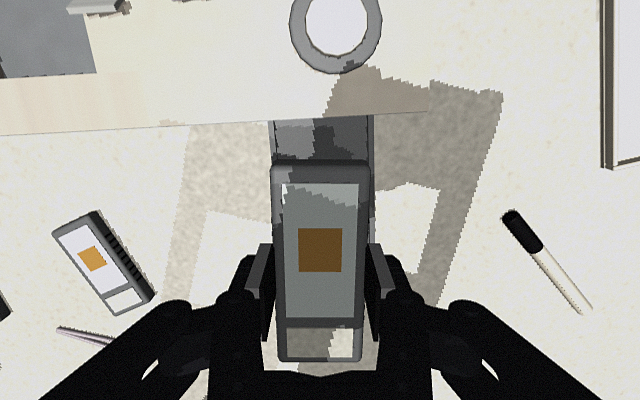

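Emit:
step_arm:
  rows:
    - {"delta_pos":[0,0,0],"rot":[0,0,-0.12],"gripper":20}
    - {"delta_pos":[0,0,0],"rot":[0,0,-0.12],"gripper":20}
    - {"delta_pos":[4,42,0],"rot":[0,0,0],"gripper":20}
    - {"delta_pos":[5,42,0],"rot":[0,0,0],"gripper":20}
    - {"delta_pos":[5,42,0],"rot":[0,0,0],"gripper":20}
    - {"delta_pos":[5,42,0],"rot":[0,0,0],"gripper":20}
    - {"delta_pos":[5,42,0],"rot":[0,0,0],"gripper":20}
    - {"delta_pos":[5,42,0],"rot":[0,0,0],"gripper":20}

```text
t: 5.95
position: [0.4926, -0.3686, 0.1454]
ee_rot: [-3.139, 0.002, -0.0]
contact_force: [0.7, 0.0, -0.6]
gripper_width: 0.0382
```

Emit:
step_arm:
  rows:
    - {"delta_pos":[5,45,20],"rot":[0,0,0],"gripper":20}
    - {"delta_pos":[0,0,30],"rot":[0,0,0],"gripper":20}
    - {"delta_pos":[0,0,30],"rot":[0,0,0],"gripper":20}
    - {"delta_pos":[0,0,30],"rot":[0,0,0],"gripper":20}
    - {"delta_pos":[0,0,0],"rot":[0,0,0],"gripper":20}
    - {"delta_pos":[0,0,0],"rot":[0,0,0],"gripper":20}
    - {"delta_pos":[0,0,0],"rot":[0,0,0],"gripper":20}
    - {"delta_pos":[0,0,0],"rot":[0,0,0],"gripper":20}

```text
t: 6.75
position: [0.4994, -0.4135, 0.0393]
ee_rot: [3.139, -0.002, 0.0]
contact_force: [0.8, -0.0, -1.1]
gripper_width: 0.0383
```

Run:
```python
from h import *
print(rpy())
im,T,f=cam("wrist"); save("w4",im["color"])
plan([0.498,-0.4127,0.01],0.0)
```

```text
(6.75, array([ 0.4994, -0.4135,  0.0393]), array([ 3.1391e+00, -2.1000e-03,  0.0000e+00]), array([ 0.8, -0. , -1.1]), 0.038322450680486175)
now [ 0.4993 -0.4135  0.0392] [ 3.139e+00 -2.000e-03  0.000e+00] t 6.8
rot first [ 0.002 -0.002  0.   ] then delta mm [-1.3 -0.8 29.2] | delta without rot [-1.4 -0.8 29.2]
```

View pics/w4.png

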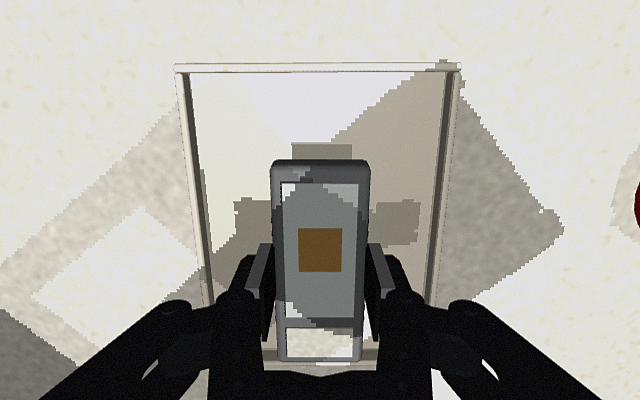

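Emit:
step_arm:
  rows:
    - {"delta_pos":[0,0,15],"rot":[0,0,0],"gripper":20}
    - {"delta_pos":[0,0,10],"rot":[0,0,0],"gripper":20}
    - {"delta_pos":[0,0,4],"rot":[0,0,0],"gripper":20}
    - {"delta_pos":[0,0,0],"rot":[0,0,0],"gripper":20}
    - {"delta_pos":[0,0,0],"rot":[0,0,0],"gripper":75}
    - {"delta_pos":[0,0,0],"rot":[0,0,0],"gripper":75}
    - {"delta_pos":[0,0,0],"rot":[0,0,0],"gripper":75}
    - {"delta_pos":[0,0,0],"rot":[0,0,0],"gripper":75}

```text
t: 7.6
position: [0.4984, -0.4126, 0.0079]
ee_rot: [-3.141, 0.0, -0.0]
contact_force: [-0.0, -0.2, -0.6]
gripper_width: 0.0643
```

Emit:
step_arm:
  rows:
    - {"delta_pos":[0,0,-20],"rot":[0,0,0],"gripper":75}
    - {"delta_pos":[0,0,-40],"rot":[0,0,0],"gripper":75}
    - {"delta_pos":[0,0,-45],"rot":[0,0,0],"gripper":75}
    - {"delta_pos":[0,0,-45],"rot":[0,0,0],"gripper":75}
    - {"delta_pos":[0,0,-45],"rot":[0,0,0],"gripper":75}
    - {"delta_pos":[0,0,-45],"rot":[0,0,0],"gripper":75}
    - {"delta_pos":[0,0,0],"rot":[0,0,0],"gripper":75}
    - {"delta_pos":[0,0,0],"rot":[0,0,0],"gripper":75}

```text
t: 8.4
position: [0.4989, -0.4131, 0.2498]
ee_rot: [3.139, -0.002, -0.0]
contact_force: [-0.6, 0.6, -0.6]
gripper_width: 0.0642
```

Run:
```python
from h import *
print(rpy())
im,T,f=cam("wrist"); save("w5",im["color"]); W=cloud(im,T,f)
m=(abs(W[...,0]-0.498)<0.07)&(abs(W[...,1]+0.413)<0.05); p=W[m]
p=p[(p[:,2]>0.0085)&(p[:,2]<0.03)]
r=cv2.minAreaRect((p[:,:2]*1000).astype(np.float32)); print(r)
A=np.c_[p[:,:2],np.ones(len(p))]; print(np.linalg.lstsq(A,p[:,2],rcond=None)[0],np.median(p[:,2]))
im,T,f=cam("top");W=cloud(im,T,f);Z=W[...,2]; save("top2",im["color"])
m=((Z>0.006)&(Z<0.03)).astype(np.uint8)
n,l,st,ce=cv2.connectedComponentsWithStats(m)
for i in range(1,n):
    if 350<st[i,4]<600:
        ys,xs=np.where(l==i); p=W[ys,xs]; r=cv2.minAreaRect((p[:,:2]*1000).astype(np.float32))
        print(ce[i].round(0),st[i,4],np.round(r[0],1),np.round(r[1],1),round(r[2],1))
plan([0.58,-0.09,0.30],1.386)
```

```text
(8.4, array([ 0.4989, -0.4131,  0.2498]), array([ 3.1391e+00, -2.1000e-03, -1.0000e-04]), array([-0.6,  0.6, -0.6]), 0.06424130592135519)
((497.5033264160156, -412.53326416015625), (94.83767700195312, 40.43767547607422), 0.06289446353912354)
[-5.26290885e-04 -1.74668258e-05  1.65413267e-02] 0.01633660242245788
[ 23. 149.] 426 [657.6 891.1] [  9.9 317.1] 80.9
[191. 155.] 487 [647.4 420.7] [42.2 96.1] 59.2
[233. 176.] 487 [587.7 298.6] [95.3 42.1] 1.9
[481. 211.] 547 [ 498.9 -412.9] [169.1 132.4] 0.9
[482. 212.] 559 [ 499.6 -409.3] [ 58.5 106.7] 82.1
[209. 225.] 499 [448.7 362.5] [41.8 95.9] 66.9
[257. 227.] 488 [446.1 227.4] [93.4 40.7] 1.4
[147. 225.] 496 [445.8 538.5] [96.7 39.7] 64.8
[305. 233.] 481 [429.2  91.5] [96.7 39.8] 11.7
now [ 0.4979 -0.4121  0.2467] [-3.14e+00  2.00e-03 -0.00e+00] t 8.5
rot first [-0.003  0.    -1.386] then delta mm [331.7  21.5 -53.3] | delta without rot [  81.9 -322.2  -52.8]
```

View pics/w5.png

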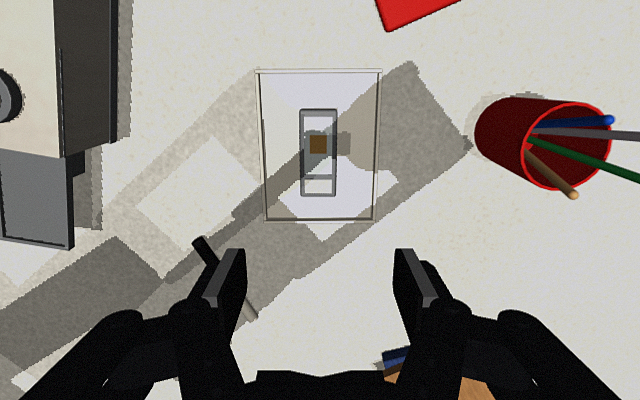

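Emit:
step_arm:
  rows:
    - {"delta_pos":[0,0,-40],"rot":[0,0,-0.14],"gripper":75}
    - {"delta_pos":[0,0,-40],"rot":[0,0,-0.14],"gripper":75}
    - {"delta_pos":[0,0,0],"rot":[0,0,-0.14],"gripper":75}
    - {"delta_pos":[0,0,0],"rot":[0,0,-0.14],"gripper":75}
    - {"delta_pos":[0,0,0],"rot":[0,0,-0.14],"gripper":75}
    - {"delta_pos":[0,0,0],"rot":[0,0,-0.14],"gripper":75}
    - {"delta_pos":[0,0,0],"rot":[0,0,-0.14],"gripper":75}
    - {"delta_pos":[0,0,0],"rot":[0,0,-0.14],"gripper":75}

```text
t: 9.3
position: [0.498, -0.4123, 0.3256]
ee_rot: [-3.137, -0.002, 1.126]
contact_force: [0.1, 0.1, -1.0]
gripper_width: 0.0641
```

Emit:
step_arm:
  rows:
    - {"delta_pos":[0,0,0],"rot":[0,0,-0.14],"gripper":75}
    - {"delta_pos":[0,0,0],"rot":[0,0,-0.126],"gripper":75}
    - {"delta_pos":[45,5,0],"rot":[0,0,0],"gripper":75}
    - {"delta_pos":[45,4,0],"rot":[0,0,0],"gripper":75}
    - {"delta_pos":[45,4,0],"rot":[0,0,0],"gripper":75}
    - {"delta_pos":[45,4,0],"rot":[0,0,0],"gripper":75}
    - {"delta_pos":[45,4,0],"rot":[0,0,0],"gripper":75}
    - {"delta_pos":[45,2,0],"rot":[0,0,0],"gripper":75}

```text
t: 10.1
position: [0.5705, -0.1495, 0.3258]
ee_rot: [-3.138, -0.001, 1.386]
contact_force: [0.6, -0.4, -0.9]
gripper_width: 0.0637
```

Emit:
step_arm:
  rows:
    - {"delta_pos":[15,0,20],"rot":[0,0,0],"gripper":75}
    - {"delta_pos":[0,0,0],"rot":[0,0,0],"gripper":75}
    - {"delta_pos":[0,0,0],"rot":[0,0,0],"gripper":75}
    - {"delta_pos":[0,0,0],"rot":[0,0,0],"gripper":75}
    - {"delta_pos":[0,0,0],"rot":[0,0,0],"gripper":75}
    - {"delta_pos":[0,0,0],"rot":[0,0,0],"gripper":75}
    - {"delta_pos":[0,0,0],"rot":[0,0,0],"gripper":75}
    - {"delta_pos":[0,0,0],"rot":[0,0,0],"gripper":75}

```text
t: 10.9
position: [0.5735, -0.1373, 0.3085]
ee_rot: [3.141, 0.0, 1.385]
contact_force: [-0.9, 0.3, 0.4]
gripper_width: 0.064
```

Run:
```python
from h import *
print(rpy())
im,T,f=cam("wrist"); save("w6",im["color"]); W=cloud(im,T,f); np.save("w6.npy",W)
for q in ["column","start_top","hatch_hinge","hatch_press"]:
    for r in manip.spot_point(q,"wrist")[:3]:
        u,v=r["location"]; print(q,round(r["conf"],2),np.round([u,v],1),W[int(round(v)),int(round(u))].round(4))
```

```text
(10.9, array([ 0.5735, -0.1373,  0.3085]), array([3.1412e+00, 1.0000e-04, 1.3851e+00]), array([-0.9,  0.3,  0.4]), 0.06404644474556354)
start_top 0.97 [308.5 172.5] [ 0.5608 -0.1479  0.1116]
```

View pics/w6.png

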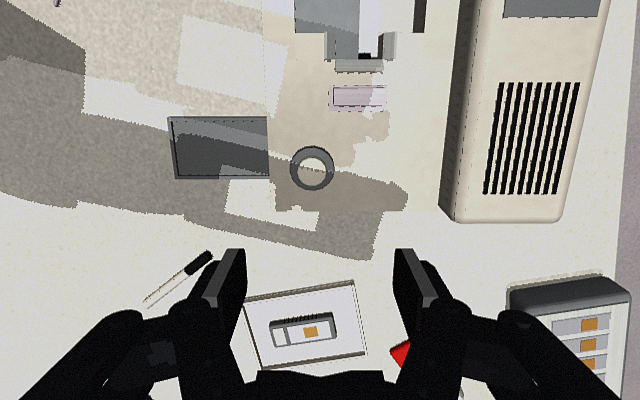

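Emit:
step_arm:
  rows:
    - {"delta_pos":[40,-5,-20],"rot":[0,0,0],"gripper":75}
    - {"delta_pos":[40,-5,0],"rot":[0,0,0],"gripper":75}
    - {"delta_pos":[30,-5,0],"rot":[0,0,0],"gripper":75}
    - {"delta_pos":[0,0,0],"rot":[0,0,0],"gripper":75}
    - {"delta_pos":[0,0,0],"rot":[0,0,0],"gripper":75}
    - {"delta_pos":[0,0,0],"rot":[0,0,0],"gripper":75}
    - {"delta_pos":[0,0,0],"rot":[0,0,0],"gripper":75}
    - {"delta_pos":[0,0,0],"rot":[0,0,0],"gripper":75}

```text
t: 11.95
position: [0.579, -0.0269, 0.3282]
ee_rot: [-3.141, 0.0, 1.384]
contact_force: [-0.1, 0.0, -0.4]
gripper_width: 0.0644
```

Run:
```python
from h import *
print(rpy())
im,T,f=cam("wrist"); save("w7",im["color"]); W=cloud(im,T,f); np.save("w7.npy",W); np.save("w7T.npy",T)
for q in ["column","start_top","hatch_hinge","hatch_press"]:
    for r in manip.spot_point(q,"wrist")[:3]:
        u,v=r["location"]; print(q,round(r["conf"],2),np.round([u,v],1),W[int(round(v)),int(round(u))].round(4))
```

```text
(11.95, array([ 0.579 , -0.0269,  0.3282]), array([-3.1414e+00,  1.0000e-04,  1.3843e+00]), array([-0.1,  0. , -0.4]), 0.06441182155226266)
column 0.93 [368.3 116.9] [ 0.637  -0.0021  0.0848]
start_top 0.93 [328.2 262.1] [ 0.5662 -0.1503  0.112 ]
hatch_hinge 0.81 [372.4  39. ] [0.6512 0.073  0.09  ]
hatch_hinge 0.24 [315.1 375. ] [ 0.5011 -0.4035  0.0162]
```

View pics/w7.png

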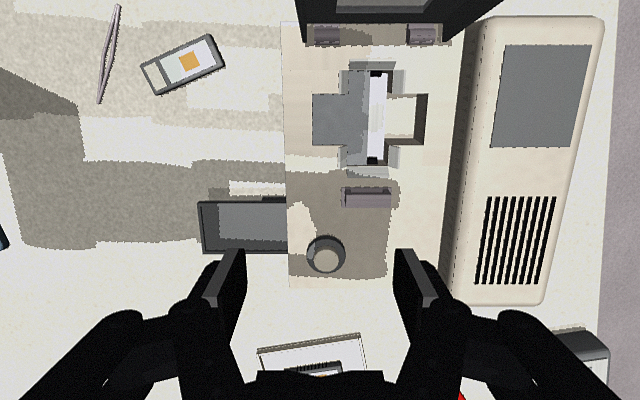

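Run:
```python
from h import *
W=np.load("w7.npy"); c0=np.array([0.63,-0.005]); th=-0.185
def toS(P): 
    d=P[...,:2]-c0; return np.stack([np.cos(th)*d[...,0]+np.sin(th)*d[...,1],-np.sin(th)*d[...,0]+np.cos(th)*d[...,1]],-1)
S=toS(W)*1000; Z=W[...,2]*1000
deck=(abs(Z-90)<5)
fe=[]
for y in range(-190,60,10):
    q=S[deck&(abs(S[...,1]-y-5)<5)&(S[...,0]>-150)]
    if len(q)>5: fe.append((y+5,np.percentile(q[:,0],0.5)))
fe=np.array(fe); k=np.polyfit(fe[:,0],fe[:,1],1); print("front slope",k[0],"x at y0",k[1])
print(fe.round(1).tolist())
se=[]
for x in range(-80,80,10):
    q=S[deck&(abs(S[...,0]-x-5)<5)&(S[...,1]>-260)&(S[...,1]<-100)]
    if len(q)>5: se.append((x+5,np.percentile(q[:,1],0.5)))
print("side",np.round(se,1).tolist())
b=(Z>105)&(Z<118)&(S[...,1]<-120)&(S[...,1]>-190)&(abs(S[...,0]+45)<40)
q=S[b]; print("button",cv2.minEnclosingCircle(q.astype(np.float32)),np.median(Z[b]))
# funnel top: z 99-108 near column
fu=(Z>98)&(Z<107)&(abs(S[...,0])<75)&(abs(S[...,1])<70); q=S[fu]; print("funnel",len(q),q.min(0),q.max(0),cv2.minAreaRect(q.astype(np.float32)))
im=np.zeros((240,240,3),np.uint8)
# ortho map z
sel=(abs(S[...,0])<100)&(abs(S[...,1])<120)
O=np.zeros((480,400),np.float32)
for (x,y),z in zip(S[sel],Z[sel]): O[int(240-2*y),int(200+2*x)]=max(O[int(240-2*y)%480,int(200+2*x)%400],z)
O=cv2.dilate(O,np.ones((3,3)))
v=np.clip((O-30)*2.2,0,255).astype(np.uint8); c=cv2.applyColorMap(v,cv2.COLORMAP_JET); cv2.imwrite("pics/ortho.png",cv2.resize(c,None,fx=1.2,fy=1.2))
deck_z=np.median(Z[deck&(abs(S[...,0]+70)<15)&(abs(S[...,1]+60)<40)]);print("deckz",deck_z)
```

```text
front slope -0.0014875404428597726 x at y0 -83.17467948012397
[[-185.0, -82.8], [-175.0, -82.7], [-165.0, -83.3], [-155.0, -83.1], [-145.0, -82.8], [-135.0, -82.6], [-125.0, -83.3], [-115.0, -82.8], [-105.0, -82.8], [-95.0, -83.3], [-85.0, -83.3], [-75.0, -82.9], [-65.0, -82.9], [-55.0, -83.4], [-45.0, -83.1], [-35.0, -82.9], [-25.0, -83.4], [-15.0, -83.2], [-5.0, -82.9], [5.0, -82.7], [15.0, -83.3], [25.0, -83.1], [35.0, -83.7], [45.0, -83.3], [55.0, -83.1]]
side [[-75.0, -201.9], [-65.0, -202.1], [-55.0, -202.1], [-45.0, -202.2], [-35.0, -202.0], [-25.0, -202.0], [-15.0, -201.9], [-5.0, -202.0], [5.0, -201.9], [15.0, -201.7], [25.0, -202.2], [35.0, -202.2], [45.0, -201.1], [55.0, -147.4], [65.0, -154.3], [75.0, -163.1]]
button ((-38.75153350830078, -152.5524444580078), 15.029465675354004) 111.82359902027966
funnel 1062 [-26.12631766 -57.92805213] [39.41371571 62.63241253] ((6.642757415771484, 2.3522071838378906), (120.55972290039062, 65.54022979736328), 89.998779296875)
deckz 89.980186003797
```

View pics/ortho.png

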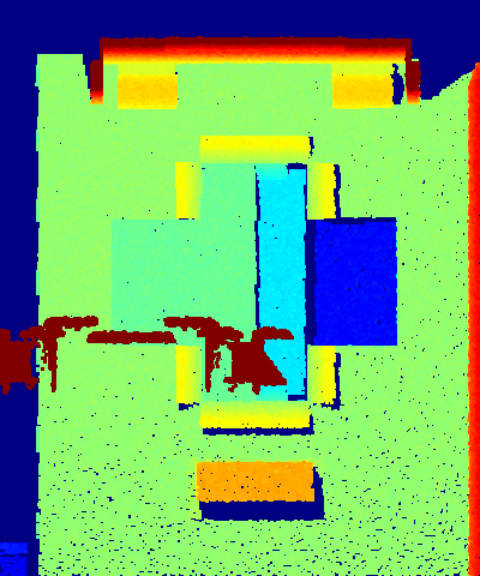

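Run:
```python
from h import *
W=np.load("w7.npy"); c0=np.array([0.63,-0.005]); th=-0.185
d=W[...,:2]-c0; S=np.stack([np.cos(th)*d[...,0]+np.sin(th)*d[...,1],-np.sin(th)*d[...,0]+np.cos(th)*d[...,1]],-1)*1000
Z=W[...,2]*1000
for y in (45,25,0,-20):
    print(y,[(x,round(float(np.median(Z[(abs(S[...,0]-x)<2)&(abs(S[...,1]-y)<3)])),1)) for x in range(-60,75,5)])
c=cv2.imread("pics/w7.png")[50:200,280:460]; cv2.imwrite("pics/w7z.png",cv2.resize(c,None,fx=4,fy=4,interpolation=cv2.INTER_CUBIC))
```

```text
45 [(-60, 89.6), (-55, 89.9), (-50, 90.0), (-45, 90.2), (-40, 90.1), (-35, 90.0), (-30, 90.0), (-25, 101.6), (-20, 97.6), (-15, 86.1), (-10, 85.6), (-5, 85.1), (0, 85.1), (5, 85.6), (10, 72.5), (15, 73.8), (20, 71.1), (25, 71.2), (30, 87.6), (35, 99.8), (40, 101.1), (45, 90.1), (50, 90.3), (55, 90.2), (60, 90.2), (65, 89.9), (70, 90.0)]
25 [(-60, 90.2), (-55, 89.6), (-50, 85.4), (-45, 85.4), (-40, 85.5), (-35, 85.1), (-30, 85.3), (-25, 85.4), (-20, 85.5), (-15, 85.4), (-10, 85.9), (-5, 85.8), (0, 85.0), (5, 85.2), (10, 71.3), (15, 71.5), (20, 71.1), (25, 71.2), (30, nan), (35, 45.0), (40, 44.8), (45, 44.9), (50, 44.9), (55, 45.2), (60, 45.0), (65, 65.9), (70, 90.0)]
0 [(-60, 89.9), (-55, 89.7), (-50, 85.3), (-45, 85.1), (-40, 86.1), (-35, 85.8), (-30, 85.3), (-25, 85.2), (-20, 85.3), (-15, 85.5), (-10, 85.1), (-5, 85.4), (0, 85.2), (5, 85.8), (10, 71.2), (15, 71.0), (20, 71.2), (25, 70.7), (30, 44.8), (35, 45.3), (40, 44.7), (45, 45.2), (50, 45.3), (55, 45.2), (60, 45.2), (65, 64.1), (70, 90.2)]
-20 [(-60, 404.3), (-55, 404.2), (-50, 404.7), (-45, 405.0), (-40, 404.3), (-35, 404.2), (-30, 404.1), (-25, 85.4), (-20, 85.6), (-15, 368.5), (-10, 369.9), (-5, 380.9), (0, 376.9), (5, 386.8), (10, 398.6), (15, 398.0), (20, 401.8), (25, 71.4), (30, 46.2), (35, 44.8), (40, 45.1), (45, 44.8), (50, 45.2), (55, 45.1), (60, 44.7), (65, 64.6), (70, 90.0)]
  return _methods._mean(a, axis=axis, dtype=dtype,
  ret = ret.dtype.type(ret / rcount)
```

View pics/w7z.png

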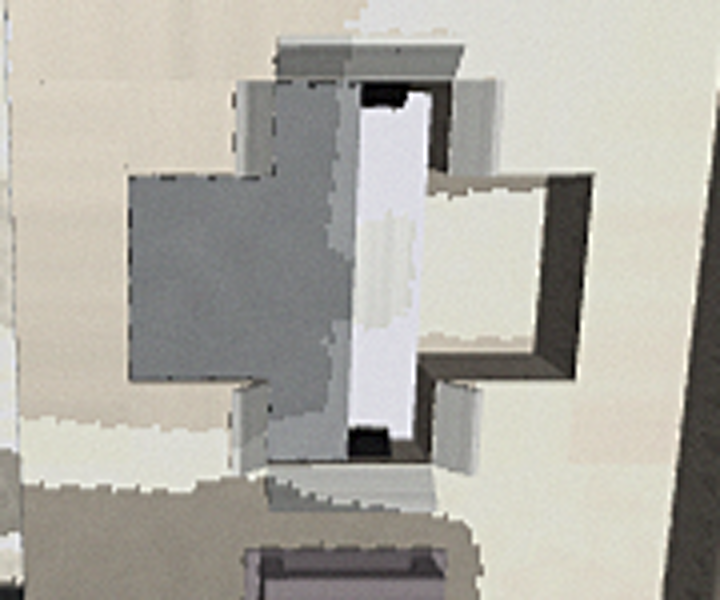

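```bash
cat >> h.py <<'E'
TH=-0.185
C=np.array([0.63,-0.005])+np.array([np.cos(TH)*.0067-np.sin(TH)*.0027,np.sin(TH)*.0067+np.cos(TH)*.0027])
def s2w(x,y): return C+np.array([np.cos(TH)*x-np.sin(TH)*y,np.sin(TH)*x+np.cos(TH)*y])
def toS(W):
    d=W[...,:2]-C; return np.stack([np.cos(TH)*d[...,0]+np.sin(TH)*d[...,1],-np.sin(TH)*d[...,0]+np.cos(TH)*d[...,1]],-1)*1000
E
python3 - <<'E'
from h import *
print(C)
for n in("top","side"):
    im,T,f=cam(n); W=cloud(im,T,f); S=toS(W); Z=W[...,2]*1000
    for y in (40,0,-35):
        print(n,y,[(x,round(float(np.median(Z[(abs(S[...,0]-x)<3)&(abs(S[...,1]-y)<6)])),1)) for x in range(-75,80,6) if ((abs(S[...,0]-x)<3)&(abs(S[...,1]-y)<6)).any()])
    a=im["color"][90:230,220:460] if n=="side" else im["color"][90:240,260:440]
    save(n+"z2",cv2.resize(a,None,fx=3.3,fy=3.3,interpolation=cv2.INTER_CUBIC))
E
```

```text
[ 0.63708233 -0.00357851]
top 40 [(-75, 92.6), (-69, 91.6), (-63, 91.4), (-57, 91.6), (-51, 93.7), (-45, 92.0), (-39, 92.6), (-33, 98.3), (-27, 97.3), (-21, 88.5), (-15, 89.1), (-9, 88.9), (-3, 87.0), (3, 75.0), (9, 75.4), (15, 73.0), (21, 87.4), (27, 103.4), (33, 97.9), (39, 92.9), (45, 93.6), (51, 93.5), (57, 93.8), (63, 92.0), (69, 92.3), (75, 93.0)]
top 0 [(-75, 715.8), (-69, 721.0), (-63, 723.7), (-57, 724.9), (-51, 725.4), (-45, 724.4), (-39, 723.0), (-33, 720.5), (-27, 716.5), (-21, 711.1), (-15, 703.7), (-9, 677.1)]
top -35 [(-75, 719.2), (-69, 722.0), (-63, 723.9), (-57, 724.8), (-51, 724.7), (-45, 724.1), (-39, 722.5), (-33, 719.8), (-27, 715.3), (-21, 708.6), (-15, 702.9)]
side 40 [(-75, 92.0), (-69, 93.5), (-63, 93.8), (-57, 91.6), (-51, 93.7), (-45, 94.1), (-39, 94.3), (-33, 107.8)]
side 0 [(-75, 527.8), (-69, 525.5), (-63, 527.2), (-57, 512.3), (-51, 520.0), (-45, 522.0), (-39, 524.6), (-33, 536.6), (-27, 289.1), (-21, 88.1), (-15, 88.0), (-9, 88.1), (-3, 86.8)]
side -35 [(-75, 93.5), (-69, 92.8), (-63, 93.0), (-57, 91.1), (-51, 92.0), (-45, 93.2), (-39, 92.5), (-33, 99.5), (-27, 342.5), (-21, 363.4), (-15, 89.2), (-9, 421.9), (-3, 413.3), (3, 413.6), (9, 439.4), (15, 74.3), (21, 86.3), (27, 101.4), (33, 91.8), (39, 92.6)]
```

View pics/sidez2.png

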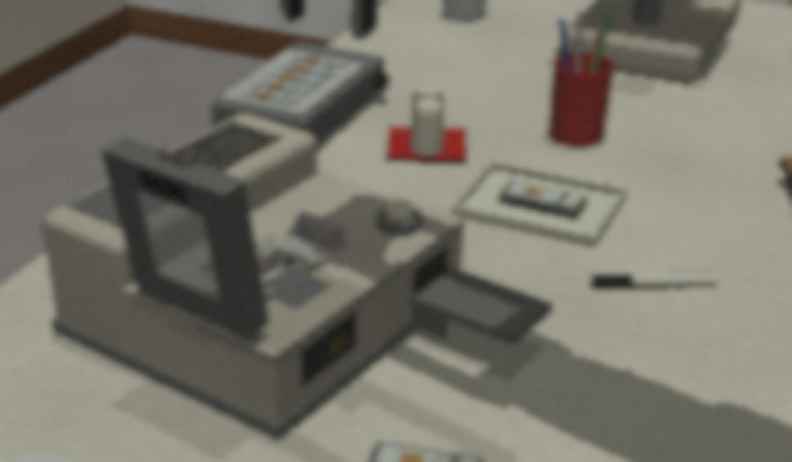

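View pics/topz2.png

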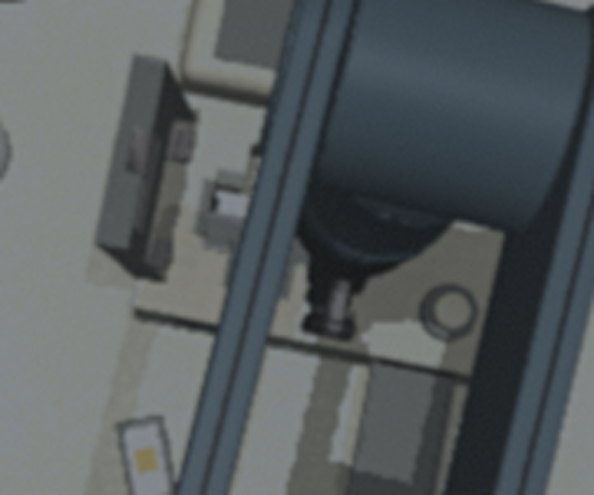

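Run:
```python
from h import *
p=s2w(-0.041,0); plan([p[0],p[1],0.11],np.pi/2+TH)
```

```text
now [ 0.579  -0.0261  0.3283] [ 3.142 -0.     1.386] t 12.3
rot first [ 0. -0. -0.] then delta mm [ 32.8  12.  218.3] | delta without rot [ 32.8  12.  218.3]
```

Emit:
step_arm:
  rows:
    - {"delta_pos":[9,6,40],"rot":[0,0,0],"gripper":0}
    - {"delta_pos":[9,6,40],"rot":[0,0,0],"gripper":0}
    - {"delta_pos":[0,0,40],"rot":[0,0,0],"gripper":0}
    - {"delta_pos":[0,0,40],"rot":[0,0,0],"gripper":0}
    - {"delta_pos":[0,0,40],"rot":[0,0,0],"gripper":0}
    - {"delta_pos":[0,0,20],"rot":[0,0,0],"gripper":0}
    - {"delta_pos":[0,0,5],"rot":[0,0,0],"gripper":0}
    - {"delta_pos":[0,0,0],"rot":[0,0,0],"gripper":0}

```text
t: 13.1
position: [0.594, -0.0104, 0.1029]
ee_rot: [-3.14, -0.0, 1.386]
contact_force: [-0.9, -1.0, 0.2]
gripper_width: -0.0003
```

Emit:
step_arm:
  rows:
    - {"delta_pos":[0,0,2],"rot":[0,0,0],"gripper":0}
    - {"delta_pos":[0,0,2],"rot":[0,0,0],"gripper":0}
    - {"delta_pos":[0,0,2],"rot":[0,0,0],"gripper":0}
    - {"delta_pos":[0,0,2],"rot":[0,0,0],"gripper":0}
    - {"delta_pos":[0,0,0],"rot":[0,0,0],"gripper":0}
    - {"delta_pos":[0,0,0],"rot":[0,0,0],"gripper":0}
    - {"delta_pos":[0,0,0],"rot":[0,0,0],"gripper":0}
    - {"delta_pos":[0,0,0],"rot":[0,0,0],"gripper":0}

```text
t: 13.9
position: [0.5942, -0.0105, 0.0954]
ee_rot: [3.141, 0.0, 1.386]
contact_force: [-0.7, -0.1, -0.3]
gripper_width: -0.0001
```

Run:
```python
from h import *
print(rpy())
print(toS(np.array([manip.sense()["position"]])))
im,T,f=cam("wrist"); save("w8",im["color"])
```

```text
(13.9, array([ 0.5942, -0.0105,  0.0954]), array([3.1415, 0.    , 1.3858]), array([-0.7, -0.1, -0.3]), -5.536816285357527e-05)
[[-40.93020987 -14.66958936]]
```

View pics/w8.png

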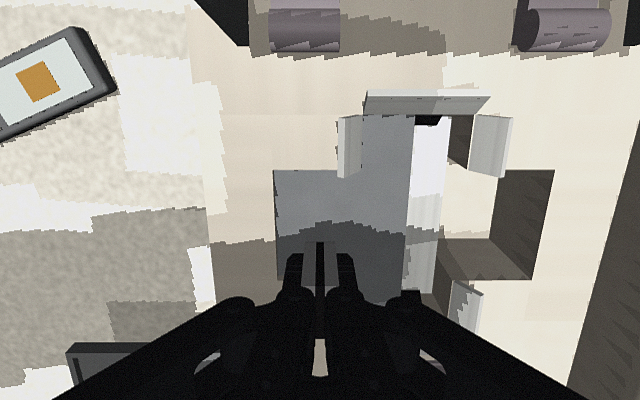

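Emit:
step_arm:
  rows:
    - {"delta_pos":[0,0,2],"rot":[0,0,0],"gripper":0}
    - {"delta_pos":[0,0,0],"rot":[0,0,0],"gripper":0}
    - {"delta_pos":[0,0,2],"rot":[0,0,0],"gripper":0}
    - {"delta_pos":[0,0,0],"rot":[0,0,0],"gripper":0}
    - {"delta_pos":[0,0,2],"rot":[0,0,0],"gripper":0}
    - {"delta_pos":[0,0,0],"rot":[0,0,0],"gripper":0}
    - {"delta_pos":[0,0,2],"rot":[0,0,0],"gripper":0}
    - {"delta_pos":[0,0,0],"rot":[0,0,0],"gripper":0}

```text
t: 14.75
position: [0.5939, -0.0104, 0.087]
ee_rot: [-3.141, -0.0, 1.386]
contact_force: [0.8, -0.5, -0.2]
gripper_width: 0.0
```

Emit:
step_arm:
  rows:
    - {"delta_pos":[0,0,2],"rot":[0,0,0],"gripper":0}
    - {"delta_pos":[0,0,0],"rot":[0,0,0],"gripper":0}
    - {"delta_pos":[0,0,1],"rot":[0,0,0],"gripper":0}
    - {"delta_pos":[0,0,0],"rot":[0,0,0],"gripper":0}
    - {"delta_pos":[0,0,1],"rot":[0,0,0],"gripper":0}
    - {"delta_pos":[0,0,0],"rot":[0,0,0],"gripper":0}
    - {"delta_pos":[0,0,1],"rot":[0,0,0],"gripper":0}
    - {"delta_pos":[0,0,0],"rot":[0,0,0],"gripper":0}

```text
t: 15.55
position: [0.594, -0.0104, 0.0822]
ee_rot: [-3.141, 0.0, 1.386]
contact_force: [-0.1, -0.1, -0.1]
gripper_width: 0.0002
```

Emit:
step_arm:
  rows:
    - {"delta_pos":[0,0,2],"rot":[0,0,0],"gripper":0}
    - {"delta_pos":[0,0,0],"rot":[0,0,0],"gripper":0}
    - {"delta_pos":[0,0,2],"rot":[0,0,0],"gripper":0}
    - {"delta_pos":[0,0,0],"rot":[0,0,0],"gripper":0}
    - {"delta_pos":[0,0,2],"rot":[0,0,0],"gripper":0}
    - {"delta_pos":[0,0,0],"rot":[0,0,0],"gripper":0}
    - {"delta_pos":[0,0,2],"rot":[0,0,0],"gripper":0}
    - {"delta_pos":[0,0,0],"rot":[0,0,0],"gripper":0}

```text
t: 16.35
position: [0.5939, -0.0104, 0.074]
ee_rot: [-3.141, 0.0, 1.386]
contact_force: [0.2, -0.3, -0.5]
gripper_width: -0.0
```

Run:
```python
from h import *
print(rpy())
im,T,f=cam("wrist"); save("w9",im["color"]);W=cloud(im,T,f); S=toS(W); Z=W[...,2]*1000
for y in (40,15,5):
        print(y,[(x,round(float(np.median(Z[(abs(S[...,0]-x)<3)&(abs(S[...,1]-y)<4)])),1)) for x in range(-75,80,6) if ((abs(S[...,0]-x)<3)&(abs(S[...,1]-y)<4)).any()])
```

```text
(16.35, array([ 0.5939, -0.0104,  0.074 ]), array([-3.1411,  0.    ,  1.3858]), array([ 0.2, -0.3, -0.5]), -3.087726715592889e-05)
40 [(-75, 90.1), (-69, 90.1), (-63, 90.0), (-57, 90.1), (-51, 90.1), (-45, 90.1), (-39, 90.0), (-33, 100.9), (-27, 97.2), (-21, 85.5), (-15, 85.3), (-9, 85.3), (-3, 85.4), (3, 71.4), (9, 71.3), (15, 71.1), (21, 82.7), (27, 98.5), (33, 101.8), (39, 90.2), (45, 90.1), (51, 90.1), (57, 90.1), (63, 90.1), (69, 90.2), (75, 89.7)]
15 [(-75, 90.1), (-69, 90.0), (-63, 89.9), (-57, 85.4), (-51, 85.4), (-45, 85.3), (-39, 85.4), (-33, 85.4), (-27, 85.4), (-21, 85.5), (-15, 85.3), (-9, 85.4), (-3, 85.4), (3, 71.2), (9, 71.1), (15, 71.2), (21, 71.0), (33, 45.0), (39, 45.1), (45, 45.2), (51, 45.7), (57, 77.6), (63, 89.7), (69, 90.1), (75, 90.1)]
5 [(-75, 90.1), (-69, 90.1), (-63, 90.0), (-57, 149.1), (-51, 149.0), (-45, 145.4), (-39, 85.4), (-33, 148.2), (-27, 148.6), (-21, 86.1), (-15, 85.4), (-9, 85.4), (-3, 85.4), (3, 71.2), (9, 71.1), (15, 71.1), (21, 71.2), (33, 45.2), (39, 45.1), (45, 45.2), (51, 45.0), (57, 68.9), (63, 89.6), (69, 90.2), (75, 90.1)]
```

View pics/w9.png

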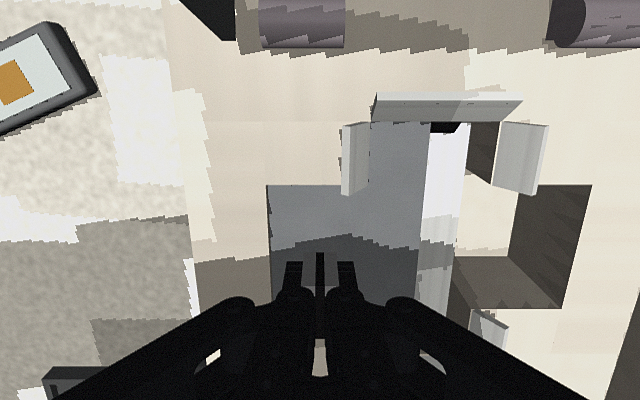

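Emit:
step_arm:
  rows:
    - {"delta_pos":[0,0,-45],"rot":[0,0,0],"gripper":0}
    - {"delta_pos":[0,0,-45],"rot":[0,0,0],"gripper":85}
    - {"delta_pos":[0,0,-45],"rot":[0,0,0],"gripper":85}
    - {"delta_pos":[0,0,-45],"rot":[0,0,0.14],"gripper":85}
    - {"delta_pos":[0,0,0],"rot":[0,0,0.14],"gripper":85}
    - {"delta_pos":[0,0,0],"rot":[0,0,0.14],"gripper":85}
    - {"delta_pos":[0,0,0],"rot":[0,0,0.14],"gripper":85}
    - {"delta_pos":[0,0,0],"rot":[0,0,0.14],"gripper":85}

```text
t: 17.2
position: [0.594, -0.0104, 0.2545]
ee_rot: [3.141, -0.0, 0.68]
contact_force: [-0.1, -0.4, -0.7]
gripper_width: 0.0727
```

Emit:
step_arm:
  rows:
    - {"delta_pos":[0,0,0],"rot":[0,0,0.14],"gripper":85}
    - {"delta_pos":[0,0,0],"rot":[0,0,0.14],"gripper":85}
    - {"delta_pos":[0,0,0],"rot":[0,0,0.14],"gripper":85}
    - {"delta_pos":[0,0,0],"rot":[0,0,0.062],"gripper":85}
    - {"delta_pos":[0,0,0],"rot":[0,0,0],"gripper":85}
    - {"delta_pos":[0,0,0],"rot":[0,0,0],"gripper":85}
    - {"delta_pos":[0,0,0],"rot":[0,0,0],"gripper":85}
    - {"delta_pos":[0,0,0],"rot":[0,0,0],"gripper":85}

```text
t: 18.0
position: [0.5941, -0.0104, 0.2543]
ee_rot: [-3.142, -0.0, 0.205]
contact_force: [1.0, -0.4, -0.5]
gripper_width: 0.0722
```

```bash
cat >> h.py <<'E'
def find(W,zlo=0.007,zhi=0.022,box=None,amin=150):
    Z=W[...,2]; m=(Z>zlo)&(Z<zhi)
    if box: m&=(W[...,0]>box[0])&(W[...,0]<box[1])&(W[...,1]>box[2])&(W[...,1]<box[3])
    m=cv2.morphologyEx(m.astype(np.uint8),cv2.MORPH_OPEN,np.ones((3,3)))
    n,l,st,ce=cv2.connectedComponentsWithStats(m)
    out=[]
    for i in range(1,n):
        if st[i,4]<amin: continue
        p=W[l==i]; c,(w,h),a=cv2.minAreaRect((p[:,:2]*1000).astype(np.float32))
        L,S=max(w,h),min(w,h)
        if 85<L<104 and 34<S<47:
            if h>w: a-=90
            out.append((np.round(c,1),round(L,1),round(S,1),round(np.radians(a),3),ce[i].round(0)))
    return out
E
python3 - <<'E'
from h import *
print(rpy())
im,T,f=cam("top");W=cloud(im,T,f); print(*find(W),sep="\n")
im,T,f=cam("wrist");W=cloud(im,T,f); save("w10",im["color"]); print(*find(W,0.005,0.02),sep="\n")
plan([0.4295,0.0916,0.10],0.204)
E
```

```text
(18.0, array([ 0.5941, -0.0104,  0.2543]), array([-3.1416, -0.    ,  0.2046]), array([ 1. , -0.4, -0.5]), 0.07220387166170755)
(array([647.5, 420.5]), 95.7, 40.9, np.float64(-0.558), array([191., 155.]))
(array([588.8, 299.3]), 92.5, 40.6, np.float64(0.02), array([233., 176.]))
(array([ 495.4, -410.9]), 94.6, 40.7, np.float64(-0.007), array([482., 213.]))
(array([459.5, 278.7]), 93.4, 40.9, np.float64(0.017), array([239., 222.]))
(array([448.7, 362.2]), 95.6, 40.9, np.float64(-0.383), array([209., 225.]))
(array([445.3, 537.7]), 97.0, 39.8, np.float64(1.127), array([147., 225.]))
(array([ 497.5, -411.2]), 95.7, 42.9, np.float64(0.004), array([615., 289.]))
now [ 0.5941 -0.0104  0.2543] [-3.142  0.     0.204] t 18.1
rot first [-0.  0.  0.] then delta mm [-140.5 -133.3  154.3] | delta without rot [-140.4 -133.3  154.3]
```

Emit:
step_arm:
  rows:
    - {"delta_pos":[-35,0,0],"rot":[0,0,0],"gripper":85}
    - {"delta_pos":[-35,-33,0],"rot":[0,0,0],"gripper":85}
    - {"delta_pos":[-35,-33,10],"rot":[0,0,0],"gripper":85}
    - {"delta_pos":[-35,-33,30],"rot":[0,0,0],"gripper":85}
    - {"delta_pos":[0,-34,40],"rot":[0,0,0],"gripper":85}
    - {"delta_pos":[0,0,40],"rot":[0,0,0],"gripper":85}
    - {"delta_pos":[0,0,20],"rot":[0,0,0],"gripper":85}
    - {"delta_pos":[0,0,0],"rot":[0,0,0],"gripper":85}

```text
t: 18.9
position: [0.4328, 0.0873, 0.1174]
ee_rot: [-3.14, 0.006, 0.205]
contact_force: [0.7, -0.0, 0.4]
gripper_width: 0.0727
```

Run:
```python
from h import *
print(rpy())
im,T,f=cam("wrist");W=cloud(im,T,f); save("w11",im["color"]); 
r=find(W,0.005,0.02);print(*r,sep="\n")
for q in r: plan([q[0][0]/1000,q[0][1]/1000,0.003],q[3])
```

```text
(18.9, array([0.4328, 0.0873, 0.1174]), array([-3.1401,  0.0056,  0.2048]), array([ 0.7, -0. ,  0.4]), 0.07266288399090609)
(array([461.7, 278.4]), 95.5, 42.0, np.float64(0.016), array([51., 88.]))
(array([430.6,  91.9]), 96.2, 40.4, np.float64(0.201), array([312., 184.]))
now [0.4344 0.0871 0.1191] [-3.141e+00  3.000e-03  2.040e-01] t 18.95
rot first [-0.     0.003  0.188] then delta mm [  30.4 -190.9  116.1] | delta without rot [  65.9 -181.7  116.1]
now [0.4344 0.0871 0.1191] [-3.141e+00  3.000e-03  2.040e-01] t 18.95
rot first [-0.001  0.003  0.003] then delta mm [ -2.7  -5.5 116.1] | delta without rot [ -2.4  -5.4 116.1]
```

View pics/w11.png

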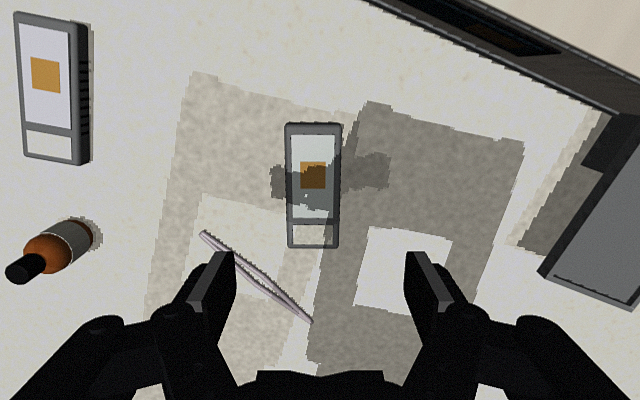

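Emit:
step_arm:
  rows:
    - {"delta_pos":[-2.5,-5.5,35],"rot":[0,0,0],"gripper":85}
    - {"delta_pos":[0,0,35],"rot":[0,0,0],"gripper":85}
    - {"delta_pos":[0,0,30],"rot":[0,0,0],"gripper":85}
    - {"delta_pos":[0,0,14],"rot":[0,0,0],"gripper":85}
    - {"delta_pos":[0,0,0],"rot":[0,0,0],"gripper":85}
    - {"delta_pos":[0,0,0],"rot":[0,0,0],"gripper":20}
    - {"delta_pos":[0,0,0],"rot":[0,0,0],"gripper":20}
    - {"delta_pos":[0,0,0],"rot":[0,0,0],"gripper":20}

```text
t: 19.75
position: [0.4333, 0.0917, 0.0077]
ee_rot: [3.141, -0.004, 0.204]
contact_force: [-2.3, -1.3, 7.0]
gripper_width: 0.0375
```

Emit:
step_arm:
  rows:
    - {"delta_pos":[0,0,0],"rot":[0,0,0],"gripper":20}
    - {"delta_pos":[0,0,0],"rot":[0,0,0],"gripper":20}
    - {"delta_pos":[0,0,-10],"rot":[0,0,0],"gripper":20}
    - {"delta_pos":[0,0,-30],"rot":[0,0,0],"gripper":20}
    - {"delta_pos":[0,0,-40],"rot":[0,0,0],"gripper":20}
    - {"delta_pos":[0,0,-45],"rot":[0,0,0],"gripper":20}
    - {"delta_pos":[0,0,-45],"rot":[0,0,0],"gripper":20}
    - {"delta_pos":[0,0,0],"rot":[0,0,0],"gripper":20}

```text
t: 20.55
position: [0.4358, 0.0918, 0.183]
ee_rot: [3.138, -0.013, 0.204]
contact_force: [1.3, -0.4, -1.0]
gripper_width: 0.0385
```

```bash
cat >> h.py <<'E'
def held(tag):
    im=manip.get_image("wrist"); f=200/np.tan(np.radians(im["vertical_fov"])/2)
    P=cloud(im,np.array(im["tool_from_camera"]),f)*1000; save(tag,im["color"])
    m=(abs(P[...,1])<19)&(abs(P[...,0])<75)&(P[...,2]>-25)&(P[...,2]<3)
    q=P[m]; k=np.polyfit(q[:,0],q[:,2],1)
    zmed=np.median(q[:,2]); q=q[abs(q[:,2]-zmed)<4]
    print("held: n",len(q),"ztop",zmed.round(1),"pitch",k[0].round(3),"rect",cv2.minAreaRect(q[:,:2].astype(np.float32)),"x",np.percentile(q[:,0],[.2,99.8]).round(1))
    r=[np.percentile(q[abs(q[:,1]-y)<2][:,0],[0.5,99.5]).round(1) for y in(-12,0,12)]; print(r)
E
python3 - <<'E'
from h import *
print(rpy()); held("w12")
p=s2w(0,0); plan([p[0],p[1],0.26],np.pi/2+TH)
E
```

```text
(20.55, array([0.4358, 0.0918, 0.183 ]), array([ 3.1382, -0.0134,  0.2041]), array([ 1.3, -0.4, -1. ]), 0.0384913799431517)
held: n 16929 ztop -4.9 pitch 0.01 rect ((-2.6570091247558594, 0.000629425048828125), (96.44222259521484, 37.989173889160156), 0.012558643706142902) x [-49.8  45.3]
[array([-49.1,  45.2]), array([-49. ,  45.1]), array([-49.2,  45.2])]
now [0.434  0.0918 0.1799] [ 3.139 -0.009  0.204] t 20.6
rot first [ 0.007 -0.006 -1.182] then delta mm [-56.4 217.2 -80.1] | delta without rot [180.3 134.7 -78.2]
```

View pics/w12.png

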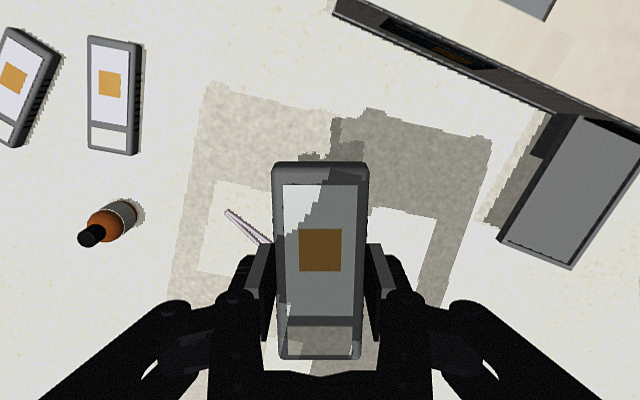

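Emit:
step_arm:
  rows:
    - {"delta_pos":[0,0,-40],"rot":[0,0,-0.14],"gripper":20}
    - {"delta_pos":[0,0,-40],"rot":[0,0,-0.14],"gripper":20}
    - {"delta_pos":[0,0,0],"rot":[0,0,-0.14],"gripper":20}
    - {"delta_pos":[0,0,0],"rot":[0,0,-0.14],"gripper":20}
    - {"delta_pos":[0,0,0],"rot":[0,0,-0.14],"gripper":20}
    - {"delta_pos":[0,0,0],"rot":[0,0,-0.14],"gripper":20}
    - {"delta_pos":[0,0,0],"rot":[0,0,-0.14],"gripper":20}
    - {"delta_pos":[0,0,0],"rot":[0,0,-0.14],"gripper":20}

```text
t: 21.4
position: [0.4306, 0.0918, 0.2545]
ee_rot: [-3.139, 0.001, 1.33]
contact_force: [0.6, -0.2, -1.3]
gripper_width: 0.0379
```

Emit:
step_arm:
  rows:
    - {"delta_pos":[-10,43,0],"rot":[0,0,-0.062],"gripper":20}
    - {"delta_pos":[-10,43,0],"rot":[0,0,0],"gripper":20}
    - {"delta_pos":[-10,43,0],"rot":[0,0,0],"gripper":20}
    - {"delta_pos":[-10,43,0],"rot":[0,0,0],"gripper":20}
    - {"delta_pos":[-10,43,0],"rot":[0,0,0],"gripper":20}
    - {"delta_pos":[0,0,0],"rot":[0,0,0],"gripper":20}
    - {"delta_pos":[0,0,0],"rot":[0,0,0],"gripper":20}
    - {"delta_pos":[0,0,0],"rot":[0,0,0],"gripper":20}

```text
t: 22.2
position: [0.6313, 0.0012, 0.2548]
ee_rot: [-3.139, -0.0, 1.386]
contact_force: [-0.4, 0.0, -0.6]
gripper_width: 0.0374
```

Run:
```python
from h import *
print(rpy()); held("w13")
p=s2w(0,0.0024); plan([p[0],p[1],0.16],np.pi/2+TH)
im,T,f=cam("side"); save("side3",cv2.resize(im["color"][60:240,200:440],None,fx=3.2,fy=3.2))
```

```text
(22.2, array([0.6313, 0.0012, 0.2548]), array([-3.139e+00, -2.000e-04,  1.386e+00]), array([-0.4,  0. , -0.6]), 0.037424241594909244)
held: n 16772 ztop -4.7 pitch 0.01 rect ((-3.604267120361328, 0.001941680908203125), (37.993560791015625, 96.681640625), 89.9959716796875) x [-50.2  44.5]
[array([-49.6,  44.4]), array([-49.8,  44.3]), array([-49.7,  44.4])]
now [0.6313 0.0013 0.2555] [-3.14  -0.     1.386] t 22.25
rot first [-0.001 -0.     0.001] then delta mm [-1.4  6.5 95.5] | delta without rot [-1.4  6.7 95.5]
```

View pics/w13.png

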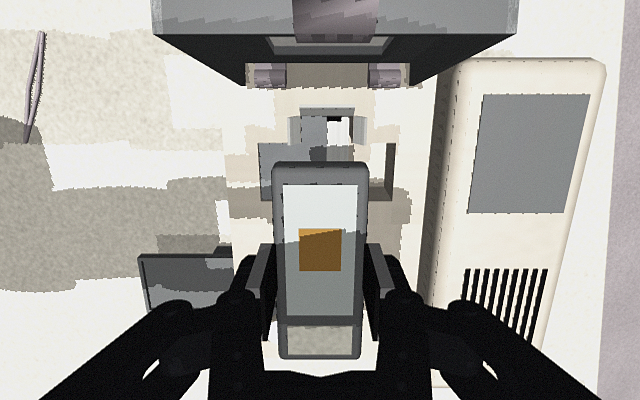

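View pics/side3.png

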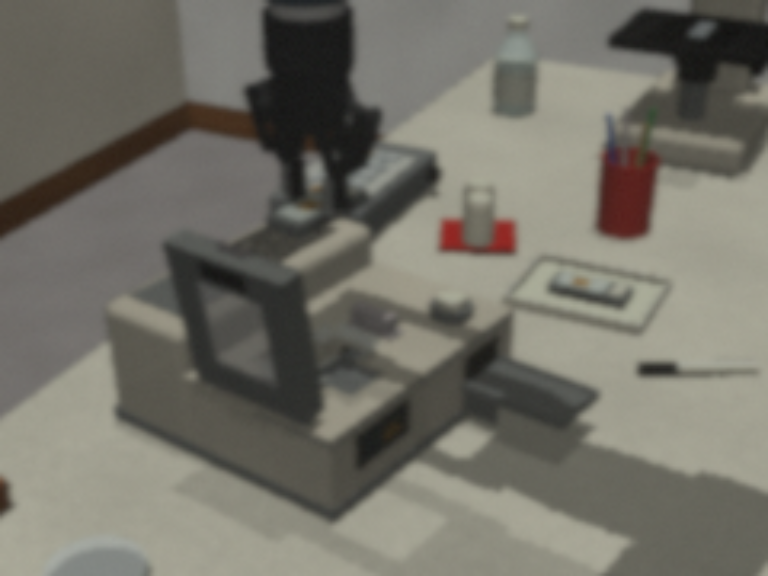

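Emit:
step_arm:
  rows:
    - {"delta_pos":[-1,6.6,30],"rot":[0,0,0],"gripper":20}
    - {"delta_pos":[0,0,40],"rot":[0,0,0],"gripper":20}
    - {"delta_pos":[0,0,40],"rot":[0,0,0],"gripper":20}
    - {"delta_pos":[0,0,18],"rot":[0,0,0],"gripper":20}
    - {"delta_pos":[0,0,0],"rot":[0,0,0],"gripper":20}
    - {"delta_pos":[0,0,0],"rot":[0,0,0],"gripper":20}
    - {"delta_pos":[0,0,0],"rot":[0,0,0],"gripper":20}
    - {"delta_pos":[0,0,0],"rot":[0,0,0],"gripper":20}

```text
t: 23.1
position: [0.64, -0.0016, 0.13]
ee_rot: [3.138, -0.0, 1.386]
contact_force: [0.8, 0.5, -0.8]
gripper_width: 0.0378
```

Run:
```python
from h import *
print(rpy()); held("w14")
p=s2w(0,0.0026); plan([p[0],p[1],0.09],np.pi/2+TH)
```

```text
(23.1, array([ 0.64  , -0.0016,  0.13  ]), array([ 3.1378, -0.    ,  1.386 ]), array([ 0.8,  0.5, -0.8]), 0.03775176065513041)
held: n 16772 ztop -4.7 pitch 0.01 rect ((-3.4019508361816406, 0.0014858245849609375), (37.99534606933594, 96.3722152709961), 89.99700927734375) x [-50.2  44.4]
[array([-49.4,  44.3]), array([-49.3,  44.2]), array([-49.4,  44.2])]
now [ 0.6398 -0.0016  0.1297] [ 3.138 -0.     1.386] t 23.15
rot first [ 0.003 -0.     0.   ] then delta mm [ 0.2 -2.3 39.7] | delta without rot [ 0.2 -2.5 39.6]
```

View pics/w14.png

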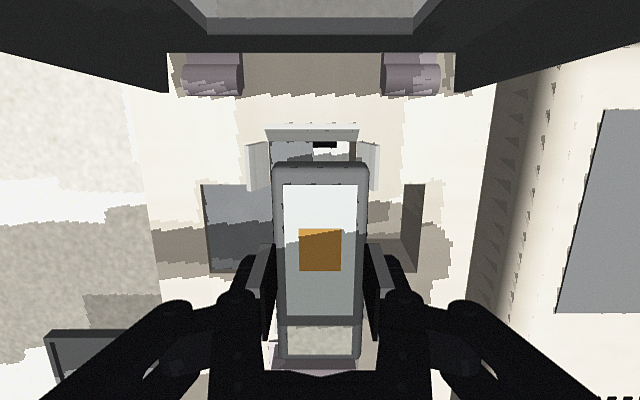

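Run:
```python
from h import *
s=manip.sense(); im=manip.get_image("wrist"); f=200/np.tan(np.radians(im["vertical_fov"])/2)
P=cloud(im,np.array(im["tool_from_camera"]),f)*1000
zd=(s["position"][2]*1000-90) # deck in tool z (biased)
# well edges: deck pixels z≈zd; for tool x in range list max y of left deck, min y of right deck
D=abs(P[...,2]-zd)<3
Fu=(P[...,2]<zd-5)&(P[...,2]>zd-15)
for x in range(5,80,5):
    q=P[D&(abs(P[...,0]-x)<1.5)][:,1]; 
    l=q[q<-15]; r=q[q>15]
    g=P[Fu&(abs(P[...,0]-x)<1.5)][:,1]
    gl=g[(g<-15)&(g>-40)]; gr=g[(g>15)&(g<40)]
    print(x,"deck",l.max().round(1) if len(l) else None,r.min().round(1) if len(r) else None,"funnel",(gl.min().round(1),gl.max().round(1)) if len(gl) else None,(gr.min().round(1),gr.max().round(1)) if len(gr) else None)
q=P[Fu&(abs(P[...,1])<32)]; q=q[q[:,0]>47]; print("far plate x",np.percentile(q[:,0],[1,99]),"y",np.percentile(q[:,1],[1,99]))
q=P[Fu&(abs(P[...,1])<32)]; q=q[q[:,0]<-48]; print("near plate",len(q), np.percentile(q[:,0],[1,99]) if len(q) else 0)
```

```text
5 deck -30.6 56.6 funnel None None
10 deck -43.5 56.7 funnel None None
15 deck -31.3 56.9 funnel None None
20 deck -31.0 56.9 funnel None None
25 deck -25.4 32.2 funnel (np.float64(-35.8), np.float64(-27.3)) (np.float64(25.5), np.float64(30.1))
30 deck -25.2 32.2 funnel (np.float64(-35.9), np.float64(-27.7)) (np.float64(25.5), np.float64(29.8))
35 deck -25.2 32.1 funnel (np.float64(-35.9), np.float64(-27.4)) (np.float64(24.4), np.float64(30.2))
40 deck -15.8 19.6 funnel (np.float64(-35.9), np.float64(-27.6)) (np.float64(21.6), np.float64(29.8))
45 deck -25.3 19.5 funnel (np.float64(-35.9), np.float64(-27.5)) (np.float64(21.9), np.float64(30.1))
50 deck -16.6 15.5 funnel (np.float64(-25.0), np.float64(-15.1)) (np.float64(15.2), np.float64(19.6))
55 deck -15.6 15.1 funnel (np.float64(-25.2), np.float64(-15.0)) (np.float64(15.0), np.float64(19.6))
60 deck -15.0 15.4 funnel None None
65 deck -15.2 15.3 funnel None None
70 deck -15.1 15.1 funnel (np.float64(-39.8), np.float64(-35.8)) (np.float64(30.0), np.float64(39.8))
75 deck -15.0 15.0 funnel (np.float64(-36.3), np.float64(-35.5)) (np.float64(29.9), np.float64(38.1))
far plate x [49.68482845 90.0524441 ] y [-30.22012397  31.52698123]
near plate 178 [-80.26834129 -48.2515367 ]
```

Run:
```python
from h import *
s=manip.sense(); im=manip.get_image("wrist"); f=200/np.tan(np.radians(im["vertical_fov"])/2)
P=cloud(im,np.array(im["tool_from_camera"]),f)*1000
zd=(s["position"][2]*1000-90); print(s["position"],zd)
for y in(-18,-10,0,10,15):
    q=P[(abs(P[...,1]-y)<1.5)&(P[...,0]>45)&(P[...,0]<75)]; q=q[np.argsort(q[:,0])]
    q=q[abs(q[:,2]-zd+8)<7]
    print(y,[(a,np.median(q[abs(q[:,0]-a)<.6][:,2]-zd).round(1)) for a in np.arange(46,66,1) if (abs(q[:,0]-a)<.6).any()])
```

```text
[ 0.6396152  -0.00161561  0.12925793] 39.25792640151687
-18 [(np.int64(47), np.float64(-1.3)), (np.int64(48), np.float64(-2.8)), (np.int64(49), np.float64(-3.6)), (np.int64(50), np.float64(-5.2)), (np.int64(51), np.float64(-6.5)), (np.int64(52), np.float64(-8.5)), (np.int64(53), np.float64(-9.8)), (np.int64(54), np.float64(-11.3)), (np.int64(55), np.float64(-12.7)), (np.int64(56), np.float64(-12.0)), (np.int64(57), np.float64(-11.3)), (np.int64(58), np.float64(-11.3)), (np.int64(59), np.float64(-1.0)), (np.int64(60), np.float64(-1.0)), (np.int64(62), np.float64(-1.1)), (np.int64(63), np.float64(-1.2))]
-10 [(np.int64(47), np.float64(-1.3)), (np.int64(48), np.float64(-2.5)), (np.int64(49), np.float64(-3.4)), (np.int64(50), np.float64(-5.2)), (np.int64(51), np.float64(-6.6)), (np.int64(52), np.float64(-7.8)), (np.int64(53), np.float64(-9.9)), (np.int64(54), np.float64(-10.9)), (np.int64(55), np.float64(-12.3)), (np.int64(56), np.float64(-11.8)), (np.int64(57), np.float64(-11.3)), (np.int64(58), np.float64(-6.3)), (np.int64(59), np.float64(-1.3)), (np.int64(60), np.float64(-1.2)), (np.i
[... 1157 characters left out ...]
t64(-1.6)), (np.int64(62), np.float64(-1.1)), (np.int64(63), np.float64(-1.2)), (np.int64(64), np.float64(-1.1))]
15 [(np.int64(48), np.float64(-2.7)), (np.int64(49), np.float64(-3.5)), (np.int64(50), np.float64(-5.3)), (np.int64(51), np.float64(-6.9)), (np.int64(52), np.float64(-8.1)), (np.int64(53), np.float64(-9.6)), (np.int64(54), np.float64(-10.5)), (np.int64(55), np.float64(-12.5)), (np.int64(56), np.float64(-12.2)), (np.int64(57), np.float64(-11.4)), (np.int64(58), np.float64(-11.3)), (np.int64(59), np.float64(-1.2)), (np.int64(60), np.float64(-1.2)), (np.int64(61), np.float64(-1.1)), (np.int64(62), np.float64(-1.1)), (np.int64(64), np.float64(-1.4)), (np.int64(65), np.float64(-1.3))]
```

Emit:
step_arm:
  rows:
    - {"delta_pos":[0,-2.9,0],"rot":[0.003,0,0],"gripper":20}
    - {"delta_pos":[0,0,10],"rot":[0,0,0],"gripper":20}
    - {"delta_pos":[0,0,8],"rot":[0,0,0],"gripper":20}
    - {"delta_pos":[0,0,6],"rot":[0,0,0],"gripper":20}
    - {"delta_pos":[0,0,4],"rot":[0,0,0],"gripper":20}
    - {"delta_pos":[0,0,4],"rot":[0,0,0],"gripper":20}
    - {"delta_pos":[0,0,4],"rot":[0,0,0],"gripper":20}
    - {"delta_pos":[0,0,0],"rot":[0,0,0],"gripper":20}

```text
t: 24.05
position: [0.6356, -0.001, 0.091]
ee_rot: [-3.137, 0.0, 1.386]
contact_force: [-0.0, -0.1, -0.7]
gripper_width: 0.0379
```

Emit:
step_arm:
  rows:
    - {"delta_pos":[0,0,2],"rot":[-0.003,0,0],"gripper":20}
    - {"delta_pos":[0,0,0],"rot":[0,0,0],"gripper":20}
    - {"delta_pos":[0,0,0],"rot":[0,0,0],"gripper":65}
    - {"delta_pos":[0,0,0],"rot":[0,0,0],"gripper":65}
    - {"delta_pos":[0,0,0],"rot":[0,0,0],"gripper":65}
    - {"delta_pos":[0,0,-15],"rot":[0,0,0],"gripper":65}
    - {"delta_pos":[0,0,-25],"rot":[0,0,0],"gripper":65}
    - {"delta_pos":[0,0,0],"rot":[0,0,0],"gripper":65}

```text
t: 24.85
position: [0.6383, -0.0014, 0.1335]
ee_rot: [3.135, -0.0, 1.386]
contact_force: [1.1, -0.5, -0.3]
gripper_width: 0.0557
```

Run:
```python
from h import *
print(rpy()); im,T,f=cam("wrist"); save("w15",im["color"])
```

```text
(24.85, array([ 0.6383, -0.0014,  0.1335]), array([ 3.1348, -0.    ,  1.3859]), array([ 1.1, -0.5, -0.3]), 0.05568648852505844)
```

View pics/w15.png

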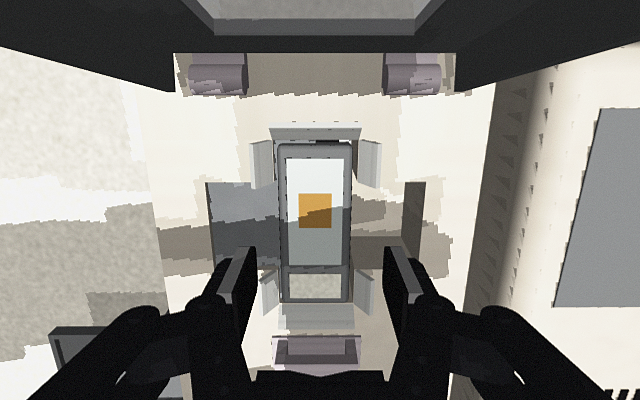

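```bash
sed -i 's/^C=np.*/C=np.array([0.6355,-0.0036])/' h.py
python3 - <<'E'
from h import *
print(rpy())
p=s2w(0,0); plan([p[0],p[1],0.10],np.pi/2+TH)
E
```

```text
(24.9, array([ 0.6374, -0.0012,  0.1318]), array([ 3.1372, -0.    ,  1.3859]), array([ 0.9, -0.2, -0.7]), 0.05536525471887145)
now [ 0.6374 -0.0012  0.1318] [ 3.137 -0.     1.386] t 24.9
rot first [ 0.004 -0.     0.   ] then delta mm [-2.7 -1.4 31.8] | delta without rot [-2.7 -1.6 31.8]
```

Emit:
step_arm:
  rows:
    - {"delta_pos":[-2.7,-1,0],"rot":[0.002,0,0],"gripper":0}
    - {"delta_pos":[0,0,0],"rot":[0,0,0],"gripper":0}
    - {"delta_pos":[0,0,0],"rot":[0,0,0],"gripper":0}
    - {"delta_pos":[0,0,15],"rot":[0,0,0],"gripper":0}
    - {"delta_pos":[0,0,14],"rot":[0,0,0],"gripper":0}
    - {"delta_pos":[0,0,0],"rot":[0,0,0],"gripper":0}
    - {"delta_pos":[0,0,0],"rot":[0,0,0],"gripper":0}
    - {"delta_pos":[0,0,0],"rot":[0,0,0],"gripper":0}

```text
t: 25.7
position: [0.6348, -0.0035, 0.1011]
ee_rot: [-3.14, -0.0, 1.386]
contact_force: [-0.2, -0.3, 0.4]
gripper_width: -0.0002
```

Emit:
step_arm:
  rows:
    - {"delta_pos":[0,0,5],"rot":[0,0,0],"gripper":0}
    - {"delta_pos":[0,0,5],"rot":[0,0,0],"gripper":0}
    - {"delta_pos":[0,0,5],"rot":[0,0,0],"gripper":0}
    - {"delta_pos":[0,0,5],"rot":[0,0,0],"gripper":0}
    - {"delta_pos":[0,0,5],"rot":[0,0,0],"gripper":0}
    - {"delta_pos":[0,0,5],"rot":[0,0,0],"gripper":0}
    - {"delta_pos":[0,0,0],"rot":[0,0,0],"gripper":0}
    - {"delta_pos":[0,0,0],"rot":[0,0,0],"gripper":0}

```text
t: 26.5
position: [0.6346, -0.0035, 0.0708]
ee_rot: [-3.14, 0.0, 1.386]
contact_force: [0.6, -0.6, 4.2]
gripper_width: -0.0004
```

Emit:
step_arm:
  rows:
    - {"delta_pos":[0,0,2],"rot":[0,0,0],"gripper":0}
    - {"delta_pos":[0,0,0],"rot":[0,0,0],"gripper":0}
    - {"delta_pos":[0,0,-10],"rot":[0,0,0],"gripper":0}
    - {"delta_pos":[0,0,-30],"rot":[0,0,0],"gripper":0}
    - {"delta_pos":[0,0,-40],"rot":[0,0,0],"gripper":0}
    - {"delta_pos":[0,0,-45],"rot":[0,0,0],"gripper":85}
    - {"delta_pos":[0,0,-45],"rot":[0,0,0],"gripper":85}
    - {"delta_pos":[0,0,0],"rot":[0,0,0],"gripper":85}

```text
t: 27.3
position: [0.6372, -0.0039, 0.2466]
ee_rot: [3.132, 0.0, 1.386]
contact_force: [0.2, -1.0, 0.5]
gripper_width: 0.043
```

```bash
cat >> h.py <<'E'
def column(tag,y0=20,y1=46):
    im,T,f=cam("wrist"); W=cloud(im,T,f); save(tag,cv2.resize(im["color"],None,fx=1.25,fy=1.25)); S=toS(W); Z=W[...,2]*1000
    dk=np.median(Z[(abs(S[...,0]+65)<10)&(abs(S[...,1]-30)<20)])
    print("deck",dk,"depth below deck at y:", [(y,[round(float(dk-np.median(Z[(abs(S[...,0]-x)<3)&(abs(S[...,1]-y)<3)])),1) for x in (-16,-8,4,10,16)]) for y in (-40,-20,0,20,40)])
E
python3 - <<'E'
from h import *
print(rpy()); column("w16")
plan([0.4617,0.2784,0.25],0.016)
E
```

```text
(27.3, array([ 0.6372, -0.0039,  0.2466]), array([3.1322, 0.    , 1.386 ]), array([ 0.2, -1. ,  0.5]), 0.042964526465457904)
deck 90.7581882413005 depth below deck at y: [(-40, [5.3, 5.2, 18.2, 18.0, 18.7]), (-20, [5.5, 5.5, 18.3, 18.1, 18.9]), (0, [5.4, 5.4, 18.0, 18.0, 18.9]), (20, [-233.2, 4.9, 18.2, 17.7, -236.2]), (40, [5.4, 5.4, 18.3, 18.3, 18.8])]
now [ 0.6359 -0.0037  0.243 ] [3.137 0.    1.386] t 27.35
rot first [ 0.004 -0.003  1.37 ] then delta mm [-169.6 -284.8   -7. ] | delta without rot [ 245.2 -223.    -8. ]
```

View pics/w16.png

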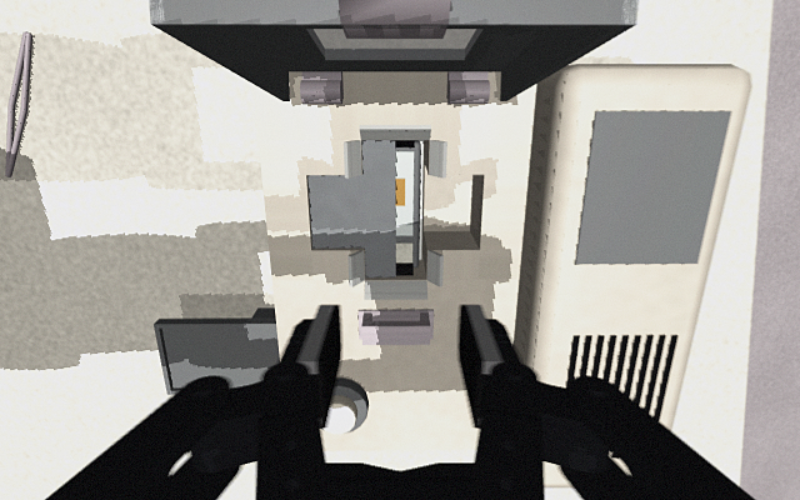

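Emit:
step_arm:
  rows:
    - {"delta_pos":[0,-44,-5],"rot":[0.002,0,0],"gripper":85}
    - {"delta_pos":[0,-44,0],"rot":[0,0,0],"gripper":85}
    - {"delta_pos":[0,-44,0],"rot":[0,0,0],"gripper":85}
    - {"delta_pos":[0,-44,0],"rot":[0,0,0],"gripper":85}
    - {"delta_pos":[0,-44,0],"rot":[0,0,0.14],"gripper":85}
    - {"delta_pos":[0,0,0],"rot":[0,0,0.14],"gripper":85}
    - {"delta_pos":[0,0,0],"rot":[0,0,0.14],"gripper":85}
    - {"delta_pos":[0,0,0],"rot":[0,0,0.14],"gripper":85}

```text
t: 28.15
position: [0.4165, 0.0373, 0.2433]
ee_rot: [-3.135, 0.004, 0.82]
contact_force: [0.1, 0.2, -0.9]
gripper_width: 0.0725
```

Emit:
step_arm:
  rows:
    - {"delta_pos":[0,0,0],"rot":[0,0,0.14],"gripper":85}
    - {"delta_pos":[0,0,0],"rot":[0,0,0.14],"gripper":85}
    - {"delta_pos":[0,0,0],"rot":[0,0,0.14],"gripper":85}
    - {"delta_pos":[0,0,0],"rot":[0,0,0.14],"gripper":85}
    - {"delta_pos":[0,0,0],"rot":[0,0,0.14],"gripper":85}
    - {"delta_pos":[0,0,0],"rot":[0,0,0.11],"gripper":85}
    - {"delta_pos":[0,0,0],"rot":[0,0,0],"gripper":85}
    - {"delta_pos":[0,0,0],"rot":[0,0,0],"gripper":85}

```text
t: 28.95
position: [0.4175, 0.0371, 0.2436]
ee_rot: [-3.14, 0.007, 0.019]
contact_force: [0.1, -0.1, 0.0]
gripper_width: 0.0727
```

Run:
```python
from h import *
print(rpy())
im,T,f=cam("top");W=cloud(im,T,f); r=find(W); print(*r,sep="\n")
plan([0.461,0.2784,0.12],0.016)
```

```text
(28.95, array([0.4175, 0.0371, 0.2436]), array([-3.1403,  0.0066,  0.0188]), array([ 0.1, -0.1,  0. ]), 0.07265137750041747)
(array([ 707.3, -487.2]), 86.1, 40.9, np.float64(-1.094), array([505., 139.]))
(array([647.9, 421.3]), 95.9, 42.5, np.float64(-0.556), array([191., 155.]))
(array([ 647.3, -512.2]), 87.4, 35.7, np.float64(-1.297), array([515., 160.]))
(array([588.8, 299.4]), 92.4, 41.1, np.float64(0.024), array([233., 176.]))
(array([ 495.4, -411.6]), 94.6, 41.8, np.float64(0.0), array([482., 212.]))
(array([459.6, 278.7]), 93.6, 40.7, np.float64(0.019), array([239., 222.]))
(array([448.6, 361.9]), 95.4, 40.7, np.float64(-0.396), array([209., 225.]))
(array([446. , 539.1]), 100.1, 39.8, np.float64(1.129), array([147., 225.]))
now [0.4178 0.0371 0.2438] [-3.14   0.006  0.018] t 29.0
rot first [-0.001  0.006  0.002] then delta mm [  47.1 -240.6  123.8] | delta without rot [  48.4 -240.3  123.8]
```

Emit:
step_arm:
  rows:
    - {"delta_pos":[8,-40,10],"rot":[0,0.003,0],"gripper":65}
    - {"delta_pos":[8,-40,20],"rot":[0,0,0],"gripper":65}
    - {"delta_pos":[8,-40,20],"rot":[0,0,0],"gripper":65}
    - {"delta_pos":[8,-40,25],"rot":[0,0,0],"gripper":65}
    - {"delta_pos":[8,-40,25],"rot":[0,0,0],"gripper":65}
    - {"delta_pos":[7,-40,24],"rot":[0,0,0],"gripper":65}
    - {"delta_pos":[0,0,0],"rot":[0,0,0],"gripper":65}
    - {"delta_pos":[0,0,0],"rot":[0,0,0],"gripper":65}

```text
t: 29.8
position: [0.4605, 0.2781, 0.1194]
ee_rot: [3.141, 0.004, 0.02]
contact_force: [1.0, -0.2, -0.6]
gripper_width: 0.0553
```

Run:
```python
from h import *
print(rpy())
im,T,f=cam("wrist");W=cloud(im,T,f); save("w17",im["color"]); 
r=find(W,0.005,0.02);print(*r,sep="\n")
for q in r: plan([q[0][0]/1000,q[0][1]/1000,0.001],q[3])
```

```text
(29.8, array([0.4605, 0.2781, 0.1194]), array([3.141 , 0.0039, 0.0196]), array([ 1. , -0.2, -0.6]), 0.05531081619335317)
(array([462. , 278.9]), 95.3, 40.4, np.float64(0.015), array([318., 181.]))
(array([451.1, 362.9]), 96.1, 40.6, np.float64(-0.393), array([207., 193.]))
now [0.4611 0.2775 0.1204] [3.142e+00 2.000e-03 1.800e-02] t 29.85
rot first [0.    0.002 0.003] then delta mm [  0.9  -1.4 119.4] | delta without rot [  1.1  -1.4 119.4]
now [0.4611 0.2775 0.1204] [3.142e+00 2.000e-03 1.800e-02] t 29.85
rot first [0.    0.002 0.411] then delta mm [-42.  -75.  119.4] | delta without rot [ -8.3 -85.6 119.4]
```

View pics/w17.png

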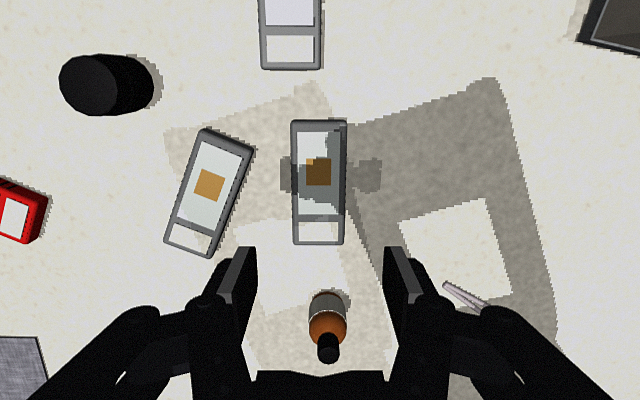

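Emit:
step_arm:
  rows:
    - {"delta_pos":[0,-1.4,35],"rot":[0,0.002,0],"gripper":65}
    - {"delta_pos":[0,0,35],"rot":[0,0,0],"gripper":65}
    - {"delta_pos":[0,0,30],"rot":[0,0,0],"gripper":65}
    - {"delta_pos":[0,0,10],"rot":[0,0,0],"gripper":65}
    - {"delta_pos":[0,0,4],"rot":[0,0,0],"gripper":65}
    - {"delta_pos":[0,0,3],"rot":[0,0,0],"gripper":65}
    - {"delta_pos":[0,0,0],"rot":[0,0,0],"gripper":65}
    - {"delta_pos":[0,0,0],"rot":[0,0,0],"gripper":65}

```text
t: 30.65
position: [0.4625, 0.2795, 0.005]
ee_rot: [-3.14, -0.003, 0.016]
contact_force: [-0.1, 0.3, -0.4]
gripper_width: 0.0558
```

Emit:
step_arm:
  rows:
    - {"delta_pos":[0,0,2],"rot":[0,0,0],"gripper":65}
    - {"delta_pos":[0,0,0],"rot":[0,0,0],"gripper":65}
    - {"delta_pos":[0,0,0],"rot":[0,0,0],"gripper":20}
    - {"delta_pos":[0,0,0],"rot":[0,0,0],"gripper":20}
    - {"delta_pos":[0,0,0],"rot":[0,0,0],"gripper":20}
    - {"delta_pos":[0,0,0],"rot":[0,0,0],"gripper":20}
    - {"delta_pos":[0,0,0],"rot":[0,0,0],"gripper":20}
    - {"delta_pos":[0,0,0],"rot":[0,0,0],"gripper":20}

```text
t: 31.45
position: [0.4618, 0.2794, 0.0022]
ee_rot: [-3.141, -0.002, 0.016]
contact_force: [-1.8, 0.8, 4.9]
gripper_width: 0.0382
```

Emit:
step_arm:
  rows:
    - {"delta_pos":[0,0,-10],"rot":[0,0,0],"gripper":20}
    - {"delta_pos":[0,0,-30],"rot":[0,0,0],"gripper":20}
    - {"delta_pos":[0,0,-40],"rot":[0,0,0],"gripper":20}
    - {"delta_pos":[0,0,-45],"rot":[0,0,0],"gripper":20}
    - {"delta_pos":[0,0,-45],"rot":[0,0,0],"gripper":20}
    - {"delta_pos":[0,0,-45],"rot":[0,0,0],"gripper":20}
    - {"delta_pos":[0,0,-40],"rot":[0,0,0],"gripper":20}
    - {"delta_pos":[0,0,0],"rot":[0,0,0],"gripper":20}

```text
t: 32.25
position: [0.464, 0.2801, 0.2636]
ee_rot: [-3.137, -0.013, 0.016]
contact_force: [0.1, -0.4, -0.3]
gripper_width: 0.0383
```

Run:
```python
from h import *
print(rpy()); held("w18")
p=s2w(0,0.0026); plan([p[0],p[1],0.26],np.pi/2+TH)
```

```text
(32.25, array([0.464 , 0.2801, 0.2636]), array([-3.137 , -0.0126,  0.016 ]), array([ 0.1, -0.4, -0.3]), 0.03834517245994181)
held: n 18263 ztop -10.3 pitch 0.015 rect ((0.0940399169921875, 8.0108642578125e-05), (37.99141311645508, 96.13416290283203), 89.99568939208984) x [-46.6  47.8]
[array([-45.9,  47.6]), array([-45.7,  47.7]), array([-45.9,  47.6])]
now [0.4626 0.2796 0.2602] [-3.139 -0.008  0.016] t 32.3
rot first [ 0.003 -0.008 -1.37 ] then delta mm [-2.439e+02  2.220e+02  2.000e-01] | delta without rot [168.8 283.3   0.7]
```

Emit:
step_arm:
  rows:
    - {"delta_pos":[0,45,0],"rot":[0,0.006,0],"gripper":20}
    - {"delta_pos":[0,45,0],"rot":[0,0,0],"gripper":20}
    - {"delta_pos":[0,45,0],"rot":[0,0,0],"gripper":20}
    - {"delta_pos":[0,45,0],"rot":[0,0,0],"gripper":20}
    - {"delta_pos":[0,45,0],"rot":[0,0,0],"gripper":20}
    - {"delta_pos":[0,45,0],"rot":[0,0,0],"gripper":20}
    - {"delta_pos":[0,0,0],"rot":[0,0,-0.14],"gripper":20}
    - {"delta_pos":[0,0,0],"rot":[0,0,-0.14],"gripper":20}

```text
t: 33.1
position: [0.4644, 0.0075, 0.2546]
ee_rot: [-3.141, -0.004, 0.297]
contact_force: [0.2, 0.4, -0.7]
gripper_width: 0.0384
```

Emit:
step_arm:
  rows:
    - {"delta_pos":[0,0,0],"rot":[0,0,-0.14],"gripper":20}
    - {"delta_pos":[0,0,0],"rot":[0,0,-0.14],"gripper":20}
    - {"delta_pos":[0,0,0],"rot":[0,0,-0.14],"gripper":20}
    - {"delta_pos":[0,0,0],"rot":[0,0,-0.14],"gripper":20}
    - {"delta_pos":[0,0,0],"rot":[0,0,-0.14],"gripper":20}
    - {"delta_pos":[0,0,0],"rot":[0,0,-0.14],"gripper":20}
    - {"delta_pos":[0,0,0],"rot":[0,0,-0.14],"gripper":20}
    - {"delta_pos":[0,0,0],"rot":[0,0,-0.11],"gripper":20}

```text
t: 33.9
position: [0.4643, 0.0093, 0.2546]
ee_rot: [3.139, -0.002, 1.391]
contact_force: [-0.1, 0.6, -1.2]
gripper_width: 0.0384
```

Run:
```python
from h import *
print(rpy()); held("w19")
p=s2w(0,-0.0008); plan([p[0],p[1],0.14],np.pi/2+TH)
```

```text
(33.9, array([0.4643, 0.0093, 0.2546]), array([ 3.1387e+00, -2.3000e-03,  1.3911e+00]), array([-0.1,  0.6, -1.2]), 0.038433256375632774)
held: n 18202 ztop -10.4 pitch 0.016 rect ((-0.9858131408691406, 0.0012836456298828125), (37.99435043334961, 96.34138488769531), 89.99783325195312) x [-47.8  46.9]
[array([-47. ,  46.7]), array([-47.2,  46.6]), array([-47.2,  46.7])]
now [0.4643 0.0093 0.2546] [ 3.139e+00 -2.000e-03  1.396e+00] t 33.95
rot first [ 0.003 -0.002  0.01 ] then delta mm [ 18.  170.7 114.6] | delta without rot [ 16.  170.5 115.2]
```

Emit:
step_arm:
  rows:
    - {"delta_pos":[4,43,0],"rot":[0.002,0,0.009],"gripper":20}
    - {"delta_pos":[5,43,0],"rot":[0,0,0],"gripper":20}
    - {"delta_pos":[5,43,0],"rot":[0,0,0],"gripper":20}
    - {"delta_pos":[5,41,30],"rot":[0,0,0],"gripper":20}
    - {"delta_pos":[0,0,45],"rot":[0,0,0],"gripper":20}
    - {"delta_pos":[0,0,40],"rot":[0,0,0],"gripper":20}
    - {"delta_pos":[0,0,0],"rot":[0,0,0],"gripper":20}
    - {"delta_pos":[0,0,0],"rot":[0,0,0],"gripper":20}

```text
t: 34.75
position: [0.6349, -0.0043, 0.1421]
ee_rot: [3.14, -0.002, 1.376]
contact_force: [0.3, 0.1, 0.3]
gripper_width: 0.0382
```

```bash
cat >> h.py <<'E'
def align(tag):
    """held cassette versus funnel in the tool frame"""
    held(tag); s=manip.sense(); im=manip.get_image("wrist"); f=200/np.tan(np.radians(im["vertical_fov"])/2)
    P=cloud(im,np.array(im["tool_from_camera"]),f)*1000
    zd=(s["position"][2]*1000-90); Fu=(P[...,2]<zd-5)&(P[...,2]>zd-15)
    for x in (25,35,45,50,53):
        g=P[Fu&(abs(P[...,0]-x)<2)][:,1]; l=g[(g<-18)&(g>-45)]; r=g[(g>13)&(g<45)]
        if len(l) and len(r): print("x",x,"outer",l.min().round(1),r.max().round(1),"mid",((l.min()+r.max())/2).round(2))
    for y in(-10,-3,5):
        q=P[(abs(P[...,1]-y)<2)&(P[...,0]>44)&(P[...,0]<80)&(abs(P[...,2]-zd+6.5)<2)]
        if len(q): k=np.median(q[:,0]+0.72*(q[:,2]-zd+1.2)); print("far plate foot x",k.round(1),"-> column centre x",(k-50).round(1))
E
python3 - <<'E'
from h import *
print(rpy()); align("w20")
p=s2w(0,0.0002); plan([p[0],p[1],0.14],np.pi/2+TH)
E
```

```text
(34.75, array([ 0.6349, -0.0043,  0.1421]), array([ 3.1402e+00, -2.2000e-03,  1.3756e+00]), array([0.3, 0.1, 0.3]), 0.03815099509827419)
held: n 18210 ztop -10.3 pitch 0.016 rect ((-0.7506179809570312, 0.002803802490234375), (95.97525787353516, 37.99311828613281), 0.001299936673603952) x [-47.7  46.9]
[array([-47.1,  46.7]), array([-47.1,  46.7]), array([-47.1,  46.8])]
x 35 outer -33.5 32.5 mid -0.52
x 45 outer -33.6 32.4 mid -0.59
x 50 outer -33.5 32.2 mid -0.64
x 53 outer -23.0 21.6 mid -0.7
far plate foot x 50.3 -> column centre x 0.3
far plate foot x 50.5 -> column centre x 0.5
far plate foot x 50.5 -> column centre x 0.5
now [ 0.6371 -0.0047  0.1455] [ 3.133e+00 -2.000e-03  1.376e+00] t 34.85
rot first [ 0.009 -0.002 -0.01 ] then delta mm [ 1.  -1.8  5.5] | delta without rot [ 1.  -1.8  5.5]
```

View pics/w20.png

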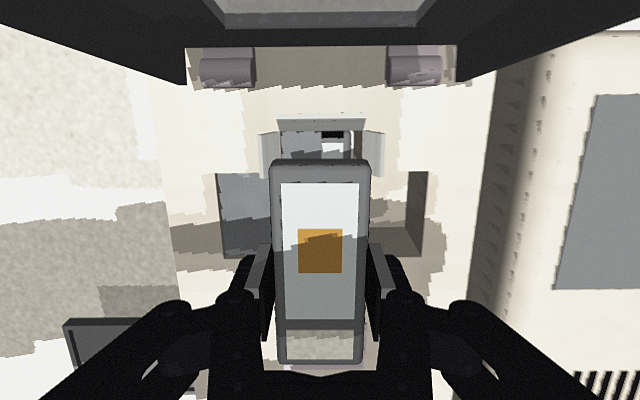

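Emit:
step_arm:
  rows:
    - {"delta_pos":[0.6,-0.8,10],"rot":[0,0,-0.01],"gripper":20}
    - {"delta_pos":[0,0,15],"rot":[0,0,0],"gripper":20}
    - {"delta_pos":[0,0,10],"rot":[0,0,0],"gripper":20}
    - {"delta_pos":[0,0,8],"rot":[0,0,0],"gripper":20}
    - {"delta_pos":[0,0,5],"rot":[0,0,0],"gripper":20}
    - {"delta_pos":[0,0,4],"rot":[0,0,0],"gripper":20}
    - {"delta_pos":[0,0,3],"rot":[0,0,0],"gripper":20}
    - {"delta_pos":[0,0,0],"rot":[0,0,0],"gripper":20}

```text
t: 35.65
position: [0.6353, -0.0037, 0.0878]
ee_rot: [3.137, -0.002, 1.387]
contact_force: [-0.2, 0.2, -1.8]
gripper_width: 0.0382
```

Emit:
step_arm:
  rows:
    - {"delta_pos":[0,0,3],"rot":[0,0,0],"gripper":20}
    - {"delta_pos":[0,0,0],"rot":[0,0,0],"gripper":20}
    - {"delta_pos":[0,0,0],"rot":[0,0,0],"gripper":65}
    - {"delta_pos":[0,0,0],"rot":[0,0,0],"gripper":65}
    - {"delta_pos":[0,0,0],"rot":[0,0,0],"gripper":65}
    - {"delta_pos":[0,0,-15],"rot":[0,0,0],"gripper":65}
    - {"delta_pos":[0,0,-25],"rot":[0,0,0],"gripper":65}
    - {"delta_pos":[0,0,0],"rot":[0,0,0],"gripper":65}

```text
t: 36.45
position: [0.6376, -0.0041, 0.1287]
ee_rot: [3.13, -0.002, 1.387]
contact_force: [0.1, 1.0, 1.1]
gripper_width: 0.055
```

Run:
```python
from h import *
print(rpy()); im,T,f=cam("wrist"); save("w21",im["color"])
p=s2w(0,0); plan([p[0],p[1],0.10],np.pi/2+TH)
```

```text
(36.45, array([ 0.6376, -0.0041,  0.1287]), array([ 3.1300e+00, -2.3000e-03,  1.3869e+00]), array([0.1, 1. , 1.1]), 0.05497236410327713)
now [ 0.6367 -0.004   0.127 ] [ 3.132e+00 -2.000e-03  1.387e+00] t 36.5
rot first [ 0.009 -0.002  0.001] then delta mm [ 0.1 -1.2 27. ] | delta without rot [ 0.1 -1.4 27. ]
```

View pics/w21.png

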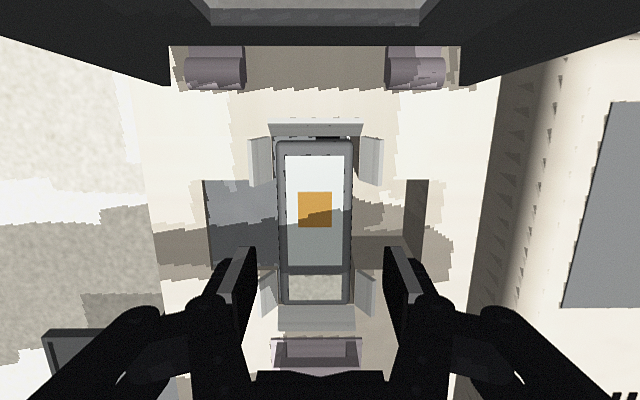

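Emit:
step_arm:
  rows:
    - {"delta_pos":[0,-0.6,0],"rot":[0.005,0,0],"gripper":0}
    - {"delta_pos":[0,0,0],"rot":[0,0,0],"gripper":0}
    - {"delta_pos":[0,0,0],"rot":[0,0,0],"gripper":0}
    - {"delta_pos":[0,0,13],"rot":[0,0,0],"gripper":0}
    - {"delta_pos":[0,0,13],"rot":[0,0,0],"gripper":0}
    - {"delta_pos":[0,0,0],"rot":[0,0,0],"gripper":0}
    - {"delta_pos":[0,0,0],"rot":[0,0,0],"gripper":0}
    - {"delta_pos":[0,0,0],"rot":[0,0,0],"gripper":0}

```text
t: 37.3
position: [0.6347, -0.0035, 0.0989]
ee_rot: [-3.141, -0.002, 1.387]
contact_force: [-0.1, -0.1, 0.9]
gripper_width: 0.0001
```

Emit:
step_arm:
  rows:
    - {"delta_pos":[0,0,5],"rot":[0,0,0],"gripper":0}
    - {"delta_pos":[0,0,5],"rot":[0,0,0],"gripper":0}
    - {"delta_pos":[0,0,5],"rot":[0,0,0],"gripper":0}
    - {"delta_pos":[0,0,5],"rot":[0,0,0],"gripper":0}
    - {"delta_pos":[0,0,5],"rot":[0,0,0],"gripper":0}
    - {"delta_pos":[0,0,5],"rot":[0,0,0],"gripper":0}
    - {"delta_pos":[0,0,2],"rot":[0,0,0],"gripper":0}
    - {"delta_pos":[0,0,0],"rot":[0,0,0],"gripper":0}

```text
t: 38.1
position: [0.6356, -0.0036, 0.0676]
ee_rot: [3.139, -0.002, 1.387]
contact_force: [0.7, -0.0, 7.2]
gripper_width: 0.0002
```

Emit:
step_arm:
  rows:
    - {"delta_pos":[0,0,0],"rot":[0,0,0],"gripper":0}
    - {"delta_pos":[0,0,-10],"rot":[0,0,0],"gripper":0}
    - {"delta_pos":[0,0,-30],"rot":[0,0,0],"gripper":0}
    - {"delta_pos":[0,0,-45],"rot":[0,0,0],"gripper":0}
    - {"delta_pos":[0,0,-45],"rot":[0,0,0],"gripper":85}
    - {"delta_pos":[0,0,-45],"rot":[0,0,0],"gripper":85}
    - {"delta_pos":[0,0,0],"rot":[0,0,0],"gripper":85}
    - {"delta_pos":[0,0,0],"rot":[0,0,0],"gripper":85}

```text
t: 38.9
position: [0.6348, -0.0039, 0.2435]
ee_rot: [3.139, -0.002, 1.387]
contact_force: [-1.1, -0.7, -1.1]
gripper_width: 0.0583
```

Run:
```python
from h import *
print(rpy()); column("w22")
```

```text
(38.9, array([ 0.6348, -0.0039,  0.2435]), array([ 3.1395e+00, -2.1000e-03,  1.3869e+00]), array([-1.1, -0.7, -1.1]), 0.05834454187257533)
deck 308.38594090093045 depth below deck at y: [(-40, [223.3, 223.1, 235.3, 235.3, 236.2]), (-20, [223.0, 223.0, 235.6, 235.7, 236.3]), (0, [223.1, 223.0, 235.4, 235.4, 236.1]), (20, [222.0, 223.0, 235.3, 235.5, 234.3]), (40, [223.2, 223.1, 235.9, 235.9, 236.2])]
```

View pics/w22.png

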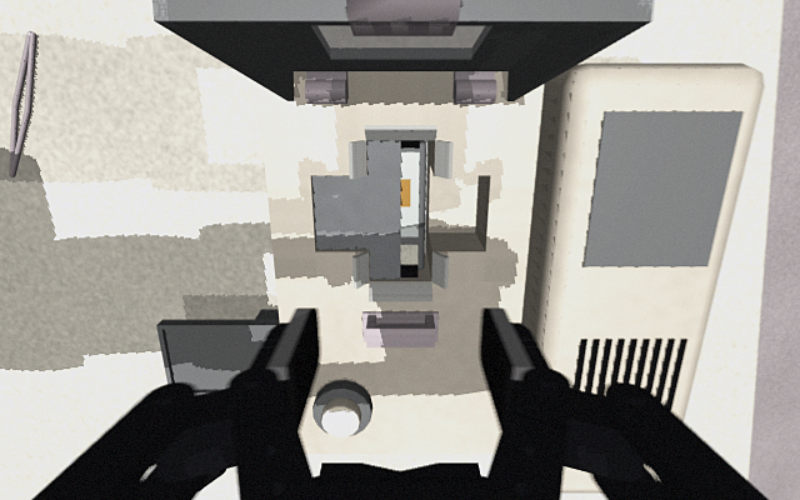

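Emit:
step_arm:
  rows:
    - {"delta_pos":[0,-44,-10],"rot":[0,0,0],"gripper":85}
    - {"delta_pos":[0,-44,0],"rot":[0,0,0],"gripper":85}
    - {"delta_pos":[0,-44,0],"rot":[0,0,0],"gripper":85}
    - {"delta_pos":[0,-44,0],"rot":[0,0,0],"gripper":85}
    - {"delta_pos":[0,0,0],"rot":[0,0,0.14],"gripper":85}
    - {"delta_pos":[0,0,0],"rot":[0,0,0.14],"gripper":85}
    - {"delta_pos":[0,0,0],"rot":[0,0,0.14],"gripper":85}
    - {"delta_pos":[0,0,0],"rot":[0,0,0.14],"gripper":85}

```text
t: 39.75
position: [0.4601, 0.0286, 0.25]
ee_rot: [-3.136, 0.001, 0.821]
contact_force: [-0.5, -0.6, -0.6]
gripper_width: 0.0729
```

Emit:
step_arm:
  rows:
    - {"delta_pos":[0,0,0],"rot":[0,0,0.14],"gripper":85}
    - {"delta_pos":[0,0,0],"rot":[0,0,0.14],"gripper":85}
    - {"delta_pos":[0,0,0],"rot":[0,0,0.14],"gripper":85}
    - {"delta_pos":[0,0,0],"rot":[0,0,0.14],"gripper":85}
    - {"delta_pos":[0,0,0],"rot":[0,0,0.14],"gripper":85}
    - {"delta_pos":[0,0,0],"rot":[0,0,0.14],"gripper":85}
    - {"delta_pos":[0,0,0],"rot":[0,0,0.14],"gripper":85}
    - {"delta_pos":[0,0,0],"rot":[0,0,0.14],"gripper":85}

```text
t: 40.55
position: [0.4601, 0.0286, 0.2498]
ee_rot: [-3.14, 0.005, -0.299]
contact_force: [-0.3, -1.0, 0.7]
gripper_width: 0.0727
```

Run:
```python
from h import *
print(rpy())
im,T,f=cam("top");W=cloud(im,T,f); r=find(W); print(*r,sep="\n")
plan([0.449,0.3625,0.12],-0.393)
```

```text
(40.55, array([0.4601, 0.0286, 0.2498]), array([-3.14  ,  0.0054, -0.299 ]), array([-0.3, -1. ,  0.7]), 0.07271677234911067)
(array([ 709.8, -485.3]), 86.7, 36.4, np.float64(-1.028), array([505., 139.]))
(array([647.6, 421. ]), 95.7, 42.2, np.float64(-0.549), array([191., 155.]))
(array([588.9, 299.8]), 93.0, 41.5, np.float64(0.016), array([233., 176.]))
(array([ 495.5, -411.3]), 94.2, 40.6, np.float64(0.005), array([482., 212.]))
(array([448.6, 361.9]), 95.7, 40.5, np.float64(-0.385), array([209., 225.]))
(array([445.8, 538. ]), 97.3, 39.3, np.float64(1.127), array([147., 225.]))
now [0.4602 0.0286 0.2499] [-3.14   0.005 -0.306] t 40.6
rot first [-0.001  0.005  0.087] then delta mm [-138.2 -304.2  129.9] | delta without rot [-110.6 -314.9  131. ]
```

Emit:
step_arm:
  rows:
    - {"delta_pos":[0,0,0],"rot":[0,0.003,0.087],"gripper":85}
    - {"delta_pos":[-20,-43,0],"rot":[0,0,0],"gripper":85}
    - {"delta_pos":[-20,-43,20],"rot":[0,0,0],"gripper":85}
    - {"delta_pos":[-20,-43,20],"rot":[0,0,0],"gripper":85}
    - {"delta_pos":[-20,-43,20],"rot":[0,0,0],"gripper":85}
    - {"delta_pos":[-20,-43,20],"rot":[0,0,0],"gripper":75}
    - {"delta_pos":[-20,-43,20],"rot":[0,0,0],"gripper":75}
    - {"delta_pos":[-18,-46,30],"rot":[0,0,0],"gripper":75}

```text
t: 41.4
position: [0.4456, 0.3504, 0.1275]
ee_rot: [-3.141, -0.001, -0.377]
contact_force: [1.7, -0.5, 0.5]
gripper_width: 0.0641
```

Emit:
step_arm:
  rows:
    - {"delta_pos":[0,0,0],"rot":[0,0,0],"gripper":75}
    - {"delta_pos":[0,0,0],"rot":[0,0,0],"gripper":75}
    - {"delta_pos":[0,0,0],"rot":[0,0,0],"gripper":75}
    - {"delta_pos":[0,0,0],"rot":[0,0,0],"gripper":75}
    - {"delta_pos":[0,0,0],"rot":[0,0,0],"gripper":75}
    - {"delta_pos":[0,0,0],"rot":[0,0,0],"gripper":75}
    - {"delta_pos":[0,0,0],"rot":[0,0,0],"gripper":75}
    - {"delta_pos":[0,0,0],"rot":[0,0,0],"gripper":75}

```text
t: 42.2
position: [0.4471, 0.3484, 0.1296]
ee_rot: [-3.139, -0.003, -0.381]
contact_force: [-0.8, 0.2, -0.5]
gripper_width: 0.0641
```

Run:
```python
from h import *
print(rpy())
im,T,f=cam("wrist");W=cloud(im,T,f); save("w23",im["color"]); 
r=find(W,0.005,0.02);print(*r,sep="\n")
for q in r: plan([q[0][0]/1000,q[0][1]/1000,0.003],q[3])
```

```text
(42.2, array([0.4471, 0.3484, 0.1296]), array([-3.1389e+00, -2.7000e-03, -3.8060e-01]), array([-0.8,  0.2, -0.5]), 0.06408891936942063)
(array([451. , 362.9]), 95.8, 40.5, np.float64(-0.393), array([300., 182.]))
(array([447.9, 538.5]), 97.0, 41.4, np.float64(1.142), array([107., 264.]))
now [0.4471 0.3484 0.1295] [-3.139e+00 -3.000e-03 -3.810e-01] t 42.25
rot first [-0.003 -0.003  0.012] then delta mm [ -1.9 -14.9 126.5] | delta without rot [ -2.1 -14.6 126.5]
now [0.4471 0.3484 0.1295] [-3.139e+00 -3.000e-03 -3.810e-01] t 42.25
rot first [-0.    -0.004 -1.523] then delta mm [173.2 -78.3 126.5] | delta without rot [ -70.1 -176.5  126.8]
```

View pics/w23.png

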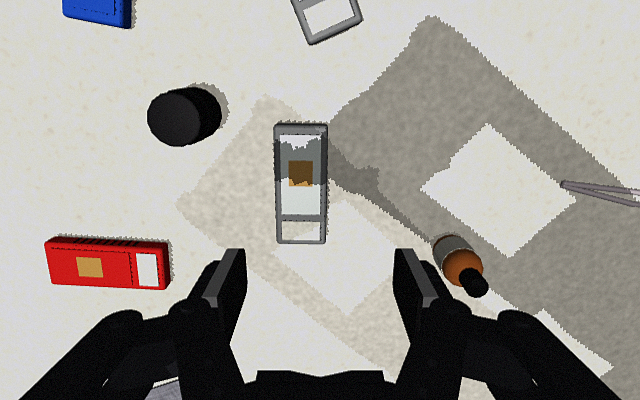

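Emit:
step_arm:
  rows:
    - {"delta_pos":[-2,-14.7,25],"rot":[-0.002,0,0.012],"gripper":75}
    - {"delta_pos":[0,0,40],"rot":[0,0,0],"gripper":75}
    - {"delta_pos":[0,0,35],"rot":[0,0,0],"gripper":75}
    - {"delta_pos":[0,0,15],"rot":[0,0,0],"gripper":75}
    - {"delta_pos":[0,0,8],"rot":[0,0,0],"gripper":75}
    - {"delta_pos":[0,0,3],"rot":[0,0,0],"gripper":75}
    - {"delta_pos":[0,0,0],"rot":[0,0,0],"gripper":75}
    - {"delta_pos":[0,0,0],"rot":[0,0,0],"gripper":75}

```text
t: 43.05
position: [0.4517, 0.3634, 0.0045]
ee_rot: [-3.14, -0.004, -0.392]
contact_force: [-0.6, -1.2, -1.3]
gripper_width: 0.0643
```

Emit:
step_arm:
  rows:
    - {"delta_pos":[0,0,2],"rot":[0,0,0],"gripper":75}
    - {"delta_pos":[0,0,0],"rot":[0,0,0],"gripper":20}
    - {"delta_pos":[0,0,0],"rot":[0,0,0],"gripper":20}
    - {"delta_pos":[0,0,0],"rot":[0,0,0],"gripper":20}
    - {"delta_pos":[0,0,0],"rot":[0,0,0],"gripper":20}
    - {"delta_pos":[0,0,0],"rot":[0,0,0],"gripper":20}
    - {"delta_pos":[0,0,0],"rot":[0,0,0],"gripper":20}
    - {"delta_pos":[0,0,0],"rot":[0,0,0],"gripper":20}

```text
t: 43.85
position: [0.4513, 0.3632, 0.0021]
ee_rot: [-3.14, -0.003, -0.392]
contact_force: [-0.9, -0.3, 5.4]
gripper_width: 0.0378
```

Emit:
step_arm:
  rows:
    - {"delta_pos":[0,0,-10],"rot":[0,0,0],"gripper":20}
    - {"delta_pos":[0,0,-30],"rot":[0,0,0],"gripper":20}
    - {"delta_pos":[0,0,-40],"rot":[0,0,0],"gripper":20}
    - {"delta_pos":[0,0,-45],"rot":[0,0,0],"gripper":20}
    - {"delta_pos":[0,0,-45],"rot":[0,0,0],"gripper":20}
    - {"delta_pos":[0,0,-45],"rot":[0,0,0],"gripper":20}
    - {"delta_pos":[0,0,-35],"rot":[0,0,0],"gripper":20}
    - {"delta_pos":[0,0,0],"rot":[0,0,0],"gripper":20}

```text
t: 44.65
position: [0.4525, 0.3644, 0.258]
ee_rot: [-3.133, -0.01, -0.392]
contact_force: [-0.1, 0.4, -1.4]
gripper_width: 0.0381
```

Run:
```python
from h import *
print(rpy()); held("w24")
p=s2w(-0.17,0); plan([p[0],p[1],0.255],np.pi/2+TH)
```

```text
(44.65, array([0.4525, 0.3644, 0.258 ]), array([-3.1326, -0.0095, -0.3921]), array([-0.1,  0.4, -1.4]), 0.038071729313910736)
held: n 18229 ztop -10.3 pitch 0.015 rect ((-0.2558708190917969, -0.000453948974609375), (37.998741149902344, 96.31256103515625), 89.99868774414062) x [-47.1  47.7]
[array([-46.4,  47.4]), array([-46.3,  47.6]), array([-46.2,  47.5])]
now [0.4514 0.3637 0.2548] [-3.136 -0.006 -0.392] t 44.7
rot first [ 0.002 -0.009 -1.778] then delta mm [-3.272e+02  7.850e+01 -2.000e-01] | delta without rot [144.1 304.   -0.9]
```

Emit:
step_arm:
  rows:
    - {"delta_pos":[18,38,0],"rot":[0,0,0],"gripper":20}
    - {"delta_pos":[18,38,0],"rot":[0,0,0],"gripper":20}
    - {"delta_pos":[18,38,0],"rot":[0,0,0],"gripper":20}
    - {"delta_pos":[18,38,0],"rot":[0,0,0],"gripper":20}
    - {"delta_pos":[18,38,0],"rot":[0,0,0],"gripper":20}
    - {"delta_pos":[18,38,0],"rot":[0,0,0],"gripper":20}
    - {"delta_pos":[18,38,0],"rot":[0,0,0],"gripper":20}
    - {"delta_pos":[18,38,0],"rot":[0,0,0],"gripper":20}

```text
t: 45.5
position: [0.4658, 0.0257, 0.25]
ee_rot: [3.141, 0.001, -0.392]
contact_force: [0.6, 0.1, -1.2]
gripper_width: 0.0382
```

Emit:
step_arm:
  rows:
    - {"delta_pos":[0,0,0],"rot":[0,0,-0.13],"gripper":20}
    - {"delta_pos":[0,0,0],"rot":[0,0,-0.14],"gripper":20}
    - {"delta_pos":[0,0,0],"rot":[0,0,-0.14],"gripper":20}
    - {"delta_pos":[0,0,0],"rot":[0,0,-0.14],"gripper":20}
    - {"delta_pos":[0,0,0],"rot":[0,0,-0.14],"gripper":20}
    - {"delta_pos":[0,0,0],"rot":[0,0,-0.14],"gripper":20}
    - {"delta_pos":[0,0,0],"rot":[0,0,-0.14],"gripper":20}
    - {"delta_pos":[0,0,0],"rot":[0,0,-0.14],"gripper":20}

```text
t: 46.3
position: [0.4659, 0.0273, 0.2498]
ee_rot: [-3.141, 0.001, 0.724]
contact_force: [0.6, -0.8, -0.2]
gripper_width: 0.0386
```

Emit:
step_arm:
  rows:
    - {"delta_pos":[0,0,0],"rot":[0,0,-0.14],"gripper":20}
    - {"delta_pos":[0,0,0],"rot":[0,0,-0.14],"gripper":20}
    - {"delta_pos":[0,0,0],"rot":[0,0,-0.14],"gripper":20}
    - {"delta_pos":[0,0,0],"rot":[0,0,-0.14],"gripper":20}
    - {"delta_pos":[0,0,0],"rot":[0,0,-0.1],"gripper":20}
    - {"delta_pos":[0,0,0],"rot":[0,0,0],"gripper":20}
    - {"delta_pos":[0,0,0],"rot":[0,0,0],"gripper":20}
    - {"delta_pos":[0,0,0],"rot":[0,0,0],"gripper":20}

```text
t: 47.1
position: [0.4668, 0.0272, 0.251]
ee_rot: [3.141, 0.0, 1.376]
contact_force: [-0.4, -0.4, -0.7]
gripper_width: 0.0384
```

Run:
```python
from h import *
print(rpy()); held("w25")
p=s2w(0,0); plan([p[0],p[1],0.14],np.pi/2+TH)
```

```text
(47.1, array([0.4668, 0.0272, 0.251 ]), array([3.1405e+00, 2.0000e-04, 1.3758e+00]), array([-0.4, -0.4, -0.7]), 0.038365182627899966)
held: n 18199 ztop -10.4 pitch 0.017 rect ((-1.1574897766113281, 0.0035686492919921875), (37.9906005859375, 95.95174407958984), 89.99819946289062) x [-48.1  46.6]
[array([-47.5,  46.4]), array([-47.6,  46.4]), array([-47.6,  46.4])]
now [0.4669 0.0272 0.2512] [3.14  0.    1.376] t 47.15
rot first [ 0.001  0.    -0.01 ] then delta mm [  0.8 171.4 111.2] | delta without rot [  2.4 171.2 111.4]
```

Emit:
step_arm:
  rows:
    - {"delta_pos":[1.4,43,0],"rot":[0,0,-0.01],"gripper":20}
    - {"delta_pos":[0,43,0],"rot":[0,0,0],"gripper":20}
    - {"delta_pos":[0,43,0],"rot":[0,0,0],"gripper":20}
    - {"delta_pos":[0,42,26],"rot":[0,0,0],"gripper":20}
    - {"delta_pos":[0,0,45],"rot":[0,0,0],"gripper":20}
    - {"delta_pos":[0,0,40],"rot":[0,0,0],"gripper":20}
    - {"delta_pos":[0,0,0],"rot":[0,0,0],"gripper":20}
    - {"delta_pos":[0,0,0],"rot":[0,0,0],"gripper":20}

```text
t: 47.95
position: [0.6355, -0.003, 0.141]
ee_rot: [3.141, 0.0, 1.387]
contact_force: [0.6, -0.1, 0.8]
gripper_width: 0.0384
```

Run:
```python
from h import *
print(rpy()); align("w26")
p=s2w(0,0.0006); plan([p[0],p[1],0.083],np.pi/2+TH)
```

```text
(47.95, array([ 0.6355, -0.003 ,  0.141 ]), array([3.1408e+00, 2.0000e-04, 1.3872e+00]), array([ 0.6, -0.1,  0.8]), 0.03841652578746318)
held: n 18212 ztop -10.4 pitch 0.016 rect ((-1.1005172729492188, -0.0014247894287109375), (96.11244201660156, 37.999149322509766), 0.0037631674204021692) x [-48.2  46.6]
[array([-47.3,  46.4]), array([-47.8,  46.4]), array([-47.5,  46.4])]
x 25 outer -33.3 32.7 mid -0.29
x 35 outer -32.9 32.8 mid -0.04
x 45 outer -33.6 32.9 mid -0.32
x 50 outer -33.1 32.5 mid -0.28
x 53 outer -22.6 22.3 mid -0.16
far plate foot x 49.0 -> column centre x -1.0
far plate foot x 49.0 -> column centre x -1.0
far plate foot x 49.1 -> column centre x -0.9
now [ 0.6374 -0.0033  0.144 ] [3.135 0.    1.388] t 48.05
rot first [0.007 0.    0.002] then delta mm [-0.  -1.8 61. ] | delta without rot [ 0.  -2.2 60.9]
```

Emit:
step_arm:
  rows:
    - {"delta_pos":[-0.3,-0.3,10],"rot":[0,0,0],"gripper":20}
    - {"delta_pos":[0,0,15],"rot":[0,0,0],"gripper":20}
    - {"delta_pos":[0,0,10],"rot":[0,0,0],"gripper":20}
    - {"delta_pos":[0,0,8],"rot":[0,0,0],"gripper":20}
    - {"delta_pos":[0,0,5],"rot":[0,0,0],"gripper":20}
    - {"delta_pos":[0,0,4],"rot":[0,0,0],"gripper":20}
    - {"delta_pos":[0,0,3],"rot":[0,0,0],"gripper":20}
    - {"delta_pos":[0,0,0],"rot":[0,0,0],"gripper":20}

```text
t: 48.85
position: [0.6354, -0.0033, 0.0857]
ee_rot: [3.14, 0.0, 1.388]
contact_force: [0.1, -0.4, -0.8]
gripper_width: 0.0386
```

Emit:
step_arm:
  rows:
    - {"delta_pos":[0,0,3],"rot":[0,0,0],"gripper":20}
    - {"delta_pos":[0,0,0],"rot":[0,0,0],"gripper":20}
    - {"delta_pos":[0,0,0],"rot":[0,0,0],"gripper":65}
    - {"delta_pos":[0,0,0],"rot":[0,0,0],"gripper":65}
    - {"delta_pos":[0,0,0],"rot":[0,0,0],"gripper":65}
    - {"delta_pos":[0,0,-15],"rot":[0,0,0],"gripper":65}
    - {"delta_pos":[0,0,-25],"rot":[0,0,0],"gripper":65}
    - {"delta_pos":[0,0,0],"rot":[0,0,0],"gripper":65}

```text
t: 49.65
position: [0.6377, -0.0038, 0.1265]
ee_rot: [3.133, 0.0, 1.388]
contact_force: [1.3, -0.3, 0.5]
gripper_width: 0.0557
```

Run:
```python
from h import *
print(rpy()); im,T,f=cam("wrist"); save("w27",im["color"])
p=s2w(0,0); plan([p[0],p[1],0.10],np.pi/2+TH)
```

```text
(49.65, array([ 0.6377, -0.0038,  0.1265]), array([3.1328e+00, 3.0000e-04, 1.3878e+00]), array([ 1.3, -0.3,  0.5]), 0.05569267416301326)
now [ 0.6368 -0.0037  0.1249] [3.135 0.    1.388] t 49.7
rot first [0.006 0.    0.002] then delta mm [-0.2 -1.3 24.9] | delta without rot [-0.2 -1.4 24.9]
```

View pics/w27.png

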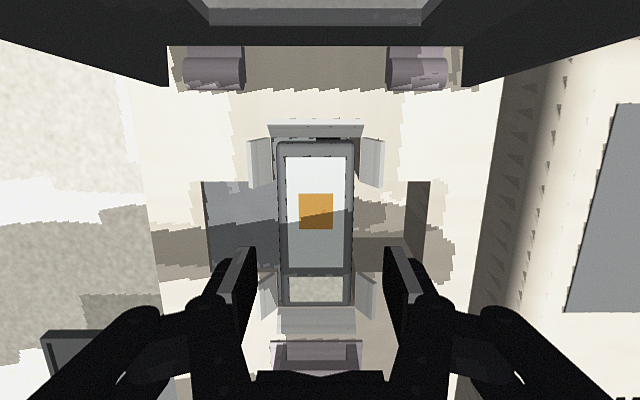

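Emit:
step_arm:
  rows:
    - {"delta_pos":[0,-0.5,0],"rot":[0.002,0,0],"gripper":0}
    - {"delta_pos":[0,0,0],"rot":[0,0,0],"gripper":0}
    - {"delta_pos":[0,0,0],"rot":[0,0,0],"gripper":0}
    - {"delta_pos":[0,0,12],"rot":[0,0,0],"gripper":0}
    - {"delta_pos":[0,0,12],"rot":[0,0,0],"gripper":0}
    - {"delta_pos":[0,0,0],"rot":[0,0,0],"gripper":0}
    - {"delta_pos":[0,0,0],"rot":[0,0,0],"gripper":0}
    - {"delta_pos":[0,0,0],"rot":[0,0,0],"gripper":0}

```text
t: 50.5
position: [0.635, -0.0033, 0.0989]
ee_rot: [3.141, 0.0, 1.388]
contact_force: [0.2, -0.6, -0.3]
gripper_width: 0.0001
```

Emit:
step_arm:
  rows:
    - {"delta_pos":[0,0,5],"rot":[0,0,0],"gripper":0}
    - {"delta_pos":[0,0,5],"rot":[0,0,0],"gripper":0}
    - {"delta_pos":[0,0,5],"rot":[0,0,0],"gripper":0}
    - {"delta_pos":[0,0,5],"rot":[0,0,0],"gripper":0}
    - {"delta_pos":[0,0,5],"rot":[0,0,0],"gripper":0}
    - {"delta_pos":[0,0,5],"rot":[0,0,0],"gripper":0}
    - {"delta_pos":[0,0,2],"rot":[0,0,0],"gripper":0}
    - {"delta_pos":[0,0,0],"rot":[0,0,0],"gripper":0}

```text
t: 51.3
position: [0.636, -0.0034, 0.0683]
ee_rot: [3.138, 0.0, 1.388]
contact_force: [-0.9, 1.0, 8.5]
gripper_width: 0.0001
```

Emit:
step_arm:
  rows:
    - {"delta_pos":[0,0,0],"rot":[0,0,0],"gripper":0}
    - {"delta_pos":[0,0,-10],"rot":[0,0,0],"gripper":0}
    - {"delta_pos":[0,0,-30],"rot":[0,0,0],"gripper":0}
    - {"delta_pos":[0,0,-45],"rot":[0,0,0],"gripper":0}
    - {"delta_pos":[0,0,-45],"rot":[0,0,0],"gripper":85}
    - {"delta_pos":[0,0,-45],"rot":[0,0,0],"gripper":85}
    - {"delta_pos":[0,0,0],"rot":[0,0,0],"gripper":85}
    - {"delta_pos":[0,0,0],"rot":[0,0,0],"gripper":85}

```text
t: 52.1
position: [0.6355, -0.0033, 0.2434]
ee_rot: [3.138, 0.0, 1.388]
contact_force: [-0.7, 0.6, -0.1]
gripper_width: 0.0581
```

Run:
```python
from h import *
print(rpy()); column("w28")
```

```text
(52.1, array([ 0.6355, -0.0033,  0.2434]), array([3.1380e+00, 2.0000e-04, 1.3878e+00]), array([-0.7,  0.6, -0.1]), 0.05811074470550538)
deck 308.0236137572267 depth below deck at y: [(-40, [222.7, 222.6, 235.2, 235.5, 235.7]), (-20, [222.6, 222.5, 235.3, 235.1, 235.6]), (0, [222.7, 222.9, 235.3, 235.2, 235.9]), (20, [-16.7, 222.7, 235.1, 235.2, -17.4]), (40, [222.8, 222.7, 235.5, 235.4, 235.8])]
```

View pics/w28.png

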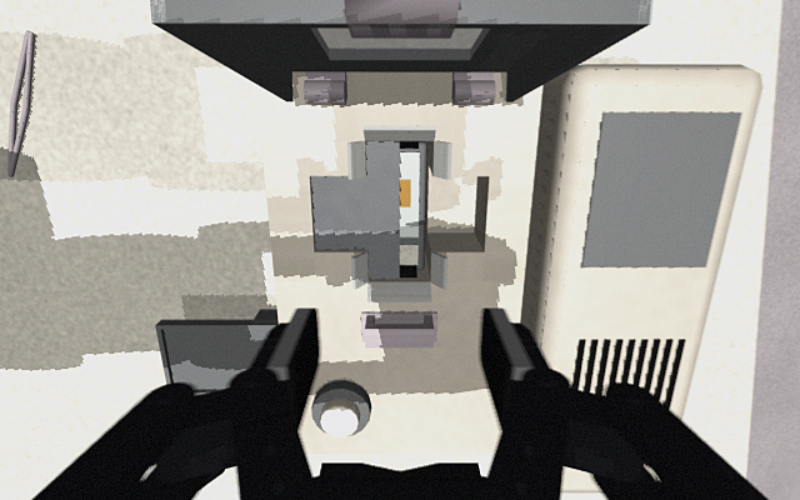

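Emit:
step_arm:
  rows:
    - {"delta_pos":[0,-44,-10],"rot":[0,0,0],"gripper":85}
    - {"delta_pos":[0,-44,0],"rot":[0,0,0],"gripper":85}
    - {"delta_pos":[0,-44,0],"rot":[0,0,0],"gripper":85}
    - {"delta_pos":[0,-44,0],"rot":[0,0,0.13],"gripper":85}
    - {"delta_pos":[0,0,0],"rot":[0,0,0.14],"gripper":85}
    - {"delta_pos":[0,0,0],"rot":[0,0,0.14],"gripper":85}
    - {"delta_pos":[0,0,0],"rot":[0,0,0.14],"gripper":85}
    - {"delta_pos":[0,0,0],"rot":[0,0,0.14],"gripper":85}

```text
t: 52.95
position: [0.4605, 0.0291, 0.2499]
ee_rot: [-3.139, 0.003, 0.692]
contact_force: [0.5, -0.2, -0.6]
gripper_width: 0.0728
```

Emit:
step_arm:
  rows:
    - {"delta_pos":[0,0,0],"rot":[0,0,0.14],"gripper":85}
    - {"delta_pos":[0,0,0],"rot":[0,0,0.14],"gripper":85}
    - {"delta_pos":[0,0,0],"rot":[0,0,0.14],"gripper":85}
    - {"delta_pos":[0,0,0],"rot":[0,0,0.14],"gripper":85}
    - {"delta_pos":[0,0,0],"rot":[0,0,0.12],"gripper":85}
    - {"delta_pos":[0,-40,0],"rot":[0,0,0],"gripper":85}
    - {"delta_pos":[0,-45,0],"rot":[0,0,0],"gripper":85}
    - {"delta_pos":[0,-45,0],"rot":[0,0,0],"gripper":85}

```text
t: 53.75
position: [0.4584, 0.1596, 0.2497]
ee_rot: [3.141, 0.004, 0.016]
contact_force: [0.2, 0.2, 0.9]
gripper_width: 0.0725
```

Run:
```python
from h import *
print(rpy())
im,T,f=cam("top");W=cloud(im,T,f); r=find(W); print(*r,sep="\n")
im,T,f=cam("wrist");W=cloud(im,T,f); save("w29",im["color"]); 
r=find(W,0.005,0.02);print(*r,sep="\n")
plan([0.59,0.2995,0.12],0.018)
```

```text
(53.75, array([0.4584, 0.1596, 0.2497]), array([3.141 , 0.0036, 0.0158]), array([0.2, 0.2, 0.9]), 0.07250079149314763)
(array([647.6, 420.9]), 95.7, 41.8, np.float64(-0.551), array([191., 155.]))
(array([ 646.8, -511.9]), 86.7, 36.2, np.float64(-1.298), array([515., 160.]))
(array([ 495.6, -411.5]), 94.3, 40.5, np.float64(0.008), array([482., 211.]))
(array([445.8, 538.4]), 96.4, 39.4, np.float64(1.125), array([147., 225.]))

now [0.4576 0.1632 0.2497] [-3.14   0.004  0.023] t 53.85
rot first [-0.002  0.004  0.005] then delta mm [ 134.8 -133.9  129.7] | delta without rot [ 136.  -133.   129.4]
```

View pics/w29.png

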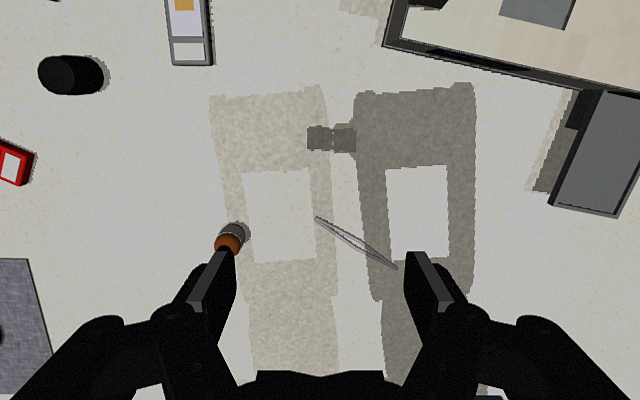

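Emit:
step_arm:
  rows:
    - {"delta_pos":[0,-45,0],"rot":[0,0.003,0],"gripper":75}
    - {"delta_pos":[0,-45,0],"rot":[0,0,0],"gripper":75}
    - {"delta_pos":[20,-44,10],"rot":[0,0,0],"gripper":75}
    - {"delta_pos":[40,0,30],"rot":[0,0,0],"gripper":75}
    - {"delta_pos":[40,0,45],"rot":[0,0,0],"gripper":75}
    - {"delta_pos":[35,0,45],"rot":[0,0,0],"gripper":75}
    - {"delta_pos":[0,0,0],"rot":[0,0,0],"gripper":75}
    - {"delta_pos":[0,0,0],"rot":[0,0,0],"gripper":75}

```text
t: 54.65
position: [0.5799, 0.2935, 0.1316]
ee_rot: [3.139, 0.004, 0.017]
contact_force: [-0.4, -0.1, 1.0]
gripper_width: 0.064
```

Run:
```python
from h import *
print(rpy())
im,T,f=cam("wrist");W=cloud(im,T,f); save("w30",im["color"]); 
r=find(W,0.004,0.022);print(*r,sep="\n")
for q in r[:1]: plan([q[0][0]/1000,q[0][1]/1000,0.003],q[3])
```

```text
(54.65, array([0.5799, 0.2935, 0.1316]), array([3.1391, 0.004 , 0.0167]), array([-0.4, -0.1,  1. ]), 0.06398540700047636)
(array([686.2, 264.1]), 89.0, 40.3, np.float64(-1.552), array([365.,  27.]))
(array([650. , 421.3]), 95.9, 41.2, np.float64(-0.559), array([142.,  81.]))
(array([591. , 299.8]), 95.2, 40.3, np.float64(0.015), array([311., 164.]))
(array([447.2, 536.4]), 86.6, 41.8, np.float64(1.127), array([ 42., 319.]))
now [0.5806 0.2942 0.1345] [ 3.141e+00 -1.000e-03  1.700e-02] t 54.7
rot first [ 0.000e+00 -1.000e-03  1.569e+00] then delta mm [  32.1 -105.   131.5] | delta without rot [105.   31.8 131.6]
```

View pics/w30.png

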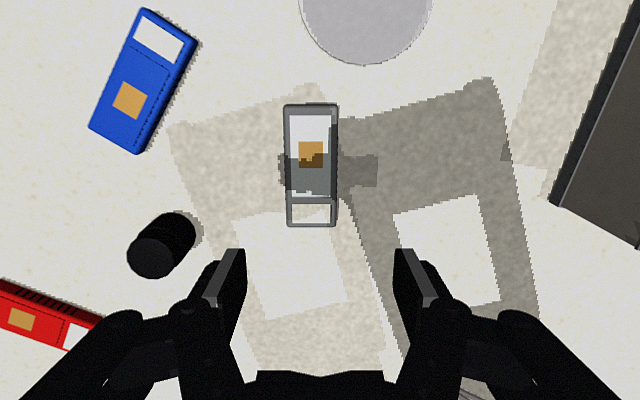

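Emit:
step_arm:
  rows:
    - {"delta_pos":[10,-5.5,25],"rot":[0,0,0],"gripper":75}
    - {"delta_pos":[0,0,40],"rot":[0,0,0],"gripper":75}
    - {"delta_pos":[0,0,35],"rot":[0,0,0],"gripper":75}
    - {"delta_pos":[0,0,17],"rot":[0,0,0],"gripper":75}
    - {"delta_pos":[0,0,8],"rot":[0,0,0],"gripper":75}
    - {"delta_pos":[0,0,3],"rot":[0,0,0],"gripper":75}
    - {"delta_pos":[0,0,0],"rot":[0,0,0],"gripper":75}
    - {"delta_pos":[0,0,0],"rot":[0,0,0],"gripper":75}

```text
t: 55.5
position: [0.5929, 0.301, 0.0097]
ee_rot: [-3.141, -0.007, 0.018]
contact_force: [0.0, 0.2, 0.3]
gripper_width: 0.0637
```

Emit:
step_arm:
  rows:
    - {"delta_pos":[0,1,7],"rot":[0,0,0],"gripper":75}
    - {"delta_pos":[0,0,0],"rot":[0,0,0],"gripper":75}
    - {"delta_pos":[0,0,0],"rot":[0,0,0],"gripper":20}
    - {"delta_pos":[0,0,0],"rot":[0,0,0],"gripper":20}
    - {"delta_pos":[0,0,0],"rot":[0,0,0],"gripper":20}
    - {"delta_pos":[0,0,0],"rot":[0,0,0],"gripper":20}
    - {"delta_pos":[0,0,0],"rot":[0,0,0],"gripper":20}
    - {"delta_pos":[0,0,0],"rot":[0,0,0],"gripper":20}

```text
t: 56.3
position: [0.5921, 0.2997, 0.0007]
ee_rot: [3.141, -0.004, 0.018]
contact_force: [-0.3, 0.6, 2.9]
gripper_width: 0.0386
```

Emit:
step_arm:
  rows:
    - {"delta_pos":[0,0,-10],"rot":[0,0,0],"gripper":20}
    - {"delta_pos":[0,0,-30],"rot":[0,0,0],"gripper":20}
    - {"delta_pos":[0,0,-40],"rot":[0,0,0],"gripper":20}
    - {"delta_pos":[0,0,-45],"rot":[0,0,0],"gripper":20}
    - {"delta_pos":[0,0,-45],"rot":[0,0,0],"gripper":20}
    - {"delta_pos":[0,0,-45],"rot":[0,0,0],"gripper":20}
    - {"delta_pos":[-20,0,-35],"rot":[0,0,0],"gripper":20}
    - {"delta_pos":[-30,0,0],"rot":[0,0,0],"gripper":20}

```text
t: 57.1
position: [0.544, 0.2993, 0.2569]
ee_rot: [-3.138, -0.014, 0.017]
contact_force: [-0.0, -0.6, -0.1]
gripper_width: 0.0386
```

Emit:
step_arm:
  rows:
    - {"delta_pos":[-40,20,0],"rot":[0,0,0],"gripper":20}
    - {"delta_pos":[-40,25,0],"rot":[0,0,0],"gripper":20}
    - {"delta_pos":[0,45,0],"rot":[0,0,0],"gripper":20}
    - {"delta_pos":[0,45,0],"rot":[0,0,0],"gripper":20}
    - {"delta_pos":[0,45,0],"rot":[0,0,0],"gripper":20}
    - {"delta_pos":[0,45,0],"rot":[0,0,0],"gripper":20}
    - {"delta_pos":[0,45,0],"rot":[0,0,0],"gripper":20}
    - {"delta_pos":[0,0,0],"rot":[0,0,0],"gripper":20}

```text
t: 57.9
position: [0.4657, 0.0225, 0.2504]
ee_rot: [3.139, -0.003, 0.012]
contact_force: [-0.2, -0.1, -0.8]
gripper_width: 0.0384
```

Run:
```python
from h import *
print(rpy()); held("w31")
p=s2w(-0.17,0); plan([p[0],p[1],0.255],np.pi/2+TH)
```

```text
(57.9, array([0.4657, 0.0225, 0.2504]), array([ 3.139 , -0.0034,  0.0117]), array([-0.2, -0.1, -0.8]), 0.038449792196763456)
held: n 18528 ztop -11.8 pitch 0.015 rect ((-0.9917640686035156, -0.001861572265625), (37.99263381958008, 96.31805419921875), 89.99718475341797) x [-48.3  46.8]
[array([-47.8,  46.7]), array([-47.5,  46.7]), array([-47.2,  46.7])]
now [0.4656 0.025  0.2504] [ 3.141e+00 -3.000e-03  1.300e-02] t 57.95
rot first [ 0.003 -0.002 -1.373] then delta mm [ 3.2  2.3 -4.6] | delta without rot [ 2.9 -2.7 -4.6]
```

View pics/w31.png

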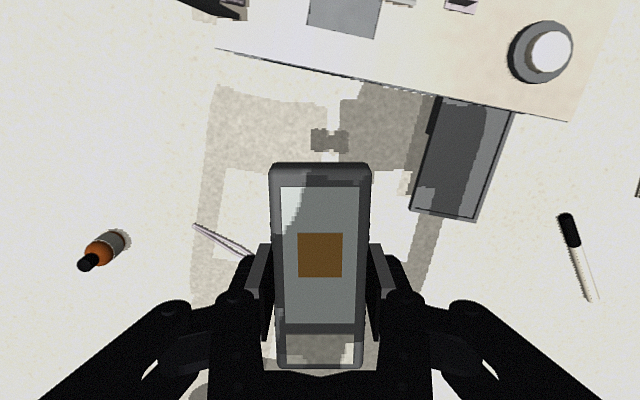

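Held well. Rotate and go to the column.

Emit:
step_arm:
  rows:
    - {"delta_pos":[0,0,0],"rot":[0,0,-0.14],"gripper":20}
    - {"delta_pos":[0,0,0],"rot":[0,0,-0.14],"gripper":20}
    - {"delta_pos":[0,0,0],"rot":[0,0,-0.14],"gripper":20}
    - {"delta_pos":[0,0,0],"rot":[0,0,-0.14],"gripper":20}
    - {"delta_pos":[0,0,0],"rot":[0,0,-0.14],"gripper":20}
    - {"delta_pos":[0,0,0],"rot":[0,0,-0.14],"gripper":20}
    - {"delta_pos":[0,0,0],"rot":[0,0,-0.14],"gripper":20}
    - {"delta_pos":[0,0,0],"rot":[0,0,-0.14],"gripper":20}

```text
t: 58.75
position: [0.4654, 0.0291, 0.2502]
ee_rot: [3.139, -0.002, 1.145]
contact_force: [1.0, -0.8, 0.1]
gripper_width: 0.0383
```

Emit:
step_arm:
  rows:
    - {"delta_pos":[0,0,0],"rot":[0,0,-0.14],"gripper":20}
    - {"delta_pos":[0,0,0],"rot":[0,0,-0.113],"gripper":20}
    - {"delta_pos":[0,0,0],"rot":[0,0,0],"gripper":20}
    - {"delta_pos":[0,0,0],"rot":[0,0,0],"gripper":20}
    - {"delta_pos":[0,0,0],"rot":[0,0,0],"gripper":20}
    - {"delta_pos":[0,0,0],"rot":[0,0,0],"gripper":20}
    - {"delta_pos":[0,0,0],"rot":[0,0,0],"gripper":20}
    - {"delta_pos":[0,0,0],"rot":[0,0,0],"gripper":20}

```text
t: 59.55
position: [0.4658, 0.0273, 0.2501]
ee_rot: [3.138, -0.0, 1.39]
contact_force: [-0.3, -0.7, -0.2]
gripper_width: 0.0381
```

Run:
```python
from h import *
print(rpy()); held("w32")
p=s2w(0,0); plan([p[0],p[1],0.14],np.pi/2+TH)
```

```text
(59.55, array([0.4658, 0.0273, 0.2501]), array([ 3.1383e+00, -4.0000e-04,  1.3902e+00]), array([-0.3, -0.7, -0.2]), 0.03808196592997701)
held: n 18434 ztop -11.8 pitch 0.016 rect ((-2.1434478759765625, -0.001079559326171875), (37.99455261230469, 96.55220031738281), 89.99826049804688) x [-49.2  45.8]
[array([-48.6,  45.7]), array([-48.4,  45.6]), array([-48.7,  45.8])]
now [0.4658 0.0274 0.2501] [ 3.138 -0.     1.39 ] t 59.6
rot first [ 0.003 -0.     0.005] then delta mm [  0.8 172.5 110.1] | delta without rot [ -0.  172.2 110.6]
```

Emit:
step_arm:
  rows:
    - {"delta_pos":[2.2,43,0],"rot":[0.002,0,0.005],"gripper":20}
    - {"delta_pos":[0,43,0],"rot":[0,0,0],"gripper":20}
    - {"delta_pos":[0,43,0],"rot":[0,0,0],"gripper":20}
    - {"delta_pos":[0,43,26],"rot":[0,0,0],"gripper":20}
    - {"delta_pos":[0,0,45],"rot":[0,0,0],"gripper":20}
    - {"delta_pos":[0,0,39],"rot":[0,0,0],"gripper":20}
    - {"delta_pos":[0,0,0],"rot":[0,0,0],"gripper":20}
    - {"delta_pos":[0,0,0],"rot":[0,0,0],"gripper":20}

```text
t: 60.4
position: [0.6351, -0.0019, 0.1406]
ee_rot: [-3.141, -0.0, 1.386]
contact_force: [-0.3, -0.5, -0.5]
gripper_width: 0.0383
```

Run:
```python
from h import *
print(rpy()); align("w33")
p=s2w(0,0.0014); plan([p[0],p[1],0.082],np.pi/2+TH)
```

```text
(60.4, array([ 0.6351, -0.0019,  0.1406]), array([-3.1414e+00, -4.0000e-04,  1.3855e+00]), array([-0.3, -0.5, -0.5]), 0.03831946392837111)
held: n 18458 ztop -11.8 pitch 0.016 rect ((-2.0278244018554688, -0.0002536773681640625), (96.51197052001953, 37.99552917480469), 0.0009942050091922283) x [-49.3  45.8]
[array([-48.7,  45.6]), array([-48.6,  45.7]), array([-48.7,  45.7])]
x 25 outer -32.3 33.1 mid 0.4
x 35 outer -32.3 33.2 mid 0.45
x 45 outer -32.2 33.2 mid 0.49
x 50 outer -32.0 31.8 mid -0.09
x 53 outer -22.2 23.0 mid 0.39
far plate foot x 47.8 -> column centre x -2.2
far plate foot x 48.0 -> column centre x -2.0
far plate foot x 48.1 -> column centre x -1.9
now [ 0.6368 -0.0021  0.1435] [ 3.136 -0.     1.386] t 60.5
rot first [ 0.006 -0.    -0.   ] then delta mm [-0.3 -1.1 61.5] | delta without rot [-0.3 -1.4 61.5]
```

Emit:
step_arm:
  rows:
    - {"delta_pos":[-0.5,0,10],"rot":[0,0,0],"gripper":20}
    - {"delta_pos":[0,0,15],"rot":[0,0,0],"gripper":20}
    - {"delta_pos":[0,0,10],"rot":[0,0,0],"gripper":20}
    - {"delta_pos":[0,0,8],"rot":[0,0,0],"gripper":20}
    - {"delta_pos":[0,0,5],"rot":[0,0,0],"gripper":20}
    - {"delta_pos":[0,0,4],"rot":[0,0,0],"gripper":20}
    - {"delta_pos":[0,0,3],"rot":[0,0,0],"gripper":20}
    - {"delta_pos":[0,0,0],"rot":[0,0,0],"gripper":20}

```text
t: 61.3
position: [0.6351, -0.0023, 0.0853]
ee_rot: [3.141, -0.0, 1.386]
contact_force: [-0.2, -0.8, -1.8]
gripper_width: 0.0387
```

Emit:
step_arm:
  rows:
    - {"delta_pos":[0,0,3],"rot":[0,0,0],"gripper":20}
    - {"delta_pos":[0,0,0],"rot":[0,0,0],"gripper":20}
    - {"delta_pos":[0,0,0],"rot":[0,0,0],"gripper":65}
    - {"delta_pos":[0,0,0],"rot":[0,0,0],"gripper":65}
    - {"delta_pos":[0,0,0],"rot":[0,0,0],"gripper":65}
    - {"delta_pos":[0,0,-15],"rot":[0,0,0],"gripper":65}
    - {"delta_pos":[0,0,-25],"rot":[0,0,0],"gripper":65}
    - {"delta_pos":[0,0,0],"rot":[0,0,0],"gripper":65}

```text
t: 62.1
position: [0.6374, -0.0027, 0.1261]
ee_rot: [3.134, -0.0, 1.386]
contact_force: [1.1, -0.7, 1.7]
gripper_width: 0.0557
```

Run:
```python
from h import *
print(rpy()); im,T,f=cam("wrist"); save("w34",im["color"])
p=s2w(0,0); plan([p[0],p[1],0.10],np.pi/2+TH)
```

```text
(62.1, array([ 0.6374, -0.0027,  0.1261]), array([ 3.1337e+00, -4.0000e-04,  1.3859e+00]), array([ 1.1, -0.7,  1.7]), 0.05565723191342782)
now [ 0.6365 -0.0026  0.1244] [ 3.136 -0.     1.386] t 62.15
rot first [ 0.005 -0.     0.   ] then delta mm [-1.2 -0.8 24.4] | delta without rot [-1.2 -0.9 24.4]
```

View pics/w34.png

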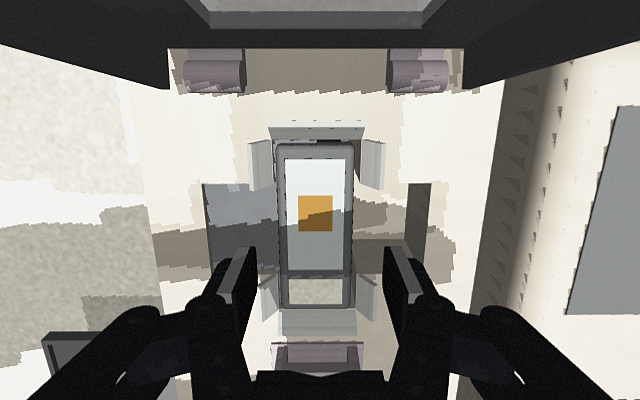

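Emit:
step_arm:
  rows:
    - {"delta_pos":[-1,-0.3,0],"rot":[0.001,0,0],"gripper":0}
    - {"delta_pos":[0,0,0],"rot":[0,0,0],"gripper":0}
    - {"delta_pos":[0,0,0],"rot":[0,0,0],"gripper":0}
    - {"delta_pos":[0,0,12],"rot":[0,0,0],"gripper":0}
    - {"delta_pos":[0,0,12],"rot":[0,0,0],"gripper":0}
    - {"delta_pos":[0,0,0],"rot":[0,0,0],"gripper":0}
    - {"delta_pos":[0,0,0],"rot":[0,0,0],"gripper":0}
    - {"delta_pos":[0,0,0],"rot":[0,0,0],"gripper":0}

```text
t: 62.95
position: [0.6347, -0.0032, 0.0984]
ee_rot: [-3.142, -0.0, 1.386]
contact_force: [0.1, 0.6, -0.6]
gripper_width: -0.0001
```

Emit:
step_arm:
  rows:
    - {"delta_pos":[0,0,5],"rot":[0,0,0],"gripper":0}
    - {"delta_pos":[0,0,5],"rot":[0,0,0],"gripper":0}
    - {"delta_pos":[0,0,5],"rot":[0,0,0],"gripper":0}
    - {"delta_pos":[0,0,5],"rot":[0,0,0],"gripper":0}
    - {"delta_pos":[0,0,5],"rot":[0,0,0],"gripper":0}
    - {"delta_pos":[0,0,3],"rot":[0,0,0],"gripper":0}
    - {"delta_pos":[0,0,0],"rot":[0,0,0],"gripper":0}
    - {"delta_pos":[0,0,0],"rot":[0,0,0],"gripper":0}

```text
t: 63.75
position: [0.6359, -0.0035, 0.0724]
ee_rot: [3.138, -0.0, 1.386]
contact_force: [-1.5, 0.3, 10.4]
gripper_width: 0.0002
```

Emit:
step_arm:
  rows:
    - {"delta_pos":[0,0,1.5],"rot":[0,0,0],"gripper":0}
    - {"delta_pos":[0,0,0],"rot":[0,0,0],"gripper":0}
    - {"delta_pos":[0,0,0],"rot":[0,0,0],"gripper":0}
    - {"delta_pos":[0,0,0],"rot":[0,0,0],"gripper":0}
    - {"delta_pos":[0,0,0],"rot":[0,0,0],"gripper":0}
    - {"delta_pos":[0,0,0],"rot":[0,0,0],"gripper":0}
    - {"delta_pos":[0,0,0],"rot":[0,0,0],"gripper":0}
    - {"delta_pos":[0,0,0],"rot":[0,0,0],"gripper":0}

```text
t: 64.55
position: [0.6359, -0.0034, 0.071]
ee_rot: [3.138, -0.0, 1.386]
contact_force: [-1.0, -0.1, 9.9]
gripper_width: 0.0
```

Emit:
step_arm:
  rows:
    - {"delta_pos":[0,0,-5],"rot":[0,0,0],"gripper":0}
    - {"delta_pos":[0,0,-10],"rot":[0,0,0],"gripper":0}
    - {"delta_pos":[0,0,-30],"rot":[0,0,0],"gripper":0}
    - {"delta_pos":[0,0,-45],"rot":[0,0,0],"gripper":0}
    - {"delta_pos":[0,0,-45],"rot":[0,0,0],"gripper":0}
    - {"delta_pos":[0,0,-45],"rot":[0,0,0],"gripper":0}
    - {"delta_pos":[0,0,0],"rot":[0,0,0],"gripper":0}
    - {"delta_pos":[0,0,0],"rot":[0,0,0],"gripper":0}

```text
t: 65.35
position: [0.6351, -0.0034, 0.2507]
ee_rot: [3.138, -0.0, 1.386]
contact_force: [0.5, -0.5, -0.7]
gripper_width: 0.0001
```

Run:
```python
from h import *
print(rpy()); column("w35")
im,T,f=cam("top");W=cloud(im,T,f); print(*find(W),sep="\n")
```

```text
(65.35, array([ 0.6351, -0.0034,  0.2507]), array([ 3.1381e+00, -4.0000e-04,  1.3858e+00]), array([ 0.5, -0.5, -0.7]), 0.00013589032457769716)
deck 90.09730864852756 depth below deck at y: [(-40, [4.7, 4.7, 17.0, 17.2, 18.0]), (-20, [4.9, 5.0, 17.5, 17.5, 17.9]), (0, [4.7, 4.6, -204.8, 17.4, 17.8]), (20, [-237.8, -236.9, -234.4, -237.3, -237.8]), (40, [4.7, 4.6, 17.9, 17.4, 18.3])]
(array([647.9, 421.1]), 95.8, 41.9, np.float64(-0.565), array([191., 155.]))
(array([ 495.6, -413.3]), 94.3, 45.6, np.float64(0.014), array([482., 213.]))
(array([445.5, 537.8]), 97.6, 39.9, np.float64(1.121), array([147., 225.]))
```

View pics/w35.png

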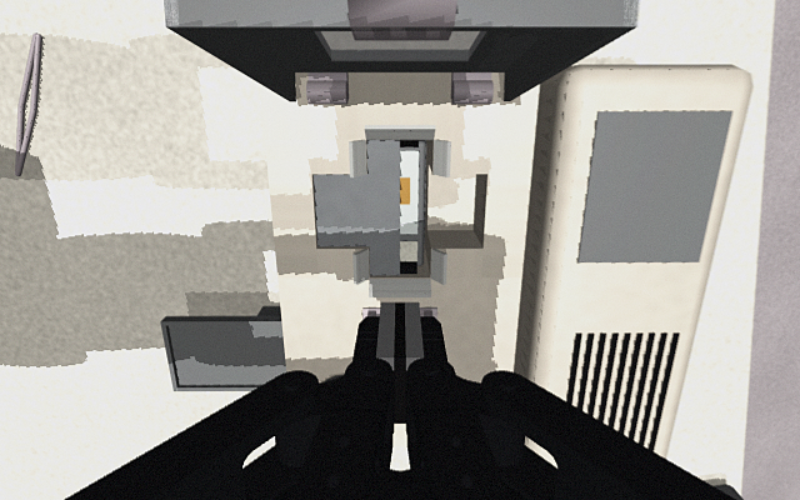

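Emit:
step_arm:
  rows:
    - {"delta_pos":[0,0,-45],"rot":[0,0,0],"gripper":0}
    - {"delta_pos":[0,0,-45],"rot":[0,0,0],"gripper":0}
    - {"delta_pos":[45,0,0],"rot":[0,0,0],"gripper":0}
    - {"delta_pos":[45,0,0],"rot":[0,0,0],"gripper":0}
    - {"delta_pos":[45,0,0],"rot":[0,0,0],"gripper":0}
    - {"delta_pos":[45,0,0],"rot":[0,0,0],"gripper":0}
    - {"delta_pos":[0,0,0],"rot":[0,0,0],"gripper":0}
    - {"delta_pos":[0,0,0],"rot":[0,0,0],"gripper":0}

```text
t: 66.25
position: [0.6671, 0.1747, 0.3363]
ee_rot: [-3.138, 0.001, 1.388]
contact_force: [-0.0, -0.0, -0.3]
gripper_width: -0.0001
```

Run:
```python
from h import *
print(rpy(), toS(np.array([manip.sense()["position"]])))
for n in("top","side"):
    im,T,f=cam(n); W=cloud(im,T,f); S=toS(W); Z=W[...,2]*1000
    m=(abs(S[...,0])<75)&(S[...,1]>60)&(S[...,1]<150)&(Z>110)&(Z<265)
    q=np.c_[S[m],Z[m]]
    for z in range(110,260,20):
        a=q[abs(q[:,2]-z)<8]
        if len(a)>3: print(n,z,len(a),np.percentile(a[:,1],[2,50,98]).round(0))
    save("hs_"+n,cv2.resize(im["color"][60:240,200:440],None,fx=3.2,fy=3.2))
```

```text
(66.25, array([0.6671, 0.1747, 0.3363]), array([-3.1377e+00,  1.3000e-03,  1.3882e+00]), array([-0. , -0. , -0.3]), -5.906770717529921e-05) [[ -1.74933521 181.11438162]]
top 110 66 [75. 91. 94.]
top 130 91 [77. 96. 98.]
top 150 77 [ 81.  99. 102.]
top 170 37 [ 83.  99. 107.]
top 190 25 [ 86.  95. 109.]
top 210 20 [ 90.  96. 111.]
top 230 20 [ 92.  97. 115.]
top 250 587 [ 97. 109. 121.]
side 110 81 [ 75.  98. 100.]
side 130 174 [ 81. 100. 102.]
side 150 178 [ 83. 102. 105.]
side 170 180 [ 88. 106. 109.]
side 190 181 [ 89. 109. 113.]
side 210 201 [ 92. 112. 115.]
side 230 199 [ 96. 117. 119.]
side 250 357 [ 97. 113. 121.]
```

View pics/hs_side.png

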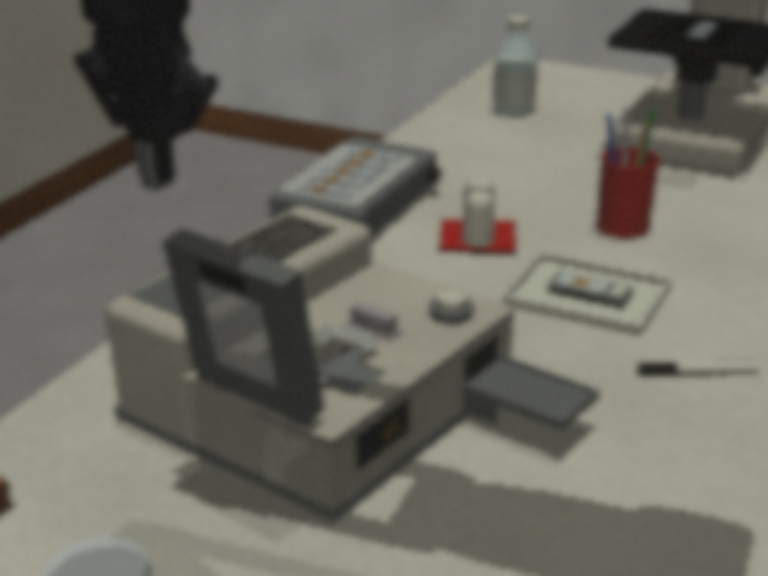

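Emit:
step_arm:
  rows:
    - {"delta_pos":[0,0,40],"rot":[0,0,0],"gripper":0}
    - {"delta_pos":[0,0,40],"rot":[0,0,0],"gripper":0}
    - {"delta_pos":[0,0,24],"rot":[0,0,0],"gripper":0}
    - {"delta_pos":[-15,0,0],"rot":[0,0,0],"gripper":0}
    - {"delta_pos":[-15,0,0],"rot":[0,0,0],"gripper":0}
    - {"delta_pos":[-8,0,0],"rot":[0,0,0],"gripper":0}
    - {"delta_pos":[0,0,0],"rot":[0,0,0],"gripper":0}
    - {"delta_pos":[0,0,0],"rot":[0,0,0],"gripper":0}

```text
t: 67.15
position: [0.6615, 0.1356, 0.237]
ee_rot: [3.138, -0.001, 1.385]
contact_force: [0.2, 0.0, -1.1]
gripper_width: 0.0001
```

Emit:
step_arm:
  rows:
    - {"delta_pos":[-6,0,0],"rot":[0,0,0],"gripper":0}
    - {"delta_pos":[-6,0,0],"rot":[0,0,0],"gripper":0}
    - {"delta_pos":[-6,0,0],"rot":[0,0,0],"gripper":0}
    - {"delta_pos":[-6,0,0],"rot":[0,0,0],"gripper":0}
    - {"delta_pos":[-6,0,0],"rot":[0,0,0],"gripper":0}
    - {"delta_pos":[-6,0,0],"rot":[0,0,0],"gripper":0}
    - {"delta_pos":[-6,0,0],"rot":[0,0,0],"gripper":0}
    - {"delta_pos":[-6,0,0],"rot":[0,0,0],"gripper":0}

```text
t: 67.95
position: [0.6518, 0.0885, 0.235]
ee_rot: [3.141, -0.0, 1.386]
contact_force: [-0.6, -0.8, 1.1]
gripper_width: 0.0003
```

Run:
```python
from h import *
print(rpy(), toS(np.array([manip.sense()["position"]])))
im,T,f=cam("side"); save("hs2",cv2.resize(im["color"][60:240,200:440],None,fx=3.2,fy=3.2))
```

```text
(67.95, array([0.6518, 0.0885, 0.235 ]), array([ 3.1413e+00, -4.0000e-04,  1.3857e+00]), array([-0.6, -0.8,  1.1]), 0.00033391084040876903) [[-0.90027775 93.57777567]]
```

View pics/hs2.png

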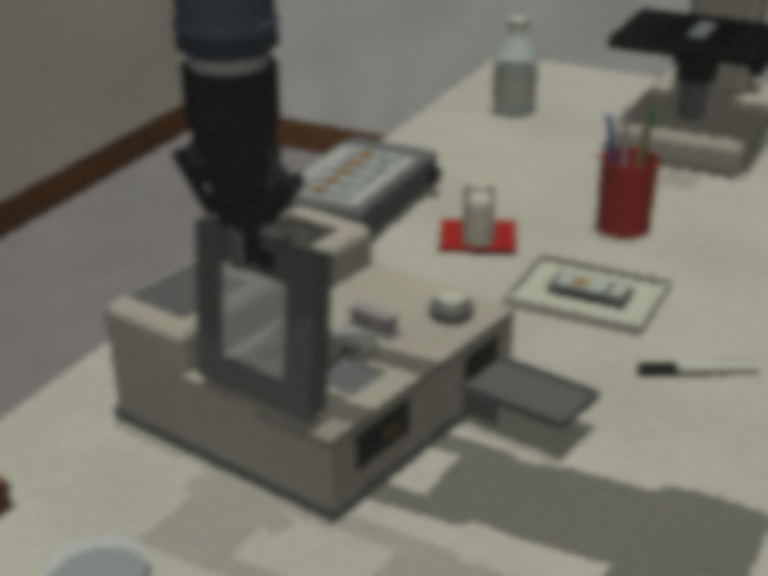

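Emit:
step_arm:
  rows:
    - {"delta_pos":[-8,0,0],"rot":[0,0,0],"gripper":0}
    - {"delta_pos":[-8,0,0],"rot":[0,0,0],"gripper":0}
    - {"delta_pos":[-8,0,1],"rot":[0,0,0],"gripper":0}
    - {"delta_pos":[-8,0,1],"rot":[0,0,0],"gripper":0}
    - {"delta_pos":[-8,0,2],"rot":[0,0,0],"gripper":0}
    - {"delta_pos":[-8,0,2],"rot":[0,0,0],"gripper":0}
    - {"delta_pos":[-8,0,2],"rot":[0,0,0],"gripper":0}
    - {"delta_pos":[-8,0,2],"rot":[0,0,0],"gripper":0}

```text
t: 68.8
position: [0.64, 0.0254, 0.2248]
ee_rot: [3.141, -0.0, 1.386]
contact_force: [0.5, -0.5, -0.1]
gripper_width: -0.0
```

Emit:
step_arm:
  rows:
    - {"delta_pos":[-8,0,2],"rot":[0,0,0],"gripper":0}
    - {"delta_pos":[-8,0,3],"rot":[0,0,0],"gripper":0}
    - {"delta_pos":[-8,0,3],"rot":[0,0,0],"gripper":0}
    - {"delta_pos":[-8,0,4],"rot":[0,0,0],"gripper":0}
    - {"delta_pos":[0,0,0],"rot":[0,0,0],"gripper":0}
    - {"delta_pos":[0,0,0],"rot":[0,0,0],"gripper":0}
    - {"delta_pos":[0,0,0],"rot":[0,0,0],"gripper":0}
    - {"delta_pos":[0,0,0],"rot":[0,0,0],"gripper":0}

```text
t: 69.6
position: [0.6344, -0.0049, 0.2132]
ee_rot: [3.141, -0.0, 1.386]
contact_force: [0.1, -0.7, 0.5]
gripper_width: -0.0002
```

Run:
```python
from h import *
print(rpy(), toS(np.array([manip.sense()["position"]])))
im,T,f=cam("side"); save("hs3",cv2.resize(im["color"][60:240,200:440],None,fx=3.2,fy=3.2))
```

```text
(69.6, array([ 0.6344, -0.0049,  0.2132]), array([ 3.1409e+00, -5.0000e-04,  1.3863e+00]), array([ 0.1, -0.7,  0.5]), -0.00018766069542202902) [[-0.80796741 -1.45835526]]
```

View pics/hs3.png

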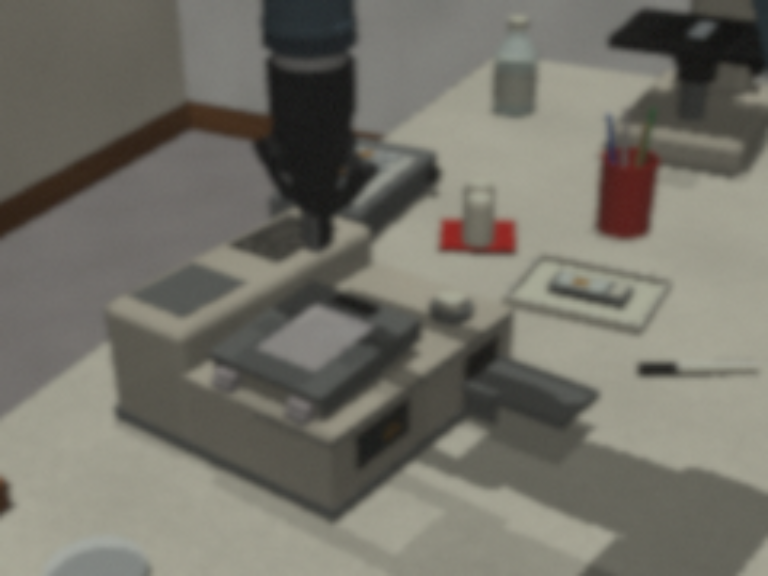

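Emit:
step_arm:
  rows:
    - {"delta_pos":[-24,0.5,20],"rot":[0,0,0],"gripper":0}
    - {"delta_pos":[-24.5,0,30],"rot":[0,0,0],"gripper":0}
    - {"delta_pos":[0,0,15],"rot":[0,0,0],"gripper":0}
    - {"delta_pos":[0,0,0],"rot":[0,0,0],"gripper":0}
    - {"delta_pos":[0,0,3],"rot":[0,0,0],"gripper":0}
    - {"delta_pos":[0,0,3],"rot":[0,0,0],"gripper":0}
    - {"delta_pos":[0,0,3],"rot":[0,0,0],"gripper":0}
    - {"delta_pos":[0,0,0],"rot":[0,0,0],"gripper":0}

```text
t: 70.45
position: [0.626, -0.0526, 0.1392]
ee_rot: [3.141, -0.0, 1.386]
contact_force: [-1.1, 0.4, 0.6]
gripper_width: -0.0
```

Emit:
step_arm:
  rows:
    - {"delta_pos":[0,0,3],"rot":[0,0,0],"gripper":0}
    - {"delta_pos":[0,0,3],"rot":[0,0,0],"gripper":0}
    - {"delta_pos":[0,0,3],"rot":[0,0,0],"gripper":0}
    - {"delta_pos":[0,0,3],"rot":[0,0,0],"gripper":0}
    - {"delta_pos":[0,0,3],"rot":[0,0,0],"gripper":0}
    - {"delta_pos":[0,0,2],"rot":[0,0,0],"gripper":0}
    - {"delta_pos":[0,0,0],"rot":[0,0,0],"gripper":0}
    - {"delta_pos":[0,0,0],"rot":[0,0,0],"gripper":0}

```text
t: 71.25
position: [0.6257, -0.0529, 0.1216]
ee_rot: [-3.141, -0.001, 1.386]
contact_force: [0.7, -0.8, 0.3]
gripper_width: 0.0003
```

Emit:
step_arm:
  rows:
    - {"delta_pos":[0,0,1],"rot":[0,0,0],"gripper":0}
    - {"delta_pos":[0,0,1],"rot":[0,0,0],"gripper":0}
    - {"delta_pos":[0,0,1],"rot":[0,0,0],"gripper":0}
    - {"delta_pos":[0,0,0],"rot":[0,0,0],"gripper":0}
    - {"delta_pos":[0,0,0],"rot":[0,0,0],"gripper":0}
    - {"delta_pos":[0,0,0],"rot":[0,0,0],"gripper":0}
    - {"delta_pos":[0,0,0],"rot":[0,0,0],"gripper":0}
    - {"delta_pos":[0,0,0],"rot":[0,0,0],"gripper":0}

```text
t: 72.05
position: [0.626, -0.053, 0.12]
ee_rot: [3.141, -0.0, 1.386]
contact_force: [-2.6, 0.2, 5.1]
gripper_width: -0.0001
```

Emit:
step_arm:
  rows:
    - {"delta_pos":[0,0,1],"rot":[0,0,0],"gripper":0}
    - {"delta_pos":[0,0,0.5],"rot":[0,0,0],"gripper":0}
    - {"delta_pos":[0,0,0],"rot":[0,0,0],"gripper":0}
    - {"delta_pos":[0,0,0],"rot":[0,0,0],"gripper":0}
    - {"delta_pos":[0,0,0],"rot":[0,0,0],"gripper":0}
    - {"delta_pos":[0,0,0],"rot":[0,0,0],"gripper":0}
    - {"delta_pos":[0,0,0],"rot":[0,0,0],"gripper":0}
    - {"delta_pos":[0,0,0],"rot":[0,0,0],"gripper":0}

```text
t: 72.85
position: [0.6261, -0.053, 0.1199]
ee_rot: [3.14, -0.0, 1.386]
contact_force: [-5.3, 0.5, 13.6]
gripper_width: 0.0002
```

Emit:
step_arm:
  rows:
    - {"delta_pos":[0,0,-10],"rot":[0,0,0],"gripper":0}
    - {"delta_pos":[-30,0,-30],"rot":[0,0,0],"gripper":0}
    - {"delta_pos":[-40,-20,-40],"rot":[0,0,0],"gripper":0}
    - {"delta_pos":[-40,-20,-40],"rot":[0,0,0],"gripper":0}
    - {"delta_pos":[-15,0,-40],"rot":[0,0,0],"gripper":0}
    - {"delta_pos":[0,0,0],"rot":[0,0,0],"gripper":0}
    - {"delta_pos":[0,0,0],"rot":[0,0,0],"gripper":0}
    - {"delta_pos":[0,0,0],"rot":[0,0,0],"gripper":0}

```text
t: 73.65
position: [0.5721, -0.156, 0.2629]
ee_rot: [-3.14, -0.001, 1.386]
contact_force: [0.2, -0.8, -0.3]
gripper_width: 0.0002
```

Run:
```python
from h import *
print(rpy(), toS(np.array([manip.sense()["position"]])))
im,T,f=cam("wrist"); save("w40",im["color"]); W=cloud(im,T,f); S=toS(W); Z=W[...,2]*1000
m=(abs(S[...,0]+10)<50)&(abs(S[...,1]-5)<60)&(Z>100)&(Z<150); A=np.c_[S[m],np.ones(m.sum())]; k,_,_,_=np.linalg.lstsq(A,Z[m],rcond=None); print("plane slope x,y, z0",k,m.sum())
for y in range(-65,75,10): 
    mm=(abs(S[...,1]-y)<3)&(abs(abs(S[...,0])-55)<8); print(y,np.median(Z[mm]).round(1),end="; ")
md=(abs(S[...,1]+120)<10)&(abs(S[...,0]-30)<30);print("deck",np.median(Z[md]))
p=s2w(-0.045,-0.155); plan([p[0],p[1],0.13],np.pi/2+TH)
b=(Z>103)&(Z<120)&(S[...,1]<-120)&(S[...,1]>-190)&(abs(S[...,0]+45)<40); print(cv2.minEnclosingCircle(S[b].astype(np.float32)))
```

```text
(73.65, array([ 0.5721, -0.156 ,  0.2629]), array([-3.1400e+00, -1.1000e-03,  1.3861e+00]), array([ 0.2, -0.8, -0.3]), 0.00020107061236359353) [[ -34.27442459 -161.50959448]]
plane slope x,y, z0 [-7.27413602e-03 -1.20647906e-01  1.12133126e+02] 4900
-65 118.0; -55 118.1; -45 118.0; -35 117.9; -25 nan; -15 nan; -5 nan; 5 nan; 15 nan; 25 nan; 35 nan; 45 nan; 55 nan; 65 nan; deck 90.10877888093901
now [ 0.572  -0.1558  0.2625] [-3.139e+00 -1.000e-03  1.387e+00] t 73.7
rot first [-0.003 -0.001  0.001] then delta mm [  6.3 -10.6 132.5] | delta without rot [  6.1 -10.2 132.5]
((-43.17281723022461, -154.67604064941406), 21.55922508239746)
  return _methods._mean(a, axis=axis, dtype=dtype,
  ret = ret.dtype.type(ret / rcount)
```

View pics/w40.png

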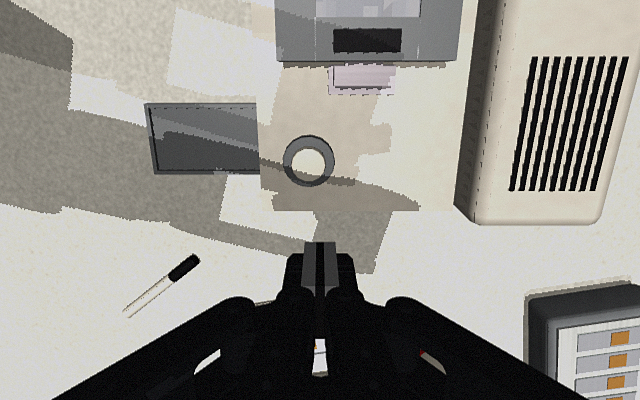

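Emit:
step_arm:
  rows:
    - {"delta_pos":[6,-10,40],"rot":[0,0,0],"gripper":0}
    - {"delta_pos":[0,0,45],"rot":[0,0,0],"gripper":0}
    - {"delta_pos":[0,0,45],"rot":[0,0,0],"gripper":0}
    - {"delta_pos":[0,0,0],"rot":[0,0,0],"gripper":0}
    - {"delta_pos":[0,0,8],"rot":[0,0,0],"gripper":0}
    - {"delta_pos":[0,0,5],"rot":[0,0,0],"gripper":0}
    - {"delta_pos":[0,0,3],"rot":[0,0,0],"gripper":0}
    - {"delta_pos":[0,0,0],"rot":[0,0,0],"gripper":0}

```text
t: 74.5
position: [0.5645, -0.1491, 0.1192]
ee_rot: [3.139, 0.0, 1.386]
contact_force: [0.3, 0.8, -0.2]
gripper_width: -0.0001
```

Emit:
step_arm:
  rows:
    - {"delta_pos":[0,0,4],"rot":[0,0,0],"gripper":0}
    - {"delta_pos":[0,0,4],"rot":[0,0,0],"gripper":0}
    - {"delta_pos":[0,0,3],"rot":[0,0,0],"gripper":0}
    - {"delta_pos":[0,0,2],"rot":[0,0,0],"gripper":0}
    - {"delta_pos":[0,0,1],"rot":[0,0,0],"gripper":0}
    - {"delta_pos":[0,0,1],"rot":[0,0,0],"gripper":0}
    - {"delta_pos":[0,0,0],"rot":[0,0,0],"gripper":0}
    - {"delta_pos":[0,0,0],"rot":[0,0,0],"gripper":0}

```text
t: 75.3
position: [0.5649, -0.1493, 0.1076]
ee_rot: [3.137, 0.001, 1.386]
contact_force: [-7.8, 2.3, 27.5]
gripper_width: 0.0001
```

Emit:
step_arm:
  rows:
    - {"delta_pos":[0,0,-5],"rot":[0,0,0],"gripper":0}
    - {"delta_pos":[0,0,-10],"rot":[0,0,0],"gripper":0}
    - {"delta_pos":[-30,0,-40],"rot":[0,0,0],"gripper":0}
    - {"delta_pos":[-20,0,-40],"rot":[0,0,0],"gripper":0}
    - {"delta_pos":[0,0,0],"rot":[0,0,0],"gripper":0}
    - {"delta_pos":[0,0,0],"rot":[0,0,0],"gripper":0}
    - {"delta_pos":[0,0,0],"rot":[0,0,0],"gripper":0}
    - {"delta_pos":[0,0,0],"rot":[0,0,0],"gripper":0}

```text
t: 76.1
position: [0.5537, -0.1969, 0.1963]
ee_rot: [-3.138, -0.002, 1.386]
contact_force: [0.9, 0.4, 0.4]
gripper_width: 0.0002
```

Run:
```python
from h import *
print(rpy(), toS(np.array([manip.sense()["position"]])))
im,T,f=cam("wrist"); save("w41",im["color"]); W=cloud(im,T,f); S=toS(W); Z=W[...,2]*1000
dk=np.median(Z[(abs(S[...,1]+110)<8)&(abs(S[...,0]-10)<30)]); print("deck",dk)
for y in (-155,):
    print([(x,round(float(np.median(Z[(abs(S[...,0]-x)<1.2)&(abs(S[...,1]-y)<2)]))-dk,1)) for x in range(-72,-15,3)])
print([(y,round(float(np.median(Z[(abs(S[...,0]+45)<2)&(abs(S[...,1]-y)<1.2)]))-dk,1)) for y in range(-182,-125,3)])
b=(Z>dk+13)&(Z<dk+24)&(S[...,1]<-120)&(S[...,1]>-190)&(abs(S[...,0]+45)<40); print(cv2.minEnclosingCircle(S[b].astype(np.float32)),S[b].mean(0))
m=(abs(S[...,0])<60)&(abs(S[...,1]+50)<15); print("hatch",np.median(Z[m])-dk)
```

```text
(76.1, array([ 0.5537, -0.1969,  0.1963]), array([-3.1385e+00, -1.8000e-03,  1.3864e+00]), array([0.9, 0.4, 0.4]), 0.00022591766394508862) [[ -44.80377256 -205.06697317]]
deck 90.02360303230888
[(-72, np.float64(-0.2)), (-69, np.float64(-0.4)), (-66, np.float64(11.5)), (-63, np.float64(11.9)), (-60, np.float64(11.9)), (-57, np.float64(21.3)), (-54, np.float64(22.1)), (-51, np.float64(22.1)), (-48, np.float64(22.1)), (-45, np.float64(21.9)), (-42, np.float64(22.2)), (-39, np.float64(22.0)), (-36, np.float64(22.0)), (-33, np.float64(22.1)), (-30, np.float64(21.6)), (-27, np.float64(12.2)), (-24, np.float64(12.0)), (-21, np.float64(10.6)), (-18, np.float64(0.1))]
[(-182, np.float64(0.2)), (-179, np.float64(1.2)), (-176, np.float64(11.6)), (-173, np.float64(12.1)), (-170, np.float64(20.8)), (-167, np.float64(22.0)), (-164, np.float64(22.3)), (-161, np.float64(22.1)), (-158, np.float64(21.8)), (-155, np.float64(22.0)), (-152, np.float64(22.3)), (-149, np.float64(21.6)), (-146, np.float64(22.1)), (-143, np.float64(21.6)), (-140, np.float64(12.8)), (-137, np.float64(12.0)), (-134, np.float64(11.4)), (-131, np.float64(-0.0)), (-128, np.float64(-0.0))]
((-43.94659423828125, -154.92706298828125), 22.048629760742188) [ -43.7737684  -154.38306372]
hatch nan
  return _methods._mean(a, axis=axis, dtype=dtype,
  ret = ret.dtype.type(ret / rcount)
```

View pics/w41.png

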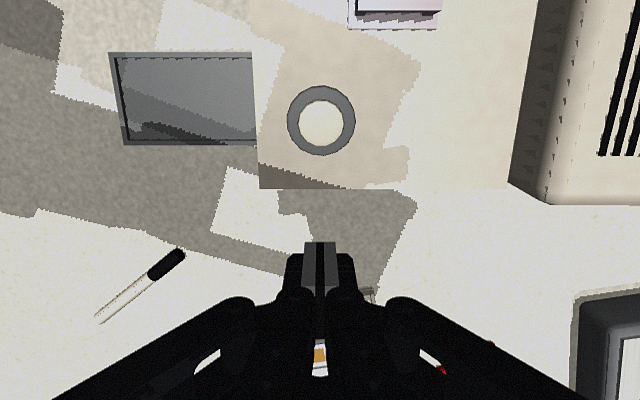

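Emit:
step_arm:
  rows:
    - {"delta_pos":[20,0,20],"rot":[0,0,0],"gripper":0}
    - {"delta_pos":[22,0,30],"rot":[0,0,0],"gripper":0}
    - {"delta_pos":[0,0,25],"rot":[0,0,0],"gripper":0}
    - {"delta_pos":[0,0,4],"rot":[0,0,0],"gripper":0}
    - {"delta_pos":[0,0,4],"rot":[0,0,0],"gripper":0}
    - {"delta_pos":[0,0,3],"rot":[0,0,0],"gripper":0}
    - {"delta_pos":[0,0,0],"rot":[0,0,0],"gripper":0}
    - {"delta_pos":[0,0,0],"rot":[0,0,0],"gripper":0}

```text
t: 76.95
position: [0.5629, -0.1571, 0.1132]
ee_rot: [3.14, -0.0, 1.385]
contact_force: [-0.7, 1.6, 1.9]
gripper_width: 0.0
```

```bash
cat > b.py <<'E'
from h import *
print(rpy(), toS(np.array([manip.sense()["position"]])))
im,T,f=cam("wrist"); save("w42",im["color"]); W=cloud(im,T,f); S=toS(W); Z=W[...,2]*1000
dk=np.median(Z[(abs(S[...,1]+110)<8)&(abs(S[...,0]-0)<20)]); print("deck",dk)
print([(y,round(float(np.median(Z[(abs(S[...,0]+45)<3)&(abs(S[...,1]-y)<1.2)]))-dk,1)) for y in range(-160,-125,3)])
E
python3 b.py 2>/dev/null
```

```text
(76.95, array([ 0.5629, -0.1571,  0.1132]), array([ 3.1396e+00, -1.0000e-04,  1.3854e+00]), array([-0.7,  1.6,  1.9]), 3.217832040370099e-05) [[ -43.14253988 -164.2512822 ]]
deck 90.09928166037159
[(-160, np.float64(59.9)), (-157, np.float64(72.9)), (-154, np.float64(59.1)), (-151, np.float64(76.8)), (-148, np.float64(91.2)), (-145, np.float64(21.2)), (-142, np.float64(19.7)), (-139, np.float64(12.1)), (-136, np.float64(12.1)), (-133, np.float64(6.6)), (-130, np.float64(-0.1)), (-127, np.float64(-0.0))]
```

Contact begins near 0.113, matching a button top of 114 mm. Press further and look.

Emit:
step_arm:
  rows:
    - {"delta_pos":[0,0,2],"rot":[0,0,0],"gripper":0}
    - {"delta_pos":[0,0,2],"rot":[0,0,0],"gripper":0}
    - {"delta_pos":[0,0,2],"rot":[0,0,0],"gripper":0}
    - {"delta_pos":[0,0,1],"rot":[0,0,0],"gripper":0}
    - {"delta_pos":[0,0,0],"rot":[0,0,0],"gripper":0}
    - {"delta_pos":[0,0,0],"rot":[0,0,0],"gripper":0}
    - {"delta_pos":[0,0,0],"rot":[0,0,0],"gripper":0}
    - {"delta_pos":[0,0,0],"rot":[0,0,0],"gripper":0}

```text
t: 77.8
position: [0.5631, -0.1572, 0.1078]
ee_rot: [3.138, 0.001, 1.386]
contact_force: [-4.8, 2.2, 18.6]
gripper_width: 0.0002
```

```bash
python3 b.py 2>/dev/null
```

```text
(77.8, array([ 0.5631, -0.1572,  0.1078]), array([3.1384e+00, 8.0000e-04, 1.3860e+00]), array([-4.8,  2.2, 18.6]), 0.00018328534145701798) [[ -42.93142041 -164.33712284]]
deck 90.09906810033908
[(-160, np.float64(61.9)), (-157, np.float64(62.7)), (-154, np.float64(53.5)), (-151, np.float64(72.8)), (-148, np.float64(86.6)), (-145, np.float64(16.0)), (-142, np.float64(14.8)), (-139, np.float64(11.9)), (-136, np.float64(12.0)), (-133, np.float64(6.9)), (-130, np.float64(0.1)), (-127, np.float64(-0.1))]
```

Emit:
step_arm:
  rows:
    - {"delta_pos":[0,0,-5],"rot":[0,0,0],"gripper":0}
    - {"delta_pos":[0,0,-10],"rot":[0,0,0],"gripper":0}
    - {"delta_pos":[0,0,-40],"rot":[0,0,0],"gripper":0}
    - {"delta_pos":[0,0,-45],"rot":[0,0,0],"gripper":0}
    - {"delta_pos":[0,-45,-45],"rot":[0,0,0],"gripper":0}
    - {"delta_pos":[0,-45,0],"rot":[0,0,0],"gripper":0}
    - {"delta_pos":[0,-45,0],"rot":[0,0,0],"gripper":0}
    - {"delta_pos":[0,0,0],"rot":[0,0,0],"gripper":0}

```text
t: 78.65
position: [0.4335, -0.1314, 0.2398]
ee_rot: [-3.137, -0.001, 1.385]
contact_force: [0.5, 0.2, -0.1]
gripper_width: -0.0004
```

Run:
```python
from h import *
print(rpy())
im,T,f=cam("top"); W=cloud(im,T,f); S=toS(W); Z=W[...,2]*1000; print(*find(W,0.006,0.03),sep="\n")
save("topend",im["color"])
im,T,f=cam("side"); save("sideend",cv2.resize(im["color"][60:240,200:440],None,fx=3.2,fy=3.2)); W=cloud(im,T,f); S=toS(W); Z=W[...,2]*1000
for y in range(-65,75,10):
    mm=(abs(S[...,1]-y)<5)&(abs(abs(S[...,0])-55)<10)&(Z<140); print(y,np.median(Z[mm]).round(1),end="; ")
```

```text
(78.65, array([ 0.4335, -0.1314,  0.2398]), array([-3.1368e+00, -1.4000e-03,  1.3854e+00]), array([ 0.5,  0.2, -0.1]), -0.00037477012273551746)
(array([ 710.2, -487.2]), 87.5, 34.7, np.float64(-1.117), array([505., 139.]))
(array([648. , 421.9]), 95.7, 44.2, np.float64(-0.551), array([191., 155.]))
(array([ 646.6, -508.9]), 93.3, 42.8, np.float64(-1.429), array([514., 160.]))
(array([445.6, 537.9]), 96.9, 39.9, np.float64(1.121), array([147., 225.]))
-65 120.6; -55 120.9; -45 121.4; -35 121.1; -25 120.8; -15 121.4; -5 121.0; 5 120.9; 15 120.9; 25 120.9; 35 120.8; 45 120.9; 55 120.9; 65 120.3;
```

View pics/topend.png

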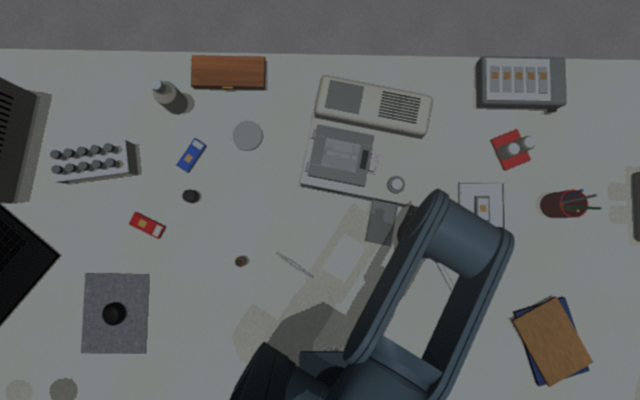

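View pics/sideend.png

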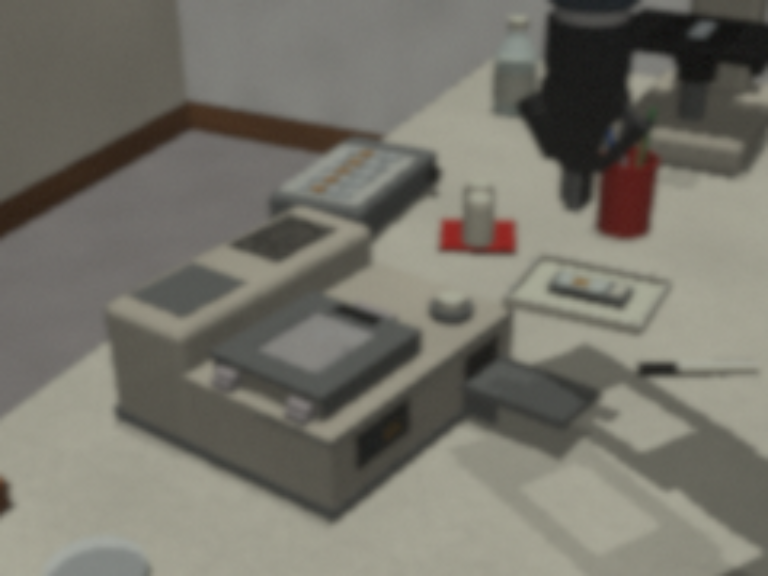

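The hatch face is flat at about 121 mm, the button is up, and the scanned cassette lies in the return tray. Bystanders are in place and the arm is clear.

```bash
python3 -c "
from station import manip
print(manip.close_job())"
```

```text
the job is handed in; nothing more can be done
None
```

I finished the run and handed it in at about 79 s; the hand-in itself reports no verdict.

- **Return tray:** the scanned cassette lies flat, near the middle of the white tray. The outfeed is empty.
- **Loading column:** all four fresh cassettes were pressed in one at a time. After each press the top sat level, about 17 to 18 mm below the deck, with both catches showing. One cassette was knocked about 5 cm aside early on, so I found it again before picking it up.
- **Hatch:** I swung it over and pressed it down with up to about 14 N, slightly above the 5 to 12 N given. It stayed flat at about 121 mm once released, against 120 mm when shut. I could not see the tongue itself, so I take it as latched from that.
- **Start button:** pressed twice; the second press was only to confirm the first. On the second the wrist camera showed it 6 mm down. After the first it was up again, and it looks up in the last pictures too.

**Checks that disagreed:**
- The cameras showed a grey plate about 5 mm below the deck, covering the front half of the column. A slow probe with the fingertips went through it without contact, so it was not solid. It hid the front half of the stack, so I judged the depths from the rear half.
- The button's top measured about 114 mm above the bench instead of the 110 mm given. The first press therefore ran onto its stop with about 27 N.

The last pictures show the bystanders and the blue and red look-alikes where they were.

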